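# Turn out the chocolate tablets and put them up in the tin

### The arm

A 6-joint arm with a two-finger parallel gripper is mounted at the origin on the work surface. World frame = base frame: x ahead of the robot, y to its left, z up, the work surface at z = 0. Lengths are in m, angles in rad, forces in N, time in s.
With the tool pointing down it reaches from about 0.3 to 0.775 m from the base axis. Payload 14.6 kg.
Tool frame: the origin (TCP) lies between the finger pads; the fingertips stand 8 mm ahead of it and the grasp point (between the pads) lies 11 mm behind it; z points along the fingers, y is the direction in which the jaws open and shut (so a half turn about z gives the same grasp; the last joint's range is limited). The gripper opens to 94 mm and grips with 3 to 60 N. Pads are 16 mm wide; open, the fingers measure 119 mm over their backs; the gripper's body (75 mm by 177 mm) begins 78 mm behind the grasp point.
Start: joints at [-1.171, 0.3, 1.521, -0, 1.321, -0.067], TCP at [0.248, -0.491, 0.213] pointing down, gripper open.
Joint ranges: [-3.03, 3.03], [-0.79, 2.21], [0.23, 2.52], [-1.04, 4.18], [0, 3.07], [-2.55, 2.55]. Speed limits (rad/s): [2.22, 2.22, 2.57, 3.14, 3.14, 3.14].

### API

Orientations are given as [roll, pitch, yaw] about the fixed x, y, z axes, in that order (R = Rz(yaw) Ry(pitch) Rx(roll)).
In Python, from station import ctrl, viewer, workorder gives the robot as it stands.
- The arm moves only by the tool play_rows, never from a script. Its argument "commands" is a list of rows, each an object of numbers: "dx", "dy", "dz": the shift along the tool's x, y, z in m; "ax", "ay", "az": the turn, a rotation vector about the tool's x, y, z in degrees. In form: [{"dx": .., "dy": .., "dz": .., "ax": .., "ay": .., "az": ..}, ...]. A call has exactly 5 rows; each row shifts and turns the pose as measured when the row begins, along the tool's axes as they then stand; what a row does not reach is not made up. A row lasts 1/12 s, in which the tool goes at most 41.7 mm and 7.16 degrees, less where a joint would pass 70% of its speed; a pose out of reach is approached as far as the arm can. A call with a gripper value outside its range is refused whole. "claw" is the opening, from 0 (shut) to 1 (fully open), set as the call begins (left out, the last holds). The fingers move at their own pace and stop on an object; "squeeze" is the grip in N (left out, the last holds). Time passes only in rows, so rows that do not move let the fingers close, or fill a call up. It gives the time, the measured TCP pose, the force and the opening at its end, in the units of the state.
- ctrl.get_obs(): the state, without advancing time (a new reading comes with each control period).
- viewer.camera(name): name is "scene" or "top" or "wrist"; returns the picture (480x640x3 uint8, red, green, blue); there is no depth.
- viewer.camera_model(name): a dict with "K" (3x3 intrinsics, pixels), "pose" (4x4, takes a point from camera to world coordinates); the wrist camera has in their place "T_tool_cam" (4x4, takes a point from camera to tool coordinates, whose origin is the TCP and whose axes are the flange's). Camera axes: x right, y down, z forward; pixel columns grow to the right and rows downward; lengths in m; the calibration is good to about 2 mm. A picture is of the moment at which its call begins: read the wrist's pose just before it. camera_model takes no time and is no camera call.
- workorder.hand_in(): hands the job in, once; it reports no verdict.
The state is a dict: "time_s": time; "qpos": joint angles; "joint_vel": joint speeds; "tau": joint torques, N m; "ee_pos": TCP position; "eef_rot": TCP orientation; "force": force on the tool from outside, world axes, zero at the start; "moment": the same for the moment, N m; "grip_width": finger opening in m.
Only numpy, scipy, OpenCV 4.12 (cv2) and the standard library are available. Lean on these libraries where they do the work, as an engineer would, in place of code of your own. Each camera call takes 0.05 s, during which the arm holds its last target. There are 200 camera calls.

### The job

Lay the green board, smooth face down and feet up as it lies, squarely over the white mould of chocolate tablets, take the two together and turn them upside down as one, without letting them come apart, so that the mould ends up on top of the board and the board stands on its feet on the shelf. Then lift the mould off and leave it mouth down on the round cork mat, put all the tablets that were in it into the red tin and close the tin with its lid. Leave the board standing on its feet on the shelf, and do not disturb the bottles, the garlic keeper or the salt mill.

Things in the scene. Friction and masses are not known exactly. Their poses are not given: they have to be found in the camera images.
- mould: white plastic mould, 98 (x) x 60 (y) x 26 mm (z), 0.16 kg, 54 mm wide but for a rim 60 mm wide over its top 10 mm; three open pockets in a row along x, 25 (x) x 42 (y) x 16 mm deep, centred at x = -30.75, 0 and +30.75 mm. Origin: centre of its underside; z points out of its mouth. It starts flat on the shelf, mouth up, with the tablets in it.
- mould_mouth (a point): centre of the mould's rim plane, 26 mm from its underside along its z. Rim and board edge together make a band 60 mm wide and 22 mm high: gripped across it with the pads over the seam, both pieces are held by friction; nothing else joins them. The stacked pair is 46 mm thick and stands stably on either of its flat ends, then 98 mm tall.
- board: green plastic turn-out board on feet: a plate 98 (x) x 60 (y) x 12 mm, one face smooth, on the other two runners across its ends, 10 (x) x 50 (y) x 8 mm high, flush with the ends; 20 mm thick over all, 0.13 kg. Origin: centre of the smooth face; z points from it to the feet. It starts upside down, feet up, smooth face on the shelf; its smooth face goes on the mould.
- mat: round cork mat, 180 mm across, 4 mm thick, fixed to the shelf. Origin: centre of its underside
- tin: open red rectangular tin, 142 (x) x 104 (y) x 50 mm high, 5 mm walls and floor (inside 132 x 94 mm), fixed to the shelf. Origin: centre of its underside, z up
- lid: loose lid of the tin, 0.14 kg: a red plate 142 (x) x 104 (y) x 5 mm, under it a steel plug 120 x 82 x 8 mm that drops into the tin's mouth (6 mm play a side), on it an upright wooden knob, 24 mm diameter, 28 mm tall. Origin: centre of the plug's underside; the plate spans z = 8 to 13 mm, the knob z = 13 to 41 mm. Closed, the origin is 42 mm above the tin's origin. Starts on the shelf, knob up.
- tab1: chocolate tablet, dark brown, 22 (x) x 38.5 (y) x 14 mm (z), 0.02 kg, lying loose in the mould's pocket at x = -30.75 mm at the start, its top 2 mm below the rim. Origin: centre of its underside as it starts, so the origin is its upper face once turned over. Two or three of the three tablets are present.
- tab2: chocolate tablet, dark brown, 22 (x) x 38.5 (y) x 14 mm (z), 0.02 kg, lying loose in the mould's pocket at x = 0 mm at the start, its top 2 mm below the rim. Origin: centre of its underside as it starts, so the origin is its upper face once turned over. Two or three of the three tablets are present.
- tab3: chocolate tablet, dark brown, 22 (x) x 38.5 (y) x 14 mm (z), 0.02 kg, lying loose in the mould's pocket at x = 30.75 mm at the start, its top 2 mm below the rim. Origin: centre of its underside as it starts, so the origin is its upper face once turned over. Two or three of the three tablets are present.
- bottle1: bystander: brown glass bottle with a black cap, 42 mm in diameter, 110 mm tall, standing loose. Origin: centre of its underside
- bottle2: bystander: brown glass bottle with a black cap, 42 mm in diameter, 110 mm tall, standing loose. Origin: centre of its underside
- bottle3: bystander: brown glass bottle with a black cap, 42 mm in diameter, 110 mm tall, standing loose. Origin: centre of its underside
- bottle4: bystander: brown glass bottle with a black cap, 42 mm in diameter, 110 mm tall, standing loose. Origin: centre of its underside
- keeper: bystander: white ceramic garlic keeper with a blue lid, 110 mm across, 114 mm tall. Origin: centre of its underside
- saltmill: bystander: small wood and steel salt mill, 46 mm in diameter, 110 mm tall. Origin: centre of its underside
Things that resemble listed ones, but are neither listed nor needed, are in the scene too. Leave any blue or turquoise look-alike of the tab1 alone.

How it is judged:
By the outcome, as a careful person would: the job done as asked, in the order asked, and still so for the second after the job is handed in, with the robot touching nothing.
Of tab1, tab2, tab3 only 2 to 3 are there at a start; the rules pass over those that are not, and their reading is None.
At some moment in a run one of lid, board may be knocked a few centimetres aside while the robot is not near it.
It also fails if it takes over 210 s, if anything falls off the work surface, if the arm or the gripper's body presses on something with over 40 N, if the wrist force passes 120 N, or if a joint passes its speed limit or range.

## Working session

There is one attempt and no reset: what is moved stays moved. The work goes in short steps, Python scripts to look and compute and a tool call to move; the robot and the scene stay as the last step left them, time stands still between calls to the robot, and variables do not carry over. Pictures are saved under pics/ and viewed, about 12 in all and at most 16, crops included, and the job is handed in when it is done.

Besides the shell and the picture viewer there is one more tool, called as a command line: name --argument value ..., lists and objects as JSON in quotes. play_rows: Moves the arm, as the interface text tells. Its arguments: {"type":"object","properties":{"commands":{"type":"array","items":{"type":"object","properties":{"dx":{"type":"number"},"dy":{"type":"number"},"dz":{"type":"number"},"ax":{"type":"number"},"ay":{"type":"number"},"az":{"type":"number"}}}},"claw":{"type":"number"},"squeeze":{"type":"number"}},"required":["commands"]}

```bash
mkdir -p pics; ls
cat > h.py <<'E'
import numpy as np, cv2
from station import ctrl, viewer, workorder
from scipy.spatial.transform import Rotation as R
def snap(n,f=None):
    o=ctrl.get_obs(); im=viewer.camera(n); 
    if f: cv2.imwrite('pics/'+f,im[:,:,::-1])
    return im,model(n,o)
def model(n,o):
    m=viewer.camera_model(n); K=np.array(m['K'])
    if 'pose' in m: P=np.array(m['pose'])
    else: P=T(o)@np.array(m['T_tool_cam'])
    return K,P
def T(o):
    M=np.eye(4); M[:3,:3]=R.from_euler('xyz',o['eef_rot']).as_matrix(); M[:3,3]=o['ee_pos']; return M
def ray(uv,KP,z):
    K,P=KP; uv=np.atleast_2d(uv).astype(float)
    d=np.c_[uv,np.ones(len(uv))]@np.linalg.inv(K).T@P[:3,:3].T
    o=P[:3,3]; s=(z-o[2])/d[:,2]; return o+d*s[:,None]
def proj(p,KP):
    K,P=KP; q=(np.atleast_2d(p)-P[:3,3])@P[:3,:3]; q=q@K.T; return q[:,:2]/q[:,2:]
E
python3 - <<'E'
from h import *
np.set_printoptions(precision=3,suppress=True)
for n in ['scene','top','wrist']:
    im,m=snap(n,n+'0.png'); print(n,im.shape,m[0].ravel(),m[1])
o=ctrl.get_obs(); print(o)
E
```

```text
pics
scene (480, 640, 3) [516.572   0.    323.04    0.    516.572 233.392   0.      0.      1.   ] [[-0.69   0.536 -0.487  1.112]
 [ 0.724  0.52  -0.454  0.513]
 [ 0.01  -0.665 -0.746  0.846]
 [ 0.     0.     0.     1.   ]]
top (480, 640, 3) [493.957   0.    318.207   0.    493.957 234.041   0.      0.      1.   ] [[ 0.024 -0.99   0.138  0.45 ]
 [-1.    -0.022  0.021 -0.012]
 [-0.017 -0.138 -0.99   1.042]
 [ 0.     0.     0.     1.   ]]
wrist (480, 640, 3) [356.574   0.    323.71    0.    356.574 241.67    0.      0.      1.   ] [[ 0.449 -0.866 -0.219  0.31 ]
 [-0.893 -0.436 -0.108 -0.459]
 [-0.002  0.244 -0.97   0.385]
 [ 0.     0.     0.     1.   ]]
{'time_s': 0.15, 'qpos': array([-1.171,  0.3  ,  1.521,  0.   ,  1.321, -0.067]), 'joint_vel': array([ 0.   , -0.001, -0.002, -0.001, -0.001, -0.001]), 'tau': array([  0.001, -53.196, -35.282,   0.071,   0.024,  -0.   ]), 'ee_pos': array([ 0.247, -0.491,  0.213]), 'eef_rot': array([-3.141, -0.   ,  0.467]), 'force': array([ 0.8  ,  0.322, -0.215]), 'moment': array([-0.014,  0.002,  0.052]), 'grip_width': 0.09390865508069642}
```

View pics/top0.png

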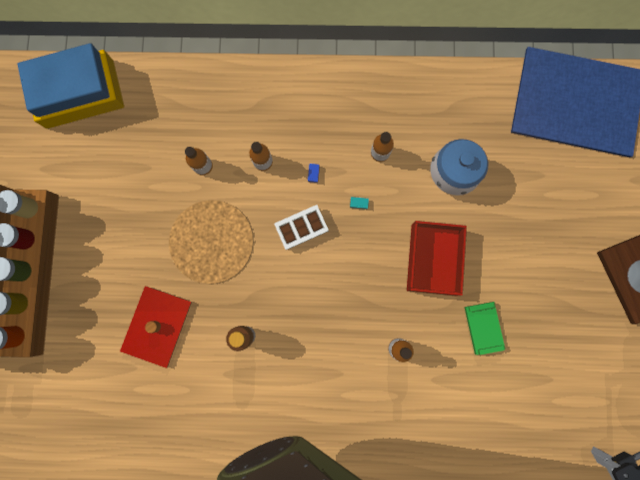

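View pics/scene0.png

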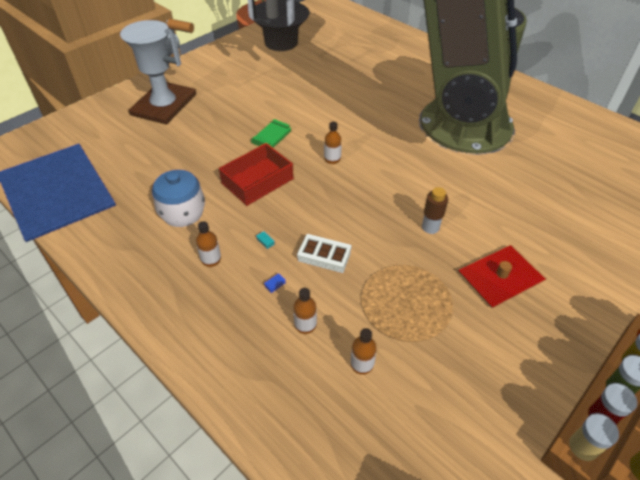

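```bash
cat >> h.py <<'E'
def mask(im,name):
    h=cv2.cvtColor(im,cv2.COLOR_RGB2HSV).astype(int); H,S,V=h[...,0],h[...,1],h[...,2]
    m={'green':(H>45)&(H<80)&(S>120)&(V>50),'red':((H<6)|(H>174))&(S>170)&(V>50),
       'white':(S<50)&(V>150),'blue':(H>95)&(H<130)&(S>90),'choc':(V<110)&(S>60)&(H<25)}[name]
    return (m*255).astype(np.uint8)
def blobs(m,amin=100):
    c,_=cv2.findContours(m,cv2.RETR_EXTERNAL,cv2.CHAIN_APPROX_NONE)
    return sorted([x[:,0] for x in c if cv2.contourArea(x)>amin],key=lambda x:-cv2.contourArea(x.reshape(-1,1,2)))
def rect(pts,KP,z):
    w=ray(pts,KP,z)[:,:2]*1000; r=cv2.minAreaRect(w.astype(np.float32))
    (cx,cy),(a,b),t=r
    if b>a: a,b,t=b,a,t+90
    return np.round([cx,cy,a,b,(t+90)%180-90],1)   # mm, long axis angle deg
E
python3 - <<'E'
from h import *
im=cv2.imread('pics/top0.png')[:,:,::-1].copy(); KP=model('top',None)
for n,z in [('green',.014),('red',.013),('white',.026)]:
    for b in blobs(mask(im,n)): print(n,b.mean(0).round(),rect(b,KP,z))
for n,uv in dict(mat=(211,241),mill=(238,345),b1=(204,171),b2=(265,167),b3=(378,157),b4=(397,345),keep=(456,180)).items(): print(n,ray(uv,KP,0)[0].round(3))
im=cv2.imread('pics/scene0.png')[:,:,::-1].copy(); KP=model('scene',None)
for n,z in [('green',.014),('red',.013),('white',.026)]:
    for b in blobs(mask(im,n)): print(n,b.mean(0).round(),rect(b,KP,z))
E
```

```text
green [484. 328.] [ 406.9 -333.8   99.2   62.2   12. ]
red [436. 259.] [ 549.3 -237.8  146.   113.1   -4.3]
red [155. 326.] [394.1 340.5 140.  102.6 -17.3]
red [ 23. 241.] [564.  635.1  41.8  30.9  82. ]
white [301. 227.] [605.8  45.6  98.6  60.8 -64.4]
white [  9. 200.] [650.7 666.2  48.1  32.   27.3]
white [  6. 234.] [576.4 663.8  45.9  27.5   6.5]
white [  3. 268.] [506.1 660.1  46.3  18.9   6.5]
mat [0.575 0.238 0.   ]
mill [0.359 0.17  0.   ]
b1 [0.728 0.262 0.   ]
b2 [0.739 0.129 0.   ]
b3 [ 0.767 -0.116  0.   ]
b4 [ 0.368 -0.158  0.   ]
keep [ 0.719 -0.284  0.   ]
green [271. 134.] [ 409.7 -328.3  111.5   65.7   11.4]
red [501. 275.] [396.9 342.2 140.3 102.5 -17.4]
red [262. 169.] [ 536.  -245.2  166.5  146.    -3.9]
red [603. 411.] [534.5 617.   42.9  35.   83.1]
white [105. 362.] [1069.3 -147.6  833.6  116.2   90. ]
white [324. 253.] [613.2  50.7 103.6  75.6 -64.6]
white [182. 210.] [ 744.3 -253.5   95.    88.3  -25.4]
white [144.  31.] [  346.  -1010.9   154.2   147.3    47.2]
white [626.  78.] [-513.7  228.4  440.4   29.6   10.1]
white [598. 429.] [574.5 617.7  49.4  32.5  34.1]
white [618. 398.] [500.7 618.4  50.   33.3  34.9]
white [633. 368.] [429.2 614.6  53.6  24.5  21.4]
white [160.  93.] [ 502.1 -679.8  140.2   48.2   54.6]
white [210. 256.] [ 781.2 -107.9   35.5   30.9   65.1]
white [307. 323.] [756.1 147.7  34.1  27.8 -29.6]
white [366. 365.] [745.5 279.6  33.1  20.9 -33. ]
white [334. 153.] [ 364.5 -149.9   46.6   30.    43.2]
```

```bash
cat >> h.py <<'E'
from scipy.spatial.transform import Slerp
def plan(p,e,o=None,vmax=.03,wmax=6.5):
    """print rows (mm/1000, deg) from the measured pose to position p, euler e (deg)"""
    o=o or ctrl.get_obs(); p0=np.array(o['ee_pos']); r0=R.from_euler('xyz',o['eef_rot']); r1=R.from_euler('xyz',e,degrees=True)
    rv=(r0.inv()*r1).as_rotvec(); dp=np.array(p)-p0
    n=max(int(np.ceil(max(np.linalg.norm(dp)/vmax,np.degrees(np.linalg.norm(rv))/wmax))),1)
    print('rows',n,'turn/row',np.round(np.degrees(rv)/n,2),'dpos/row first',np.round(r0.inv().apply(dp)/n,4))
    if np.degrees(np.linalg.norm(rv))>3:
        for i in range(n): print(np.round((r0*R.from_rotvec(rv*i/n)).inv().apply(dp)/n,4).tolist())
def st():
    o=ctrl.get_obs(); print('t %.2f'%o['time_s'],'p',np.round(o['ee_pos'],4),'e',np.degrees(o['eef_rot']).round(2),'F',np.round(o['force'],1),'q',np.round(o['qpos'],2),'g',round(o['grip_width'],4)); return o
E
python3 - <<'E'
from h import *
plan([.408,-.332,.213],[180,0,12])
E
```

```text
rows 8 turn/row [-0.01  0.    1.84] dpos/row first [ 0.0269 -0.0087  0.    ]
[0.0269, -0.0087, 0.0]
[0.0266, -0.0096, 0.0]
[0.0263, -0.0104, 0.0]
[0.0259, -0.0113, 0.0]
[0.0255, -0.0121, 0.0]
[0.0251, -0.0129, 0.0]
[0.0247, -0.0137, 0.0]
[0.0242, -0.0145, 0.0]
```

play_rows --commands '[{"dx": 0.027, "dy": -0.0087, "az": 1.85}, {"dx": 0.0266, "dy": -0.0096, "az": 1.85}, {"dx": 0.0263, "dy": -0.0104, "az": 1.85}, {"dx": 0.0259, "dy": -0.0113, "az": 1.85}, {"dx": 0.0255, "dy": -0.0121, "az": 1.85}]' --claw 1

```text
validation failed for argument at $.co...
```

play_rows --commands '[{"dx": 0.0251, "dy": -0.0129, "az": 1.85}, {"dx": 0.0247, "dy": -0.0137, "az": 1.85}, {"dx": 0.0242, "dy": -0.0145, "az": 1.85}, {}, {}]'

```text
validation failed for argument at $.co...
```

Run:
```python
from h import *
st()
im,KP=snap('wrist','w1.png')
for z in (.012,.02): 
  for b in blobs(mask(im,'green')): print(b.min(0),b.max(0),rect(b,KP,z))
```

```text
t 0.15 p [ 0.2474 -0.491   0.2131] e [-179.95   -0.     26.75] F [ 0.8  0.3 -0.2] q [-1.17  0.3   1.52  0.    1.32 -0.07] g 0.0939
[211   0] [285  59] [ 384.  -341.5   61.    51.5  -78. ]
[211   0] [285  59] [ 382.4 -344.    59.7   50.4  -78. ]
```

View pics/w1.png

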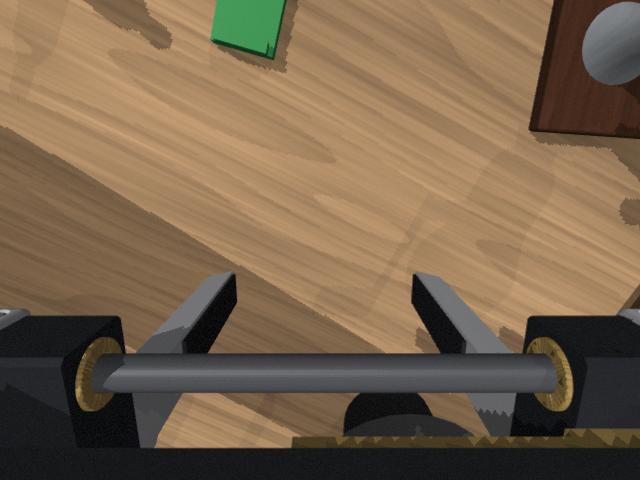

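play_rows --commands '[{"dx": 0.027, "dy": -0.0087, "dz": 0, "ax": 0, "ay": 0, "az": 1.85}, {"dx": 0.0266, "dy": -0.0096, "dz": 0, "ax": 0, "ay": 0, "az": 1.85}, {"dx": 0.0263, "dy": -0.0104, "dz": 0, "ax": 0, "ay": 0, "az": 1.85}, {"dx": 0.0259, "dy": -0.0113, "dz": 0, "ax": 0, "ay": 0, "az": 1.85}, {"dx": 0.0255, "dy": -0.0121, "dz": 0, "ax": 0, "ay": 0, "az": 1.85}]' --claw 1

```text
time_s: 0.62
ee_pos: [0.3481, -0.3908, 0.2118]
eef_rot: [-3.139, 0.001, 0.292]
force: [1.0, -1.0, -0.3]
grip_width: 0.094
```

play_rows --commands '[{"dx": 0.0251, "dy": -0.0129, "dz": 0, "ax": 0, "ay": 0, "az": 1.85}, {"dx": 0.0247, "dy": -0.0137, "dz": 0, "ax": 0, "ay": 0, "az": 1.85}, {"dx": 0.0242, "dy": -0.0145, "dz": 0, "ax": 0, "ay": 0, "az": 1.85}, {"dx": 0, "dy": 0, "dz": 0, "ax": 0, "ay": 0, "az": 0}, {"dx": 0, "dy": 0, "dz": 0, "ax": 0, "ay": 0, "az": 0}]'

```text
time_s: 1.03
ee_pos: [0.4144, -0.3251, 0.2113]
eef_rot: [-3.138, 0.002, 0.193]
force: [-0.3, 0.7, -0.3]
grip_width: 0.094
```

Run:
```python
from h import *
st()
im,KP=snap('wrist','w2.png')
for z in (.012,.02): 
  for b in blobs(mask(im,'green')): print(b.min(0),b.max(0),rect(b,KP,z))
```

```text
t 1.03 p [ 0.4144 -0.3251  0.2113] e [-1.798e+02  9.000e-02  1.104e+01] F [-0.3  0.7 -0.3] q [-0.74  0.25  1.59  0.    1.31  0.64] g 0.094
[305 181] [361 274] [ 406.8 -335.6  100.5   59.    12. ]
[305 181] [361 274] [ 408.4 -335.1   98.4   57.7   12. ]
```

Run:
```python
from h import *
plan([.408,-.335,.011],[180,0,12])
```

```text
rows 7 turn/row [-0.03  0.01 -0.14] dpos/row first [-0.0011  0.0013  0.0286]
```

play_rows --commands '[{"dx": -0.0016, "dy": 0.0018, "dz": 0.028, "ax": -0.03, "ay": 0, "az": -0.2}, {"dx": -0.0016, "dy": 0.0018, "dz": 0.028, "ax": -0.03, "ay": 0, "az": -0.2}, {"dx": -0.0016, "dy": 0.0018, "dz": 0.028, "ax": -0.03, "ay": 0, "az": -0.2}, {"dx": -0.0016, "dy": 0.0018, "dz": 0.028, "ax": -0.03, "ay": 0, "az": -0.2}, {"dx": -0.0016, "dy": 0.0018, "dz": 0.028, "ax": -0.03, "ay": 0, "az": -0.2}]'

```text
time_s: 1.5
ee_pos: [0.4075, -0.3417, 0.0727]
eef_rot: [3.131, -0.006, 0.209]
force: [1.2, -0.2, 0.4]
grip_width: 0.0939
```

Run:
```python
from h import *
st();plan([.408,-.335,.011],[180,0,12])
im,KP=snap('wrist','w3.png')
for z in (.012,.02): 
  for b in blobs(mask(im,'green')): print(b.min(0),b.max(0),rect(b,KP,z))
```

```text
t 1.50 p [ 0.4075 -0.3417  0.0727] e [179.42  -0.33  11.99] F [ 1.2 -0.2  0.4] q [-0.77  0.42  1.72 -0.    0.99  0.6 ] g 0.0939
rows 3 turn/row [ 0.19 -0.11 -0.  ] dpos/row first [ 0.0005 -0.0024  0.0206]
[269 184] [360 327] [ 406.4 -335.8  101.3   59.5   11.8]
[269 184] [360 327] [ 408.7 -335.4   97.8   57.4   11.8]
```

play_rows --commands '[{"dx": 0.0003, "dy": -0.003, "dz": 0.018, "ax": 0.3, "ay": -0.15, "az": 0}, {"dx": 0.0003, "dy": -0.002, "dz": 0.018, "ax": 0.2, "ay": -0.1, "az": 0}, {"dx": 0, "dy": -0.001, "dz": 0.018, "ax": 0.1, "ay": -0.1, "az": 0}, {"dx": 0, "dy": 0, "dz": 0.008, "ax": 0, "ay": 0, "az": 0}, {"dx": 0, "dy": 0, "dz": 0, "ax": 0, "ay": 0, "az": 0}]'

```text
time_s: 1.97
ee_pos: [0.4024, -0.3378, 0.009]
eef_rot: [-3.134, 0.005, 0.205]
force: [0.1, -0.1, -0.0]
grip_width: 0.0939
```

Run:
```python
from h import *
st();plan([.4075,-.3355,.011],[180,0,12])
```

```text
t 1.97 p [ 0.4024 -0.3378  0.009 ] e [-179.58    0.28   11.74] F [ 0.1 -0.1 -0. ] q [-0.77  0.52  1.75  0.    0.88  0.6 ] g 0.0939
rows 1 turn/row [-0.42  0.28 -0.26] dpos/row first [ 0.0055 -0.0013 -0.0021]
```

Correct slightly, then grip and lift.

play_rows --commands '[{"dx": 0.0045, "dy": -0.0013, "dz": -0.002, "ax": -0.4, "ay": 0.28, "az": -0.26}, {"dx": 0, "dy": 0, "dz": 0, "ax": 0, "ay": 0, "az": 0}, {"dx": 0, "dy": 0, "dz": 0, "ax": 0, "ay": 0, "az": 0}, {"dx": 0, "dy": 0, "dz": 0, "ax": 0, "ay": 0, "az": 0}, {"dx": 0, "dy": 0, "dz": 0, "ax": 0, "ay": 0, "az": 0}]'

```text
time_s: 2.38
ee_pos: [0.4062, -0.3384, 0.0145]
eef_rot: [3.139, -0.002, 0.208]
force: [-0.5, 0.1, 0.2]
grip_width: 0.0938
```

play_rows --commands '[{"dx": 0, "dy": 0, "dz": 0, "ax": 0, "ay": 0, "az": 0}, {"dx": 0, "dy": 0, "dz": 0, "ax": 0, "ay": 0, "az": 0}, {"dx": 0, "dy": 0, "dz": 0, "ax": 0, "ay": 0, "az": 0}, {"dx": 0, "dy": 0, "dz": 0, "ax": 0, "ay": 0, "az": 0}, {"dx": 0, "dy": 0, "dz": 0, "ax": 0, "ay": 0, "az": 0}]' --claw 0.5 --squeeze 35

```text
time_s: 2.8
ee_pos: [0.4058, -0.3386, 0.0142]
eef_rot: [3.14, -0.001, 0.207]
force: [-1.0, 0.5, 0.5]
grip_width: 0.0642
```

play_rows --commands '[{"dx": 0, "dy": 0, "dz": 0, "ax": 0, "ay": 0, "az": 0}, {"dx": 0, "dy": 0, "dz": 0, "ax": 0, "ay": 0, "az": 0}, {"dx": 0, "dy": 0, "dz": -0.01, "ax": 0, "ay": 0, "az": 0}, {"dx": 0, "dy": 0, "dz": -0.03, "ax": 0, "ay": 0, "az": 0}, {"dx": 0, "dy": 0, "dz": -0.03, "ax": 0, "ay": 0, "az": 0}]'

```text
time_s: 3.22
ee_pos: [0.4032, -0.3361, 0.0815]
eef_rot: [-3.134, 0.005, 0.207]
force: [-0.4, -0.3, -1.2]
grip_width: 0.0594
```

play_rows --commands '[{"dx": 0, "dy": 0, "dz": -0.03, "ax": 0, "ay": 0, "az": 0}, {"dx": 0, "dy": 0, "dz": -0.02, "ax": 0, "ay": 0, "az": 0}, {"dx": 0, "dy": 0, "dz": -0.02, "ax": 0, "ay": 0, "az": 0}, {"dx": 0, "dy": 0, "dz": 0, "ax": 0, "ay": 0, "az": 0}, {"dx": 0, "dy": 0, "dz": 0, "ax": 0, "ay": 0, "az": 0}]'

```text
time_s: 3.63
ee_pos: [0.4044, -0.337, 0.1632]
eef_rot: [-3.141, 0.001, 0.208]
force: [0.4, 0.9, -1.8]
grip_width: 0.0589
```

Run:
```python
from h import *
st()
im,KP=snap('wrist','w4.png')
for b in blobs(mask(im,'green')): print(b.min(0),b.max(0),rect(b,KP,ctrl.get_obs()['ee_pos'][2]+.005))
```

```text
t 3.63 p [ 0.4044 -0.337   0.1632] e [-1.7996e+02  3.0000e-02  1.1890e+01] F [ 0.4  0.9 -1.8] q [-0.76  0.3   1.65 -0.    1.2   0.6 ] g 0.0589
[263 190] [384 353] [ 415.  -334.1   84.9   58.    11.9]
```

View pics/w4.png

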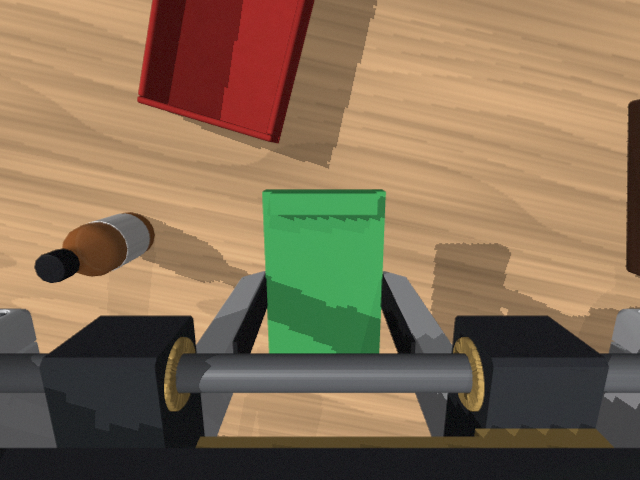

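Run:
```python
from h import *
o=ctrl.get_obs(); im=cv2.imread('pics/w4.png'); KP=model('wrist',o)
Tm=np.linalg.inv(T(o))
for uv,z in [((324,190),.0058),((324,190),-.0022)]:
    p=ray(uv,KP,o['ee_pos'][2]+z)[0]; print(z,(Tm@np.r_[p,1]).round(4))
plan([.654,-.054,.195],[180,0,115.6],wmax=6.9)
```

```text
0.0058 [ 5.34e-02 -5.00e-04 -5.80e-03  1.00e+00]
-0.0022 [ 5.26e-02 -5.00e-04  2.20e-03  1.00e+00]
rows 16 turn/row [-0.   -0.   -6.48] dpos/row first [ 0.0189 -0.0141 -0.002 ]
[0.0189, -0.0141, -0.002]
[0.0204, -0.0119, -0.002]
[0.0216, -0.0095, -0.002]
[0.0225, -0.007, -0.002]
[0.0232, -0.0044, -0.002]
[0.0235, -0.0018, -0.002]
[0.0236, 0.0009, -0.002]
[0.0233, 0.0035, -0.002]
[0.0228, 0.0062, -0.002]
[0.0219, 0.0087, -0.002]
[0.0208, 0.0111, -0.002]
[0.0194, 0.0134, -0.002]
[0.0178, 0.0155, -0.002]
[0.0159, 0.0174, -0.002]
[0.0139, 0.0191, -0.002]
[0.0116, 0.0205, -0.002]
```

play_rows --commands '[{"dx": 0.0189, "dy": -0.0141, "dz": -0.003, "ax": 0, "ay": 0, "az": -6.5}, {"dx": 0.0204, "dy": -0.0119, "dz": -0.003, "ax": 0, "ay": 0, "az": -6.5}, {"dx": 0.0216, "dy": -0.0095, "dz": -0.003, "ax": 0, "ay": 0, "az": -6.5}, {"dx": 0.0225, "dy": -0.007, "dz": -0.003, "ax": 0, "ay": 0, "az": -6.5}, {"dx": 0.0232, "dy": -0.0044, "dz": -0.003, "ax": 0, "ay": 0, "az": -6.5}]'

```text
time_s: 4.1
ee_pos: [0.4804, -0.2466, 0.1713]
eef_rot: [-3.13, 0.002, 0.788]
force: [1.4, -0.4, -2.1]
grip_width: 0.0592
```

play_rows --commands '[{"dx": 0.0235, "dy": -0.0018, "dz": -0.002, "ax": 0, "ay": 0, "az": -6.5}, {"dx": 0.0236, "dy": 0.0009, "dz": -0.002, "ax": 0, "ay": 0, "az": -6.5}, {"dx": 0.0233, "dy": 0.0035, "dz": -0.002, "ax": 0, "ay": 0, "az": -6.5}, {"dx": 0.0228, "dy": 0.0062, "dz": -0.002, "ax": 0, "ay": 0, "az": -6.5}, {"dx": 0.0219, "dy": 0.0087, "dz": -0.002, "ax": 0, "ay": 0, "az": -6.5}]'

```text
time_s: 4.52
ee_pos: [0.5569, -0.1499, 0.1731]
eef_rot: [-3.119, -0.007, 1.385]
force: [-0.2, 0.5, -1.1]
grip_width: 0.0595
```

play_rows --commands '[{"dx": 0.0208, "dy": 0.0111, "dz": -0.002, "ax": 0, "ay": 0, "az": -6.5}, {"dx": 0.0194, "dy": 0.0134, "dz": -0.002, "ax": 0, "ay": 0, "az": -6.5}, {"dx": 0.0178, "dy": 0.0155, "dz": -0.002, "ax": 0, "ay": 0, "az": -6.5}, {"dx": 0.0159, "dy": 0.0174, "dz": -0.002, "ax": 0, "ay": 0, "az": -6.5}, {"dx": 0.0139, "dy": 0.0191, "dz": -0.002, "ax": 0, "ay": 0, "az": -6.5}]'

```text
time_s: 4.93
ee_pos: [0.6305, -0.0512, 0.1731]
eef_rot: [-3.116, -0.026, 1.981]
force: [-0.7, -1.3, -0.5]
grip_width: 0.0592
```

Run:
```python
from h import *
st(); plan([.654,-.054,.195],[180,0,115.6],wmax=6.9)
```

```text
t 4.93 p [ 0.6305 -0.0512  0.1731] e [-178.52   -1.49  113.51] F [-0.7 -1.3 -0.5] q [-0.14  0.54  1.28  0.01  1.36 -0.56] g 0.0592
rows 2 turn/row [-0.73 -0.76 -1.03] dpos/row first [-0.0057  0.0099 -0.0114]
```

play_rows --commands '[{"dx": -0.0057, "dy": 0.01, "dz": -0.008, "ax": -0.8, "ay": -0.8, "az": -1.1}, {"dx": -0.0057, "dy": 0.01, "dz": -0.004, "ax": -0.6, "ay": -0.6, "az": -1}, {"dx": 0, "dy": 0, "dz": 0, "ax": 0, "ay": 0, "az": 0}, {"dx": 0, "dy": 0, "dz": 0, "ax": 0, "ay": 0, "az": 0}, {"dx": 0, "dy": 0, "dz": 0, "ax": 0, "ay": 0, "az": 0}]'

```text
time_s: 5.35
ee_pos: [0.6538, -0.0482, 0.1749]
eef_rot: [-3.131, -0.009, 2.032]
force: [-0.4, 0.2, -1.8]
grip_width: 0.0591
```

Run:
```python
from h import *
st()
im,KP=snap('wrist','w5.png')
for b in blobs(mask(im,'white')): print(b.min(0),b.max(0),rect(b,KP,.026))
im,KP=snap('top','top1.png')
for b in blobs(mask(im,'white'))[:1]: print(b.min(0),b.max(0),rect(b,KP,.026))
```

```text
t 5.35 p [ 0.6538 -0.0482  0.1749] e [-179.38   -0.54  116.45] F [-0.4  0.2 -1.8] q [-0.13  0.58  1.22  0.    1.36 -0.59] g 0.0591
[290  49] [363 171] [606.7  46.1  98.7  60.3 -64.8]
[279 407] [343 436] [ 730.6 -237.1   68.3   35.8   27. ]
[  0 179] [ 15 197] [ 378.7 -140.3   16.9   13.4  -75.7]
[  0 190] [ 17 212] [650.4 665.8  48.4  33.3  25.3]
```

View pics/w5.png

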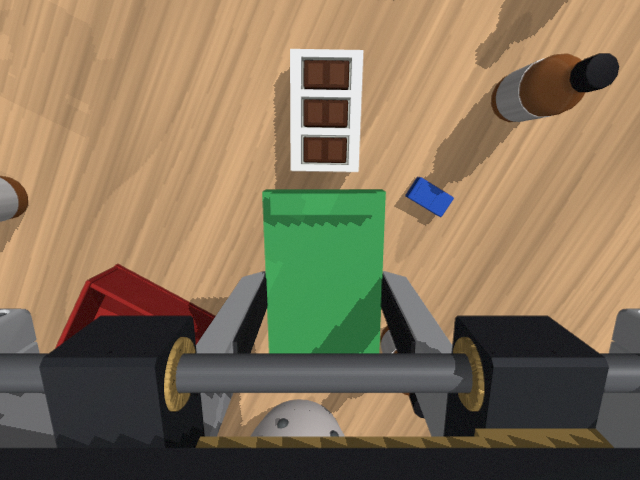

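Run:
```python
from h import *
plan([.608,.0428,.085],[180,0,115.4])
```

```text
rows 5 turn/row [-0.12 -0.11  0.21] dpos/row first [0.0202 0.0001 0.0182]
```

play_rows --commands '[{"dx": 0.0202, "dy": 0, "dz": 0.017, "ax": -0.3, "ay": -0.3, "az": 0.2}, {"dx": 0.0202, "dy": 0, "dz": 0.017, "ax": -0.2, "ay": -0.2, "az": 0.2}, {"dx": 0.0202, "dy": 0, "dz": 0.017, "ax": 0, "ay": 0, "az": 0.2}, {"dx": 0.0202, "dy": 0, "dz": 0.017, "ax": 0, "ay": 0, "az": 0.2}, {"dx": 0.0202, "dy": 0, "dz": 0.017, "ax": 0, "ay": 0, "az": 0.2}]'

```text
time_s: 5.87
ee_pos: [0.6083, 0.0401, 0.0909]
eef_rot: [3.137, 0.004, 2.004]
force: [0.4, 0.9, -1.6]
grip_width: 0.0595
```

Run:
```python
from h import *
st();plan([.608,.0428,.06],[180,0,115.4])
```

```text
t 5.87 p [0.6083 0.0401 0.0909] e [179.76   0.2  114.82] F [ 0.4  0.9 -1.6] q [ 0.01  0.55  1.47 -0.    1.12 -0.43] g 0.0595
rows 2 turn/row [ 0.12  0.1  -0.29] dpos/row first [0.0014 0.0004 0.0154]
```

play_rows --commands '[{"dx": 0.0012, "dy": 0.0004, "dz": 0.013, "ax": 0.12, "ay": 0.1, "az": -0.3}, {"dx": 0.0012, "dy": 0.0004, "dz": 0.013, "ax": 0.12, "ay": 0.1, "az": -0.3}, {"dx": 0, "dy": 0, "dz": 0, "ax": 0, "ay": 0, "az": 0}, {"dx": 0, "dy": 0, "dz": 0, "ax": 0, "ay": 0, "az": 0}, {"dx": 0, "dy": 0, "dz": 0, "ax": 0, "ay": 0, "az": 0}]'

```text
time_s: 6.28
ee_pos: [0.6051, 0.0433, 0.0606]
eef_rot: [-3.136, -0.003, 2.015]
force: [-0.2, 0.8, -1.3]
grip_width: 0.0595
```

Run:
```python
from h import *
o=st();plan([.608,.0428,.041],[180,0,115.4])
im,KP=snap('wrist','w6.png'); Ti=np.linalg.inv(T(o))
for n in ('green','white'):
    b=blobs(mask(im,n))[0]; print(n,b.min(0),b.max(0))
cv2.imwrite('pics/w6c.png',cv2.resize(im[100:360,180:460,::-1],None,fx=2,fy=2))
```

```text
t 6.28 p [0.6051 0.0433 0.0606] e [-1.7971e+02 -1.5000e-01  1.1545e+02] F [-0.2  0.8 -1.3] q [ 0.01  0.59  1.49  0.    1.07 -0.43] g 0.0595
rows 1 turn/row [-0.29 -0.15  0.05] dpos/row first [-0.0018  0.0025  0.0196]
green [263 190] [384 353]
white [277 185] [379 188]
```

View pics/w6c.png

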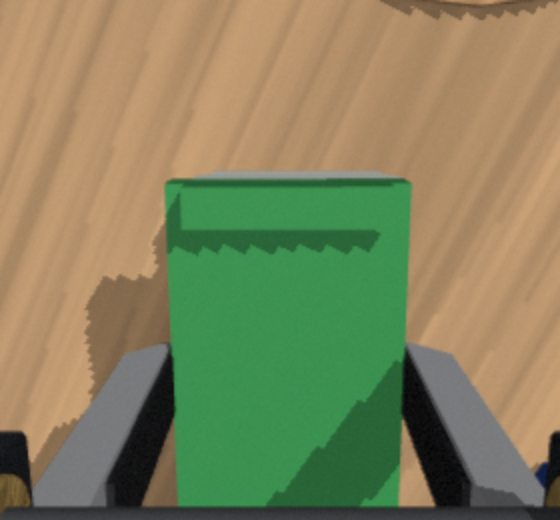

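Run:
```python
from h import *
o=ctrl.get_obs(); KP=model('wrist',o); Ti=np.linalg.inv(T(o))
for uv,z in [((277,185),.026),((379,185),.026),((263.,190),.0584),((384.,190),.0584),((323,190),.0664)]:
    p=ray(uv,KP,z)[0]; print(uv,p.round(4),(Ti@np.r_[p,1]).round(4))
c=np.array([.6065,.046,.026]); a=np.radians(115.4); e=c+.049*np.array([np.cos(a),np.sin(a),0]); print('exp',(Ti@np.r_[e,1]).round(4), proj(e,KP))
```

```text
(277, 185) [0.5584 0.0794 0.026 ] [ 0.0527 -0.0268  0.0352  1.    ]
(379, 185) [0.6114 0.1045 0.026 ] [0.0527 0.0319 0.035  1.    ]
(263.0, 190) [0.5559 0.0786 0.0584] [ 0.0532 -0.0295  0.0028  1.    ]
(384.0, 190) [0.6091 0.1039 0.0584] [0.0532 0.0294 0.0026 1.    ]
(323, 190) [0.582  0.0919 0.0664] [ 5.4e-02 -2.0e-04 -5.3e-03  1.0e+00]
exp [0.051  0.0024 0.0351 1.    ] [[327.65553119 188.11555656]]
```

play_rows --commands '[{"dx": -0.0005, "dy": 0.0025, "dz": 0.008, "ax": -0.3, "ay": -0.15, "az": 0}, {"dx": -0.0005, "dy": 0, "dz": 0.005, "ax": 0, "ay": 0, "az": 0}, {"dx": 0, "dy": 0, "dz": 0.003, "ax": 0, "ay": 0, "az": 0}, {"dx": 0, "dy": 0, "dz": 0, "ax": 0, "ay": 0, "az": 0}, {"dx": 0, "dy": 0, "dz": 0, "ax": 0, "ay": 0, "az": 0}]'

```text
time_s: 6.75
ee_pos: [0.6099, 0.0418, 0.0452]
eef_rot: [3.137, 0.002, 2.013]
force: [-1.1, -0.1, -0.7]
grip_width: 0.0596
```

Run:
```python
from h import *
o=st();plan([.607,.0433,.041],[180,0,115.4])
```

```text
t 6.75 p [0.6099 0.0418 0.0452] e [1.7974e+02 1.3000e-01 1.1532e+02] F [-1.1 -0.1 -0.7] q [ 0.01  0.61  1.49 -0.    1.04 -0.43] g 0.0596
rows 1 turn/row [ 0.26  0.13 -0.08] dpos/row first [ 0.0026 -0.002   0.0042]
```

play_rows --commands '[{"dx": 0.002, "dy": -0.001, "dz": 0.0015, "ax": 0.2, "ay": 0.1, "az": 0}, {"dx": 0, "dy": 0, "dz": 0, "ax": 0, "ay": 0, "az": 0}, {"dx": 0, "dy": 0, "dz": 0, "ax": 0, "ay": 0, "az": 0}, {"dx": 0, "dy": 0, "dz": 0, "ax": 0, "ay": 0, "az": 0}, {"dx": 0, "dy": 0, "dz": 0, "ax": 0, "ay": 0, "az": 0}]'

```text
time_s: 7.17
ee_pos: [0.6082, 0.0434, 0.044]
eef_rot: [3.14, 0.0, 2.013]
force: [-0.4, -0.3, -1.1]
grip_width: 0.059
```

Run:
```python
from h import *
o=st();plan([.6078,.0435,.041],[180,0,115.4])
im,KP=snap('wrist','w7.png'); Ti=np.linalg.inv(T(o))
b=blobs(mask(im,'white'),20)
for x in b[:3]: print(x.min(0),x.max(0))
for uv,z in [((277,185),.026)]:pass
print(proj([.6065-.021,.046+.0443,.026],KP))
cv2.imwrite('pics/w7c.png',cv2.resize(im[140:300,220:430,::-1],None,fx=3.5,fy=3.5))
```

```text
t 7.17 p [0.6082 0.0434 0.044 ] e [1.7993e+02 3.0000e-02 1.1533e+02] F [-0.4 -0.3 -1.1] q [ 0.01  0.61  1.49  0.    1.04 -0.43] g 0.059
rows 1 turn/row [ 0.07  0.03 -0.07] dpos/row first [ 0.0002 -0.0003  0.003 ]
[292 185] [377 188]
[[322.63832878 189.12502787]]
```

View pics/w7c.png

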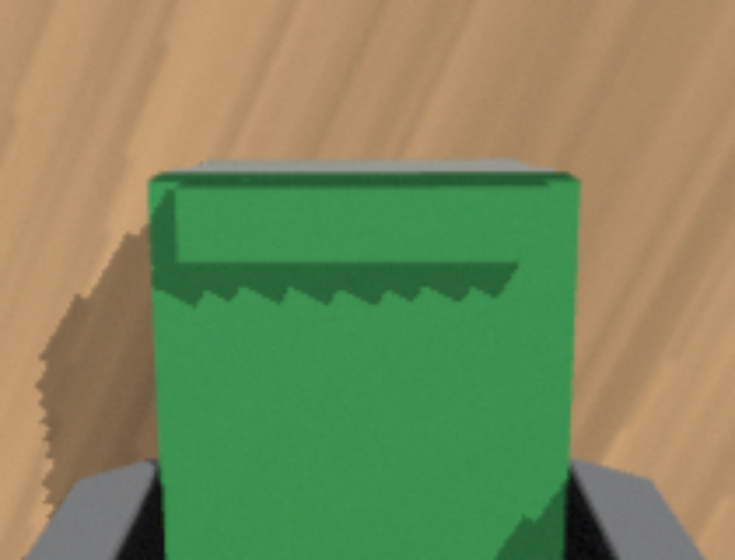

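Run:
```python
from h import *
o=ctrl.get_obs(); KP=model('wrist',o); Ti=np.linalg.inv(T(o))
for uv,z in [((278,185.5),.0),((371,185.5),.0),((263.,190),.042),((385.,190),.042)]:
    p=ray(uv,KP,z)[0]; print(uv,p.round(4),(Ti@np.r_[p,1]).round(4))
```

```text
(278, 185.5) [0.5614 0.0785 0.    ] [ 0.0517 -0.0273  0.044   1.    ]
(371, 185.5) [0.6119 0.1023 0.    ] [0.0516 0.0285 0.0441 1.    ]
(263.0, 190) [0.5589 0.079  0.042 ] [ 0.0533 -0.0293  0.002   1.    ]
(385.0, 190) [0.6124 0.1043 0.042 ] [0.0532 0.0298 0.0021 1.    ]
```

play_rows --commands '[{"dx": -0.0013, "dy": 0.0003, "dz": 0.0015, "ax": 0, "ay": 0, "az": -0.1}, {"dx": 0, "dy": 0, "dz": 0.0015, "ax": 0, "ay": 0, "az": 0}, {"dx": 0, "dy": 0, "dz": 0, "ax": 0, "ay": 0, "az": 0}, {"dx": 0, "dy": 0, "dz": 0, "ax": 0, "ay": 0, "az": 0}, {"dx": 0, "dy": 0, "dz": 0, "ax": 0, "ay": 0, "az": 0}]'

```text
time_s: 7.63
ee_pos: [0.6092, 0.0422, 0.0408]
eef_rot: [3.14, 0.001, 2.015]
force: [-0.3, 0.5, -1.3]
grip_width: 0.0593
```

Run:
```python
from h import *
o=st()
```

```text
t 7.63 p [0.6092 0.0422 0.0408] e [1.7992e+02 3.0000e-02 1.1544e+02] F [-0.3  0.5 -1.3] q [ 0.01  0.62  1.49  0.    1.03 -0.43] g 0.0593
```

play_rows --commands '[{"dx": 0, "dy": 0, "dz": 0.0012, "ax": 0, "ay": 0, "az": 0}, {"dx": 0, "dy": 0, "dz": 0, "ax": 0, "ay": 0, "az": 0}, {"dx": 0, "dy": 0, "dz": 0, "ax": 0, "ay": 0, "az": 0}, {"dx": 0, "dy": 0, "dz": 0, "ax": 0, "ay": 0, "az": 0}, {"dx": 0, "dy": 0, "dz": 0, "ax": 0, "ay": 0, "az": 0}]'

```text
time_s: 8.05
ee_pos: [0.6095, 0.0422, 0.0403]
eef_rot: [3.139, 0.001, 2.015]
force: [0.8, -0.0, -1.2]
grip_width: 0.0595
```

play_rows --commands '[{"dx": 0, "dy": 0, "dz": 0, "ax": 0, "ay": 0, "az": 0}, {"dx": 0, "dy": 0, "dz": 0, "ax": 0, "ay": 0, "az": 0}, {"dx": 0, "dy": 0, "dz": 0, "ax": 0, "ay": 0, "az": 0}, {"dx": 0, "dy": 0, "dz": 0, "ax": 0, "ay": 0, "az": 0}, {"dx": 0, "dy": 0, "dz": 0, "ax": 0, "ay": 0, "az": 0}]' --claw 0.8

```text
time_s: 8.47
ee_pos: [0.6097, 0.0423, 0.0405]
eef_rot: [3.139, 0.001, 2.015]
force: [0.4, 0.5, 0.3]
grip_width: 0.075
```

Run:
```python
from h import *
o=st(); im,KP=snap('wrist','w8.png'); Ti=np.linalg.inv(T(o))
for n in ('green','white'):
    for b in blobs(mask(im,n),20)[:2]: print(n,b.min(0),b.max(0))
cv2.imwrite('pics/w8c.png',cv2.resize(im[140:300,220:430,::-1],None,fx=3.5,fy=3.5))
```

```text
t 8.47 p [0.6097 0.0423 0.0405] e [1.7984e+02 7.0000e-02 1.1544e+02] F [0.4 0.5 0.3] q [ 0.01  0.62  1.49  0.    1.03 -0.43] g 0.075
green [263 190] [384 353]
white [264 186] [379 189]
```

View pics/w8c.png

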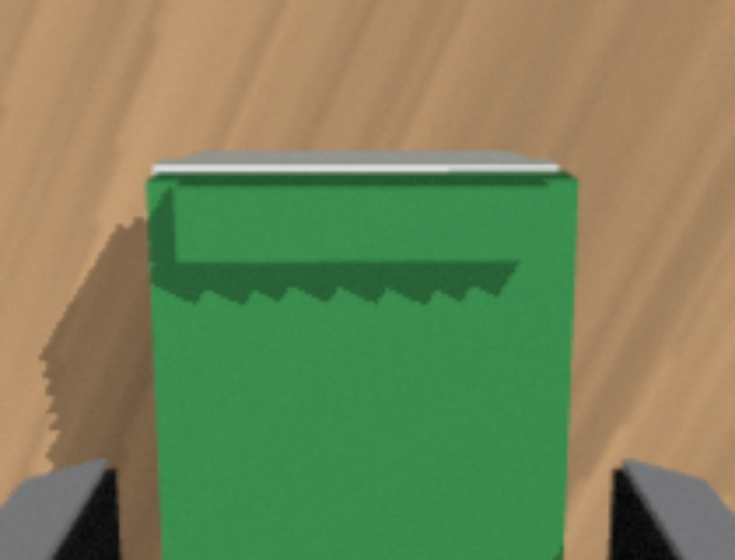

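Run:
```python
from h import *
o=ctrl.get_obs(); KP=model('wrist',o); Ti=np.linalg.inv(T(o))
for uv,z in [((263.7,187.3),.026),((379.1,187.3),.026),((262.3,191),.038),((384.9,191),.038),((323,190.3),.026),((323,191),.026)]:
    p=ray(uv,KP,z)[0]; print(uv,p.round(4),(Ti@np.r_[p,1]).round(4))
```

```text
(263.7, 187.3) [0.5588 0.0772 0.026 ] [ 0.0534 -0.031   0.0143  1.    ]
(379.1, 187.3) [0.6129 0.1028 0.026 ] [0.0533 0.0288 0.0145 1.    ]
(262.3, 191) [0.5602 0.0771 0.038 ] [ 0.0527 -0.0297  0.0023  1.    ]
(384.9, 191) [0.614  0.1027 0.038 ] [0.0527 0.0299 0.0025 1.    ]
(323, 190.3) [0.5872 0.0889 0.026 ] [ 5.18e-02 -3.00e-04  1.44e-02  1.00e+00]
(323, 191) [0.5874 0.0886 0.026 ] [ 5.15e-02 -3.00e-04  1.44e-02  1.00e+00]
```

play_rows --commands '[{"dx": 0.002, "dy": -0.0005, "dz": 0, "ax": 0.15, "ay": 0.05, "az": 0}, {"dx": 0.002, "dy": 0, "dz": 0.0085, "ax": 0, "ay": 0, "az": 0}, {"dx": 0, "dy": 0, "dz": 0.0085, "ax": 0, "ay": 0, "az": 0}, {"dx": 0, "dy": 0, "dz": 0.007, "ax": 0, "ay": 0, "az": 0}, {"dx": 0, "dy": 0, "dz": 0, "ax": 0, "ay": 0, "az": 0}]' --claw 0.9

```text
time_s: 8.93
ee_pos: [0.6071, 0.0461, 0.0139]
eef_rot: [-3.142, 0.0, 2.015]
force: [0.3, -0.6, -0.5]
grip_width: 0.0847
```

Run:
```python
from h import *
o=st(); plan([.6077,.0460,.0155],[180,0,115.4])
```

```text
t 8.93 p [0.6071 0.0461 0.0139] e [-1.8000e+02  2.0000e-02  1.1544e+02] F [ 0.3 -0.6 -0.5] q [ 0.02  0.65  1.5  -0.    0.98 -0.43] g 0.0847
rows 1 turn/row [-0.    0.02  0.04] dpos/row first [-0.0004  0.0005 -0.0016]
```

Well placed. Grip the pair, lift, and check.

play_rows --commands '[{"dx": 0, "dy": 0, "dz": -0.001, "ax": 0, "ay": 0, "az": 0}, {"dx": 0, "dy": 0, "dz": 0, "ax": 0, "ay": 0, "az": 0}, {"dx": 0, "dy": 0, "dz": 0, "ax": 0, "ay": 0, "az": 0}, {"dx": 0, "dy": 0, "dz": 0, "ax": 0, "ay": 0, "az": 0}, {"dx": 0, "dy": 0, "dz": 0, "ax": 0, "ay": 0, "az": 0}]' --claw 0.5 --squeeze 50

```text
time_s: 9.35
ee_pos: [0.6068, 0.0461, 0.0141]
eef_rot: [-3.14, -0.0, 2.015]
force: [0.4, 0.1, -3.3]
grip_width: 0.0599
```

play_rows --commands '[{"dx": 0, "dy": 0, "dz": 0, "ax": 0, "ay": 0, "az": 0}, {"dx": 0, "dy": 0, "dz": 0, "ax": 0, "ay": 0, "az": 0}, {"dx": 0, "dy": 0, "dz": 0, "ax": 0, "ay": 0, "az": 0}, {"dx": 0, "dy": 0, "dz": -0.01, "ax": 0, "ay": 0, "az": 0}, {"dx": 0, "dy": 0, "dz": -0.015, "ax": 0, "ay": 0, "az": 0}]'

```text
time_s: 9.77
ee_pos: [0.6049, 0.046, 0.037]
eef_rot: [-3.135, -0.003, 2.015]
force: [-0.1, -0.0, -3.4]
grip_width: 0.0599
```

play_rows --commands '[{"dx": 0, "dy": 0, "dz": -0.015, "ax": 0, "ay": 0, "az": 0}, {"dx": 0, "dy": 0, "dz": -0.015, "ax": 0, "ay": 0, "az": 0}, {"dx": 0, "dy": 0, "dz": 0, "ax": 0, "ay": 0, "az": 0}, {"dx": 0, "dy": 0, "dz": 0, "ax": 0, "ay": 0, "az": 0}, {"dx": 0, "dy": 0, "dz": 0, "ax": 0, "ay": 0, "az": 0}]'

```text
time_s: 10.18
ee_pos: [0.6055, 0.0459, 0.0722]
eef_rot: [-3.137, -0.002, 2.015]
force: [-0.3, 0.3, -4.5]
grip_width: 0.0601
```

Run:
```python
from h import *
o=st(); plan([.45,0,.07],[180,0,180],vmax=.02,wmax=5)
```

```text
t 10.18 p [0.6055 0.0459 0.0722] e [-1.7974e+02 -1.0000e-01  1.1543e+02] F [-0.3  0.3 -4.5] q [ 0.02  0.57  1.48 -0.    1.09 -0.43] g 0.0601
rows 13 turn/row [-0.01 -0.02 -4.97] dpos/row first [ 0.0019 -0.0123  0.0002]
[0.0019, -0.0123, 0.0002]
[0.003, -0.0121, 0.0002]
[0.004, -0.0118, 0.0002]
[0.005, -0.0114, 0.0002]
[0.006, -0.0109, 0.0002]
[0.0069, -0.0104, 0.0002]
[0.0078, -0.0097, 0.0002]
[0.0086, -0.009, 0.0002]
[0.0094, -0.0082, 0.0002]
[0.01, -0.0074, 0.0002]
[0.0106, -0.0065, 0.0002]
[0.0112, -0.0055, 0.0002]
[0.0116, -0.0046, 0.0002]
```

play_rows --commands '[{"dx": 0.0019, "dy": -0.0123, "dz": 0, "ax": 0, "ay": 0, "az": -5}, {"dx": 0.003, "dy": -0.0121, "dz": 0, "ax": 0, "ay": 0, "az": -5}, {"dx": 0.004, "dy": -0.0118, "dz": 0, "ax": 0, "ay": 0, "az": -5}, {"dx": 0.005, "dy": -0.0114, "dz": 0, "ax": 0, "ay": 0, "az": -5}, {"dx": 0.006, "dy": -0.0109, "dz": 0, "ax": 0, "ay": 0, "az": -5}]'

```text
time_s: 10.6
ee_pos: [0.5428, 0.0278, 0.0678]
eef_rot: [-3.135, -0.008, 2.467]
force: [0.5, -0.6, -3.8]
grip_width: 0.0598
```

play_rows --commands '[{"dx": 0.0069, "dy": -0.0104, "dz": 0, "ax": 0, "ay": 0, "az": -5}, {"dx": 0.0078, "dy": -0.0097, "dz": 0, "ax": 0, "ay": 0, "az": -5}, {"dx": 0.0086, "dy": -0.009, "dz": 0, "ax": 0, "ay": 0, "az": -5}, {"dx": 0.0094, "dy": -0.0082, "dz": 0, "ax": 0, "ay": 0, "az": -5}, {"dx": 0.01, "dy": -0.0074, "dz": 0, "ax": 0, "ay": 0, "az": -5}]'

```text
time_s: 11.02
ee_pos: [0.4781, 0.0077, 0.0642]
eef_rot: [-3.138, -0.017, 2.926]
force: [0.1, -0.4, -3.6]
grip_width: 0.0597
```

play_rows --commands '[{"dx": 0.0106, "dy": -0.0065, "dz": 0, "ax": 0, "ay": 0, "az": -5}, {"dx": 0.0112, "dy": -0.0055, "dz": 0, "ax": 0, "ay": 0, "az": -5}, {"dx": 0.0116, "dy": -0.0046, "dz": 0, "ax": 0, "ay": 0, "az": -4}, {"dx": 0, "dy": 0, "dz": 0, "ax": 0, "ay": 0, "az": 0}, {"dx": 0, "dy": 0, "dz": 0, "ax": 0, "ay": 0, "az": 0}]'

```text
time_s: 11.43
ee_pos: [0.4375, -0.0055, 0.0616]
eef_rot: [3.14, -0.024, -3.097]
force: [1.0, 0.1, -3.9]
grip_width: 0.0593
```

Run:
```python
from h import *
o=st(); plan([.45,0,.0165],[180,0,180],vmax=.02,wmax=5)
```

```text
t 11.43 p [ 0.4375 -0.0055  0.0616] e [ 179.92   -1.35 -177.45] F [ 1.   0.1 -3.9] q [-0.1   0.27  1.96 -0.    0.94 -1.71] g 0.0593
rows 3 turn/row [ 0.02 -0.45  0.85] dpos/row first [-0.0046  0.0016  0.0149]
```

play_rows --commands '[{"dx": -0.0046, "dy": 0.0016, "dz": 0.015, "ax": 0, "ay": -0.5, "az": 0.85}, {"dx": -0.0046, "dy": 0.0016, "dz": 0.012, "ax": 0, "ay": -0.5, "az": 0.85}, {"dx": -0.0035, "dy": 0.0016, "dz": 0.011, "ax": 0, "ay": -0.3, "az": 0.85}, {"dx": 0, "dy": 0, "dz": 0, "ax": 0, "ay": 0, "az": 0}, {"dx": 0, "dy": 0, "dz": 0, "ax": 0, "ay": 0, "az": 0}]'

```text
time_s: 11.85
ee_pos: [0.4524, 0.0005, 0.0215]
eef_rot: [3.141, 0.001, 3.129]
force: [0.4, -0.7, -4.1]
grip_width: 0.0598
```

Run:
```python
from h import *
o=st(); plan([.45,0,.0145],[180,0,180],vmax=.02,wmax=5)
```

```text
t 11.85 p [0.4524 0.0005 0.0215] e [1.7994e+02 5.0000e-02 1.7927e+02] F [ 0.4 -0.7 -4.1] q [-0.08  0.36  1.96  0.    0.82 -1.64] g 0.0598
rows 1 turn/row [ 0.06  0.05 -0.73] dpos/row first [ 0.0024 -0.0005  0.007 ]
```

play_rows --commands '[{"dx": 0.001, "dy": 0, "dz": 0.002, "ax": 0, "ay": 0, "az": 2}, {"dx": 0.001, "dy": 0, "dz": 0.002, "ax": 0, "ay": 0, "az": 2}, {"dx": 0, "dy": 0, "dz": 0.0025, "ax": 0, "ay": 0, "az": 0}, {"dx": 0, "dy": 0, "dz": 0, "ax": 0, "ay": 0, "az": 0}, {"dx": 0, "dy": 0, "dz": 0, "ax": 0, "ay": 0, "az": 0}]'

```text
time_s: 12.27
ee_pos: [0.4519, 0.0008, 0.0165]
eef_rot: [3.141, 0.002, 3.056]
force: [1.0, -0.1, -3.5]
grip_width: 0.0595
```

Run:
```python
from h import *
o=st()
```

```text
t 12.27 p [0.4519 0.0008 0.0165] e [1.7994e+02 9.0000e-02 1.7510e+02] F [ 1.  -0.1 -3.5] q [-0.08  0.37  1.96  0.    0.81 -1.57] g 0.0595
```

play_rows --commands '[{"dx": 0, "dy": 0, "dz": 0.0018, "ax": 0, "ay": 0, "az": 0}, {"dx": 0, "dy": 0, "dz": 0, "ax": 0, "ay": 0, "az": 0}, {"dx": 0, "dy": 0, "dz": 0, "ax": 0, "ay": 0, "az": 0}, {"dx": 0, "dy": 0, "dz": 0, "ax": 0, "ay": 0, "az": 0}, {"dx": 0, "dy": 0, "dz": 0, "ax": 0, "ay": 0, "az": 0}]'

```text
time_s: 12.68
ee_pos: [0.4525, 0.0007, 0.0153]
eef_rot: [3.141, 0.003, 3.058]
force: [0.2, 0.3, -4.3]
grip_width: 0.0593
```

play_rows --commands '[{"dx": 0, "dy": 0, "dz": 0, "ax": 0, "ay": 0, "az": 0}, {"dx": 0, "dy": 0, "dz": 0, "ax": 0, "ay": 0, "az": 0}, {"dx": 0, "dy": 0, "dz": 0, "ax": 0, "ay": 0, "az": 0}, {"dx": 0, "dy": 0, "dz": 0, "ax": 0, "ay": 0, "az": 0}, {"dx": 0, "dy": 0, "dz": 0, "ax": 0, "ay": 0, "az": 0}]' --claw 0.8

```text
time_s: 13.1
ee_pos: [0.4537, 0.0006, 0.0164]
eef_rot: [3.141, 0.006, 3.058]
force: [-0.2, 0.5, -0.4]
grip_width: 0.0753
```

play_rows --commands '[{"dx": -0.001, "dy": 0, "dz": 0, "ax": 0, "ay": -5, "az": 0}, {"dx": -0.001, "dy": 0, "dz": 0, "ax": 0, "ay": -5, "az": 0}, {"dx": -0.001, "dy": 0, "dz": 0, "ax": 0, "ay": -5, "az": 0}, {"dx": 0, "dy": 0, "dz": 0, "ax": 0, "ay": 0, "az": 0}, {"dx": 0, "dy": 0, "dz": 0, "ax": 0, "ay": 0, "az": 0}]'

```text
time_s: 13.52
ee_pos: [0.4577, 0.0002, 0.0177]
eef_rot: [3.14, 0.278, 3.058]
force: [-0.3, -0.3, 0.5]
grip_width: 0.0751
```

```bash
cat >> h.py <<'E'
def G(o): return T(o)[:3,3]-.011*T(o)[:3,2]
E
python3 - <<'E'
from h import *
o=st(); print(G(o).round(4), T(o)[:3,:3].round(3).tolist())
E
```

```text
t 13.52 p [4.577e-01 2.000e-04 1.770e-02] e [179.94  15.92 175.21] F [-0.3 -0.3  0.5] q [-0.08  0.27  2.13 -0.    0.46 -1.57] g 0.0751
[0.4547 0.0005 0.0283] [[-0.958, 0.083, 0.274], [0.08, 0.997, -0.022], [-0.274, 0.001, -0.962]]
```

play_rows --commands '[{"dx": 0.0027, "dy": 0, "dz": 0.0016, "ax": 0, "ay": 0.5, "az": 0}, {"dx": 0, "dy": 0, "dz": 0, "ax": 0, "ay": 0, "az": 0}, {"dx": 0, "dy": 0, "dz": 0, "ax": 0, "ay": 0, "az": 0}, {"dx": 0, "dy": 0, "dz": 0, "ax": 0, "ay": 0, "az": 0}, {"dx": 0, "dy": 0, "dz": 0, "ax": 0, "ay": 0, "az": 0}]'

```text
time_s: 13.93
ee_pos: [0.4572, 0.0002, 0.0157]
eef_rot: [3.14, 0.262, 3.058]
force: [-0.3, -0.3, -0.5]
grip_width: 0.0752
```

play_rows --commands '[{"dx": 0, "dy": 0, "dz": 0, "ax": 0, "ay": 0, "az": 0}, {"dx": 0, "dy": 0, "dz": 0, "ax": 0, "ay": 0, "az": 0}, {"dx": 0, "dy": 0, "dz": 0, "ax": 0, "ay": 0, "az": 0}, {"dx": 0, "dy": 0, "dz": 0, "ax": 0, "ay": 0, "az": 0}, {"dx": 0, "dy": 0, "dz": 0, "ax": 0, "ay": 0, "az": 0}]' --claw 0.5 --squeeze 60

```text
time_s: 14.35
ee_pos: [0.4575, 0.0002, 0.0157]
eef_rot: [3.14, 0.261, 3.058]
force: [-0.0, 0.9, 0.3]
grip_width: 0.0595
```

Run:
```python
from h import *
o=st(); print(G(o).round(4))
```

```text
t 14.35 p [4.575e-01 2.000e-04 1.570e-02] e [179.94  14.97 175.19] F [-0.   0.9  0.3] q [-0.08  0.28  2.12  0.    0.47 -1.57] g 0.0595
[4.547e-01 4.000e-04 2.630e-02]
```

play_rows --commands '[{"dx": 0, "dy": 0, "dz": 0, "ax": 0, "ay": 0, "az": 0}, {"dx": -0.004, "dy": 0, "dz": -0.015, "ax": 0, "ay": 0, "az": 0}, {"dx": -0.004, "dy": 0, "dz": -0.015, "ax": 0, "ay": 0, "az": 0}, {"dx": -0.004, "dy": 0, "dz": -0.015, "ax": 0, "ay": 0, "az": 0}, {"dx": 0, "dy": 0, "dz": 0, "ax": 0, "ay": 0, "az": 0}]'

```text
time_s: 14.77
ee_pos: [0.4551, 0.0003, 0.0616]
eef_rot: [3.14, 0.254, 3.058]
force: [0.3, -0.3, -4.3]
grip_width: 0.0594
```

play_rows --commands '[{"dx": 0.001, "dy": 0, "dz": 0, "ax": 0, "ay": 5, "az": 0}, {"dx": 0.001, "dy": 0, "dz": 0, "ax": 0, "ay": 5, "az": 0}, {"dx": 0.001, "dy": 0, "dz": 0, "ax": 0, "ay": 5, "az": 0}, {"dx": 0.001, "dy": 0, "dz": 0, "ax": 0, "ay": 5, "az": 0}, {"dx": 0.001, "dy": 0, "dz": 0, "ax": 0, "ay": 5, "az": 0}]'

```text
time_s: 15.18
ee_pos: [0.4464, 0.0011, 0.0584]
eef_rot: [3.141, -0.2, 3.058]
force: [0.3, -0.7, -4.1]
grip_width: 0.0595
```

Run:
```python
from h import *
o=st(); print(G(o).round(4))
```

```text
t 15.18 p [0.4464 0.0011 0.0584] e [179.94 -11.46 175.24] F [ 0.3 -0.7 -4.1] q [-0.08  0.39  1.82  0.    1.14 -1.57] g 0.0595
[0.4486 0.0009 0.0691]
```

play_rows --commands '[{"dx": 0.001, "dy": 0, "dz": 0, "ax": 0, "ay": 5, "az": 0}, {"dx": 0.001, "dy": 0, "dz": 0, "ax": 0, "ay": 5, "az": 0}, {"dx": 0.001, "dy": 0, "dz": 0, "ax": 0, "ay": 5, "az": 0}, {"dx": 0.001, "dy": 0, "dz": 0, "ax": 0, "ay": 5, "az": 0}, {"dx": 0.001, "dy": 0, "dz": 0, "ax": 0, "ay": 5, "az": 0}]'

```text
time_s: 15.6
ee_pos: [0.4412, 0.0015, 0.0553]
eef_rot: [3.14, -0.659, 3.059]
force: [-0.8, -0.2, -3.1]
grip_width: 0.0598
```

play_rows --commands '[{"dx": 0.001, "dy": 0, "dz": 0, "ax": 0, "ay": 5, "az": 0}, {"dx": 0.001, "dy": 0, "dz": 0, "ax": 0, "ay": 5, "az": 0}, {"dx": 0.001, "dy": 0, "dz": 0, "ax": 0, "ay": 5, "az": 0}, {"dx": 0.001, "dy": 0, "dz": 0, "ax": 0, "ay": 5, "az": 0}, {"dx": 0.001, "dy": 0, "dz": 0, "ax": 0, "ay": 5, "az": 0}]'

```text
time_s: 16.02
ee_pos: [0.4376, 0.0017, 0.0523]
eef_rot: [3.139, -1.117, 3.06]
force: [-0.5, -0.2, -3.2]
grip_width: 0.0593
```

Run:
```python
from h import *
o=st(); print(G(o).round(4)); snap('scene','s2.png')
```

```text
t 16.02 p [0.4376 0.0017 0.0523] e [179.87 -63.98 175.32] F [-0.5 -0.2 -3.2] q [-0.08  0.94  1.29  0.    2.03 -1.57] g 0.0593
[0.4474 0.0009 0.0571]
```

View pics/s2.png

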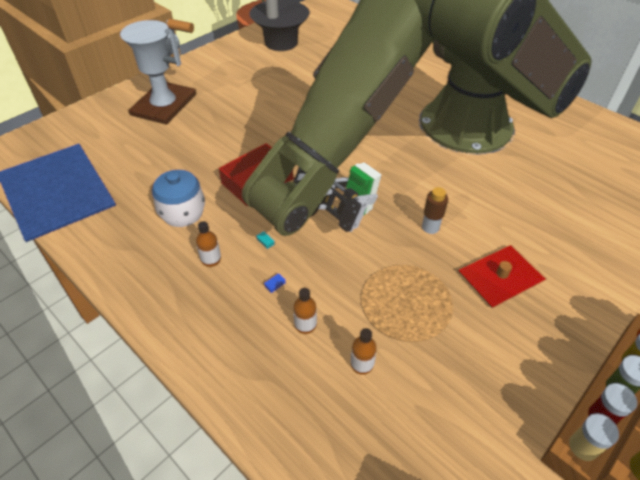

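play_rows --commands '[{"dx": 0.006, "dy": 0, "dz": -0.003, "ax": 0, "ay": 3.7, "az": 0}, {"dx": 0.005, "dy": 0, "dz": -0.002, "ax": 0, "ay": 3.7, "az": 0}, {"dx": 0.001, "dy": 0, "dz": 0, "ax": 0, "ay": 3.6, "az": 0}, {"dx": 0, "dy": 0, "dz": 0, "ax": 0, "ay": 0, "az": 0}, {"dx": 0, "dy": 0, "dz": 0, "ax": 0, "ay": 0, "az": 0}]'

```text
time_s: 16.48
ee_pos: [0.4345, 0.0019, 0.0559]
eef_rot: [3.138, -1.321, 3.062]
force: [-0.1, 0.4, -3.2]
grip_width: 0.0598
```

Run:
```python
from h import *
o=st(); print(G(o).round(4), T(o)[2,:3].round(3))
```

```text
t 16.48 p [0.4345 0.0019 0.0559] e [179.77 -75.71 175.41] F [-0.1  0.4 -3.2] q [-0.08  1.04  1.21  0.    2.21 -1.57] g 0.0598
[0.4452 0.001  0.0586] [ 0.969  0.001 -0.247]
```

play_rows --commands '[{"dx": -0.003, "dy": 0, "dz": 0.001, "ax": 0, "ay": -0.6, "az": 0}, {"dx": -0.003, "dy": 0, "dz": 0.001, "ax": 0, "ay": 0, "az": 0}, {"dx": -0.001, "dy": 0, "dz": 0, "ax": 0, "ay": 0, "az": 0}, {"dx": 0, "dy": 0, "dz": 0, "ax": 0, "ay": 0, "az": 0}, {"dx": 0, "dy": 0, "dz": 0, "ax": 0, "ay": 0, "az": 0}]'

```text
time_s: 16.9
ee_pos: [0.4344, 0.0019, 0.0475]
eef_rot: [3.138, -1.298, 3.061]
force: [0.0, -0.0, -3.8]
grip_width: 0.0596
```

play_rows --commands '[{"dx": -0.001, "dy": 0, "dz": 0, "ax": 0, "ay": 0, "az": 0}, {"dx": -0.001, "dy": 0, "dz": 0, "ax": 0, "ay": 0, "az": 0}, {"dx": 0, "dy": 0, "dz": 0, "ax": 0, "ay": 0, "az": 0}, {"dx": 0, "dy": 0, "dz": 0, "ax": 0, "ay": 0, "az": 0}, {"dx": 0, "dy": 0, "dz": 0, "ax": 0, "ay": 0, "az": 0}]'

```text
time_s: 17.32
ee_pos: [0.4354, 0.0018, 0.0459]
eef_rot: [3.138, -1.295, 3.061]
force: [0.3, -0.2, -4.6]
grip_width: 0.0597
```

Run:
```python
from h import *
o=st(); print(G(o).round(4), T(o)[2,:3].round(3))
```

```text
t 17.32 p [0.4354 0.0018 0.0459] e [179.79 -74.22 175.4 ] F [ 0.3 -0.2 -4.6] q [-0.08  1.05  1.21  0.    2.18 -1.57] g 0.0597
[0.4459 0.0009 0.0489] [ 0.962  0.001 -0.272]
```

play_rows --commands '[{"dx": -0.0012, "dy": 0, "dz": 0, "ax": 0, "ay": 0.6, "az": 0}, {"dx": 0, "dy": 0, "dz": 0, "ax": 0, "ay": 0, "az": 0}, {"dx": 0, "dy": 0, "dz": 0, "ax": 0, "ay": 0, "az": 0}, {"dx": 0, "dy": 0, "dz": 0, "ax": 0, "ay": 0, "az": 0}, {"dx": 0, "dy": 0, "dz": 0, "ax": 0, "ay": 0, "az": 0}]'

```text
time_s: 17.73
ee_pos: [0.4359, 0.0018, 0.0456]
eef_rot: [3.138, -1.308, 3.061]
force: [0.1, 0.3, -1.5]
grip_width: 0.0595
```

play_rows --commands '[{"dx": -0.0008, "dy": 0, "dz": 0, "ax": 0, "ay": 0, "az": 0}, {"dx": 0, "dy": 0, "dz": 0, "ax": 0, "ay": 0, "az": 0}, {"dx": 0, "dy": 0, "dz": 0, "ax": 0, "ay": 0, "az": 0}, {"dx": 0, "dy": 0, "dz": 0, "ax": 0, "ay": 0, "az": 0}, {"dx": 0, "dy": 0, "dz": 0, "ax": 0, "ay": 0, "az": 0}]'

```text
time_s: 18.15
ee_pos: [0.4361, 0.0019, 0.0456]
eef_rot: [3.138, -1.31, 3.061]
force: [0.5, 0.8, 0.0]
grip_width: 0.0592
```

play_rows --commands '[{"dx": -0.0008, "dy": 0, "dz": 0, "ax": 0, "ay": 0, "az": 0}, {"dx": 0, "dy": 0, "dz": 0, "ax": 0, "ay": 0, "az": 0}, {"dx": 0, "dy": 0, "dz": 0, "ax": 0, "ay": 0, "az": 0}, {"dx": 0, "dy": 0, "dz": 0, "ax": 0, "ay": 0, "az": 0}, {"dx": 0, "dy": 0, "dz": 0, "ax": 0, "ay": 0, "az": 0}]'

```text
time_s: 18.57
ee_pos: [0.4362, 0.0018, 0.0456]
eef_rot: [3.139, -1.312, 3.061]
force: [-0.8, -0.4, 1.1]
grip_width: 0.0596
```

Run:
```python
from h import *
o=st(); print(G(o).round(4), T(o)[2,:3].round(3))
```

```text
t 18.57 p [0.4362 0.0018 0.0456] e [179.85 -75.15 175.36] F [-0.8 -0.4  1.1] q [-0.08  1.06  1.2   0.    2.19 -1.57] g 0.0596
[0.4468 0.001  0.0485] [ 0.967  0.001 -0.256]
```

play_rows --commands '[{"dx": 0, "dy": 0, "dz": 0, "ax": 0, "ay": 0, "az": 0}, {"dx": 0, "dy": 0, "dz": 0, "ax": 0, "ay": 0, "az": 0}, {"dx": 0, "dy": 0, "dz": 0, "ax": 0, "ay": 0, "az": 0}, {"dx": 0, "dy": 0, "dz": 0, "ax": 0, "ay": 0, "az": 0}, {"dx": 0, "dy": 0, "dz": 0, "ax": 0, "ay": 0, "az": 0}]' --claw 0.85

```text
time_s: 18.98
ee_pos: [0.4363, 0.0018, 0.0455]
eef_rot: [3.138, -1.311, 3.061]
force: [-0.5, -0.2, -0.5]
grip_width: 0.0799
```

play_rows --commands '[{"dx": -0.001, "dy": 0, "dz": 0, "ax": 0, "ay": -5, "az": 0}, {"dx": -0.001, "dy": 0, "dz": 0, "ax": 0, "ay": -5, "az": 0}, {"dx": -0.001, "dy": 0, "dz": 0, "ax": 0, "ay": -5, "az": 0}, {"dx": -0.001, "dy": 0, "dz": 0, "ax": 0, "ay": -5, "az": 0}, {"dx": -0.001, "dy": 0, "dz": 0, "ax": 0, "ay": -5, "az": 0}]'

```text
time_s: 19.4
ee_pos: [0.438, 0.0015, 0.0377]
eef_rot: [3.14, -0.866, 3.059]
force: [0.7, -0.5, -0.1]
grip_width: 0.0798
```

```bash
cat >> h.py <<'E'
def togo(g,pitch,o=None):
    o=o or ctrl.get_obs(); print('G',G(o).round(4),'need tool d',(T(o)[:3,:3].T@(np.array(g)-G(o))).round(4),'ay',round(np.degrees(o['eef_rot'][1])-pitch,2))
E
python3 - <<'E'
from h import *
o=st(); togo([.4468,.001,.0485],25)
E
```

```text
t 19.40 p [0.438  0.0015 0.0377] e [179.92 -49.59 175.25] F [ 0.7 -0.5 -0.1] q [-0.08  0.81  1.42  0.    1.78 -1.57] g 0.0798
G [0.4464 0.0008 0.0448] need tool d [ 0.0026  0.0002 -0.0027] ay -74.59
```

play_rows --commands '[{"dx": 0.0005, "dy": 0, "dz": -0.001, "ax": 0, "ay": -5, "az": 0}, {"dx": 0.0005, "dy": 0, "dz": -0.001, "ax": 0, "ay": -5, "az": 0}, {"dx": 0, "dy": 0, "dz": -0.001, "ax": 0, "ay": -5, "az": 0}, {"dx": -0.0005, "dy": 0, "dz": -0.001, "ax": 0, "ay": -5, "az": 0}, {"dx": -0.0005, "dy": 0, "dz": -0.001, "ax": 0, "ay": -5, "az": 0}]'

```text
time_s: 19.82
ee_pos: [0.443, 0.0011, 0.0431]
eef_rot: [3.14, -0.404, 3.058]
force: [1.0, 0.8, 0.4]
grip_width: 0.0796
```

play_rows --commands '[{"dx": -0.0005, "dy": 0, "dz": -0.0005, "ax": 0, "ay": -5, "az": 0}, {"dx": -0.0005, "dy": 0, "dz": -0.0005, "ax": 0, "ay": -5, "az": 0}, {"dx": -0.0005, "dy": 0, "dz": -0.0005, "ax": 0, "ay": -5, "az": 0}, {"dx": -0.0005, "dy": 0, "dz": -0.0005, "ax": 0, "ay": -5, "az": 0}, {"dx": -0.0005, "dy": 0, "dz": -0.0005, "ax": 0, "ay": -5, "az": 0}]'

```text
time_s: 20.23
ee_pos: [0.4477, 0.0006, 0.0478]
eef_rot: [3.141, 0.061, 3.057]
force: [0.7, -0.4, 1.1]
grip_width: 0.0796
```

Run:
```python
from h import *
o=st(); togo([.4468,.001,.0485],25)
```

```text
t 20.23 p [0.4477 0.0006 0.0478] e [179.94   3.47 175.18] F [ 0.7 -0.4  1.1] q [-0.08  0.27  2.    0.    0.81 -1.57] g 0.0796
G [0.447  0.0007 0.0588] need tool d [0.0009 0.0003 0.0103] ay -21.53
```

play_rows --commands '[{"dx": -0.0008, "dy": 0, "dz": 0.003, "ax": 0, "ay": -5.2, "az": 0}, {"dx": -0.0008, "dy": 0, "dz": 0.003, "ax": 0, "ay": -5.2, "az": 0}, {"dx": -0.0008, "dy": 0, "dz": 0.003, "ax": 0, "ay": -5.2, "az": 0}, {"dx": -0.0008, "dy": 0, "dz": 0.003, "ax": 0, "ay": -4.8, "az": 0}, {"dx": 0, "dy": 0, "dz": 0, "ax": 0, "ay": 0, "az": 0}]'

```text
time_s: 20.65
ee_pos: [0.4525, 0.0003, 0.0392]
eef_rot: [3.14, 0.443, 3.057]
force: [-0.5, 0.3, -0.2]
grip_width: 0.0797
```

Run:
```python
from h import *
o=st(); togo([.4468,.001,.0485],25)
```

```text
t 20.65 p [4.525e-01 3.000e-04 3.920e-02] e [179.93  25.37 175.17] F [-0.5  0.3 -0.2] q [-0.08  0.17  2.25 -0.    0.28 -1.56] g 0.0797
G [0.4478 0.0007 0.0492] need tool d [0.0012 0.0002 0.0002] ay 0.37
```

play_rows --commands '[{"dx": 0.0012, "dy": 0, "dz": 0.0002, "ax": 0, "ay": 0.3, "az": 0}, {"dx": 0, "dy": 0, "dz": 0, "ax": 0, "ay": 0, "az": 0}, {"dx": 0, "dy": 0, "dz": 0, "ax": 0, "ay": 0, "az": 0}, {"dx": 0, "dy": 0, "dz": 0, "ax": 0, "ay": 0, "az": 0}, {"dx": 0, "dy": 0, "dz": 0, "ax": 0, "ay": 0, "az": 0}]'

```text
time_s: 21.07
ee_pos: [0.4531, 0.0002, 0.0399]
eef_rot: [3.14, 0.43, 3.057]
force: [-1.0, 1.3, -0.4]
grip_width: 0.0801
```

play_rows --commands '[{"dx": 0, "dy": 0, "dz": 0, "ax": 0, "ay": 0, "az": 0}, {"dx": 0, "dy": 0, "dz": 0, "ax": 0, "ay": 0, "az": 0}, {"dx": 0, "dy": 0, "dz": 0, "ax": 0, "ay": 0, "az": 0}, {"dx": 0, "dy": 0, "dz": 0, "ax": 0, "ay": 0, "az": 0}, {"dx": 0, "dy": 0, "dz": 0, "ax": 0, "ay": 0, "az": 0}]' --claw 0.5 --squeeze 60

```text
time_s: 21.48
ee_pos: [0.4539, 0.0002, 0.0402]
eef_rot: [3.14, 0.429, 3.057]
force: [0.4, -0.2, 1.4]
grip_width: 0.0598
```

Run:
```python
from h import *
o=st(); togo([.4468,.001,.0485],25)
```

```text
t 21.48 p [4.539e-01 2.000e-04 4.020e-02] e [179.93  24.59 175.16] F [ 0.4 -0.2  1.4] q [-0.08  0.18  2.23 -0.    0.3  -1.56] g 0.0598
G [0.4493 0.0005 0.0502] need tool d [0.003  0.0003 0.0005] ay -0.41
```

play_rows --commands '[{"dx": 0, "dy": 0, "dz": 0, "ax": 0, "ay": 0, "az": 0}, {"dx": -0.0043, "dy": 0, "dz": -0.009, "ax": 0, "ay": 0, "az": 0}, {"dx": -0.0043, "dy": 0, "dz": -0.009, "ax": 0, "ay": 0, "az": 0}, {"dx": -0.0043, "dy": 0, "dz": -0.009, "ax": 0, "ay": 0, "az": 0}, {"dx": 0, "dy": 0, "dz": 0, "ax": 0, "ay": 0, "az": 0}]'

```text
time_s: 21.9
ee_pos: [0.4521, 0.0002, 0.0688]
eef_rot: [3.14, 0.422, 3.057]
force: [-0.1, 0.1, -3.5]
grip_width: 0.0598
```

play_rows --commands '[{"dx": 0.001, "dy": 0, "dz": 0, "ax": 0, "ay": 5, "az": 0}, {"dx": 0.001, "dy": 0, "dz": 0, "ax": 0, "ay": 5, "az": 0}, {"dx": 0.001, "dy": 0, "dz": 0, "ax": 0, "ay": 5, "az": 0}, {"dx": 0.001, "dy": 0, "dz": 0, "ax": 0, "ay": 5, "az": 0}, {"dx": 0.001, "dy": 0, "dz": 0, "ax": 0, "ay": 5, "az": 0}]'

```text
time_s: 22.32
ee_pos: [0.4426, 0.0011, 0.0647]
eef_rot: [3.14, -0.035, 3.058]
force: [-0.7, -1.0, -3.8]
grip_width: 0.0597
```

Run:
```python
from h import *
o=st(); togo([.4468,.001,.07],-65)
```

```text
t 22.32 p [0.4426 0.0011 0.0647] e [179.94  -1.99 175.2 ] F [-0.7 -1.  -3.8] q [-0.08  0.28  1.94  0.    0.96 -1.57] g 0.0597
G [0.443  0.0011 0.0757] need tool d [-0.004   0.0002  0.0056] ay 63.01
```

play_rows --commands '[{"dx": 0.001, "dy": 0, "dz": -0.0005, "ax": 0, "ay": 5, "az": 0}, {"dx": 0.001, "dy": 0, "dz": -0.0005, "ax": 0, "ay": 5, "az": 0}, {"dx": 0.001, "dy": 0, "dz": -0.0005, "ax": 0, "ay": 5, "az": 0}, {"dx": 0.001, "dy": 0, "dz": -0.0005, "ax": 0, "ay": 5, "az": 0}, {"dx": 0.001, "dy": 0, "dz": -0.0005, "ax": 0, "ay": 5, "az": 0}]'

```text
time_s: 22.73
ee_pos: [0.4377, 0.0015, 0.0652]
eef_rot: [3.14, -0.494, 3.058]
force: [-0.0, 0.2, -4.5]
grip_width: 0.0595
```

play_rows --commands '[{"dx": 0.001, "dy": 0, "dz": 0, "ax": 0, "ay": 5, "az": 0}, {"dx": 0.001, "dy": 0, "dz": 0, "ax": 0, "ay": 5, "az": 0}, {"dx": 0.001, "dy": 0, "dz": 0, "ax": 0, "ay": 5, "az": 0}, {"dx": 0.001, "dy": 0, "dz": 0, "ax": 0, "ay": 5, "az": 0}, {"dx": 0, "dy": 0, "dz": 0, "ax": 0, "ay": 0, "az": 0}]'

```text
time_s: 23.15
ee_pos: [0.4343, 0.0016, 0.0614]
eef_rot: [3.14, -0.867, 3.058]
force: [-0.8, -0.1, -4.7]
grip_width: 0.0601
```

Run:
```python
from h import *
o=st(); togo([.4468,.001,.03],-65.4); print(T(o)[2,:3].round(3))
```

```text
t 23.15 p [0.4343 0.0016 0.0614] e [179.91 -49.7  175.23] F [-0.8 -0.1 -4.7] q [-0.08  0.77  1.43  0.    1.81 -1.57] g 0.0601
G [0.4427 0.0009 0.0685] need tool d [-0.032   0.0004  0.0217] ay 15.7
[ 0.763  0.001 -0.647]
```

play_rows --commands '[{"dx": 0.001, "dy": 0, "dz": 0, "ax": 0, "ay": 5.2, "az": 0}, {"dx": 0.001, "dy": 0, "dz": 0, "ax": 0, "ay": 5.2, "az": 0}, {"dx": 0.001, "dy": 0, "dz": 0, "ax": 0, "ay": 4.9, "az": 0}, {"dx": 0, "dy": 0, "dz": 0, "ax": 0, "ay": 0, "az": 0}, {"dx": -0.01, "dy": 0, "dz": 0.0047, "ax": 0, "ay": 0, "az": 0}]'

```text
time_s: 23.57
ee_pos: [0.4329, 0.0018, 0.0488]
eef_rot: [3.139, -1.127, 3.059]
force: [-0.4, -0.4, -3.2]
grip_width: 0.0595
```

play_rows --commands '[{"dx": -0.01, "dy": 0, "dz": 0.0047, "ax": 0, "ay": 0, "az": 0}, {"dx": -0.01, "dy": 0, "dz": 0.0047, "ax": 0, "ay": 0, "az": 0}, {"dx": 0, "dy": 0, "dz": 0, "ax": 0, "ay": 0, "az": 0}, {"dx": 0, "dy": 0, "dz": 0, "ax": 0, "ay": 0, "az": 0}, {"dx": 0, "dy": 0, "dz": 0, "ax": 0, "ay": 0, "az": 0}]'

```text
time_s: 23.98
ee_pos: [0.4321, 0.0019, 0.0221]
eef_rot: [3.139, -1.116, 3.059]
force: [-1.3, -0.5, -4.3]
grip_width: 0.0597
```

Run:
```python
from h import *
o=st(); togo([.445,.001,.018],-65.4); print(T(o)[2,:3].round(3))
```

```text
t 23.98 p [0.4321 0.0019 0.0221] e [179.88 -63.93 175.28] F [-1.3 -0.5 -4.3] q [-0.08  0.98  1.3   0.    1.98 -1.57] g 0.0597
G [0.442  0.0011 0.0269] need tool d [-0.0093  0.0002  0.0012] ay 1.47
[ 0.898  0.001 -0.44 ]
```

play_rows --commands '[{"dx": -0.0025, "dy": 0, "dz": 0.001, "ax": 0, "ay": 1.4, "az": 0}, {"dx": -0.002, "dy": 0, "dz": 0.001, "ax": 0, "ay": 0, "az": 0}, {"dx": 0, "dy": 0, "dz": 0, "ax": 0, "ay": 0, "az": 0}, {"dx": 0, "dy": 0, "dz": 0, "ax": 0, "ay": 0, "az": 0}, {"dx": 0, "dy": 0, "dz": 0, "ax": 0, "ay": 0, "az": 0}]'

```text
time_s: 24.4
ee_pos: [0.433, 0.0019, 0.0178]
eef_rot: [3.139, -1.139, 3.059]
force: [0.0, -0.4, -4.2]
grip_width: 0.0597
```

play_rows --commands '[{"dx": -0.0015, "dy": 0, "dz": 0.0005, "ax": 0, "ay": 0, "az": 0}, {"dx": 0, "dy": 0, "dz": 0, "ax": 0, "ay": 0, "az": 0}, {"dx": 0, "dy": 0, "dz": 0, "ax": 0, "ay": 0, "az": 0}, {"dx": 0, "dy": 0, "dz": 0, "ax": 0, "ay": 0, "az": 0}, {"dx": 0, "dy": 0, "dz": 0, "ax": 0, "ay": 0, "az": 0}]'

```text
time_s: 24.82
ee_pos: [0.4334, 0.0018, 0.0163]
eef_rot: [3.139, -1.138, 3.059]
force: [-0.2, -0.8, -3.8]
grip_width: 0.0597
```

Run:
```python
from h import *
o=st(); togo([.445,.001,.018],-65.4); print(T(o)[2,:3].round(3))
```

```text
t 24.82 p [0.4334 0.0018 0.0163] e [179.87 -65.21 175.29] F [-0.2 -0.8 -3.8] q [-0.08  1.    1.28  0.    2.   -1.57] g 0.0597
G [0.4433 0.001  0.0209] need tool d [-0.0034  0.0002 -0.0003] ay 0.19
[ 0.908  0.001 -0.419]
```

play_rows --commands '[{"dx": -0.001, "dy": 0, "dz": 0, "ax": 0, "ay": 0.1, "az": 0}, {"dx": 0, "dy": 0, "dz": 0, "ax": 0, "ay": 0, "az": 0}, {"dx": 0, "dy": 0, "dz": 0, "ax": 0, "ay": 0, "az": 0}, {"dx": 0, "dy": 0, "dz": 0, "ax": 0, "ay": 0, "az": 0}, {"dx": 0, "dy": 0, "dz": 0, "ax": 0, "ay": 0, "az": 0}]'

```text
time_s: 25.23
ee_pos: [0.4339, 0.0018, 0.0154]
eef_rot: [3.139, -1.14, 3.059]
force: [-0.6, 0.5, -3.8]
grip_width: 0.0594
```

play_rows --commands '[{"dx": -0.001, "dy": 0, "dz": 0, "ax": 0, "ay": 0, "az": 0}, {"dx": 0, "dy": 0, "dz": 0, "ax": 0, "ay": 0, "az": 0}, {"dx": 0, "dy": 0, "dz": 0, "ax": 0, "ay": 0, "az": 0}, {"dx": 0, "dy": 0, "dz": 0, "ax": 0, "ay": 0, "az": 0}, {"dx": 0, "dy": 0, "dz": 0, "ax": 0, "ay": 0, "az": 0}]'

```text
time_s: 25.65
ee_pos: [0.4344, 0.0018, 0.0144]
eef_rot: [3.139, -1.14, 3.059]
force: [-0.3, -0.4, -3.4]
grip_width: 0.06
```

play_rows --commands '[{"dx": -0.001, "dy": 0, "dz": 0, "ax": 0, "ay": 0, "az": 0}, {"dx": 0, "dy": 0, "dz": 0, "ax": 0, "ay": 0, "az": 0}, {"dx": 0, "dy": 0, "dz": 0, "ax": 0, "ay": 0, "az": 0}, {"dx": 0, "dy": 0, "dz": 0, "ax": 0, "ay": 0, "az": 0}, {"dx": 0, "dy": 0, "dz": 0, "ax": 0, "ay": 0, "az": 0}]'

```text
time_s: 26.07
ee_pos: [0.4348, 0.0017, 0.0134]
eef_rot: [3.139, -1.14, 3.059]
force: [-0.3, 0.7, -3.3]
grip_width: 0.0598
```

Run:
```python
from h import *
o=st(); togo([.445,.001,.018],-65.4); snap('scene','s3.png')
```

```text
t 26.07 p [0.4348 0.0017 0.0134] e [179.87 -65.31 175.29] F [-0.3  0.7 -3.3] q [-0.08  1.01  1.27  0.    2.   -1.57] g 0.0598
G [0.4448 0.0009 0.018 ] need tool d [-0.0001  0.0002 -0.0002] ay 0.09
```

play_rows --commands '[{"dx": -0.0008, "dy": 0, "dz": 0, "ax": 0, "ay": 0, "az": 0}, {"dx": 0, "dy": 0, "dz": 0, "ax": 0, "ay": 0, "az": 0}, {"dx": 0, "dy": 0, "dz": 0, "ax": 0, "ay": 0, "az": 0}, {"dx": 0, "dy": 0, "dz": 0, "ax": 0, "ay": 0, "az": 0}, {"dx": 0, "dy": 0, "dz": 0, "ax": 0, "ay": 0, "az": 0}]'

```text
time_s: 26.53
ee_pos: [0.4352, 0.0017, 0.0127]
eef_rot: [3.139, -1.14, 3.059]
force: [0.1, 0.1, -4.1]
grip_width: 0.0597
```

play_rows --commands '[{"dx": -0.0008, "dy": 0, "dz": 0, "ax": 0, "ay": 0, "az": 0}, {"dx": 0, "dy": 0, "dz": 0, "ax": 0, "ay": 0, "az": 0}, {"dx": 0, "dy": 0, "dz": 0, "ax": 0, "ay": 0, "az": 0}, {"dx": 0, "dy": 0, "dz": 0, "ax": 0, "ay": 0, "az": 0}, {"dx": 0, "dy": 0, "dz": 0, "ax": 0, "ay": 0, "az": 0}]'

```text
time_s: 26.95
ee_pos: [0.4353, 0.0017, 0.0127]
eef_rot: [3.14, -1.142, 3.059]
force: [-1.6, -0.1, -2.0]
grip_width: 0.0596
```

Run:
```python
from h import *
o=st(); im,_=snap('scene'); cv2.imwrite('pics/s4.png',cv2.resize(im[100:260,240:460,::-1],None,fx=3.5,fy=3.5,interpolation=cv2.INTER_CUBIC))
```

```text
t 26.95 p [0.4353 0.0017 0.0127] e [179.89 -65.42 175.28] F [-1.6 -0.1 -2. ] q [-0.08  1.01  1.27  0.    2.   -1.57] g 0.0596
```

View pics/s4.png

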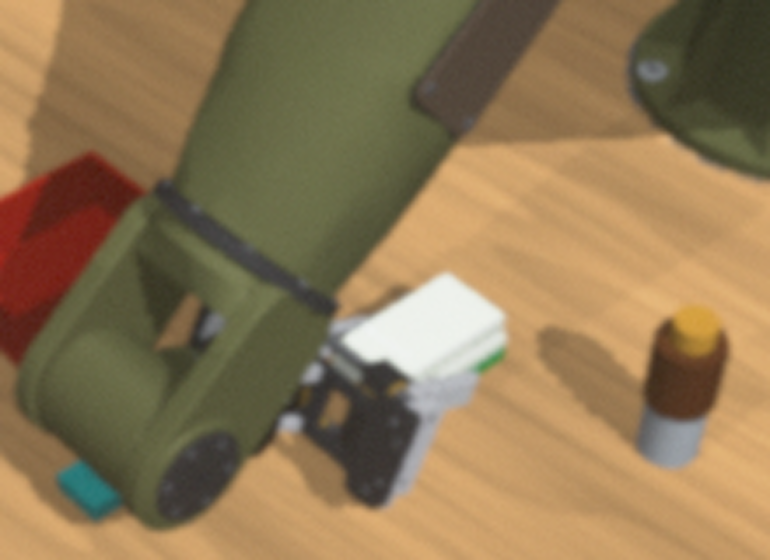

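play_rows --commands '[{"dx": -0.0006, "dy": 0, "dz": 0, "ax": 0, "ay": 0, "az": 0}, {"dx": 0, "dy": 0, "dz": 0, "ax": 0, "ay": 0, "az": 0}, {"dx": 0, "dy": 0, "dz": 0, "ax": 0, "ay": 0, "az": 0}, {"dx": 0, "dy": 0, "dz": 0, "ax": 0, "ay": 0, "az": 0}, {"dx": 0, "dy": 0, "dz": 0, "ax": 0, "ay": 0, "az": 0}]'

```text
time_s: 27.42
ee_pos: [0.4355, 0.0017, 0.0127]
eef_rot: [3.14, -1.143, 3.059]
force: [-2.1, -0.2, -0.9]
grip_width: 0.0603
```

play_rows --commands '[{"dx": 0, "dy": 0, "dz": 0, "ax": 0, "ay": 0, "az": 0}, {"dx": 0, "dy": 0, "dz": 0, "ax": 0, "ay": 0, "az": 0}, {"dx": 0, "dy": 0, "dz": 0, "ax": 0, "ay": 0, "az": 0}, {"dx": 0, "dy": 0, "dz": 0, "ax": 0, "ay": 0, "az": 0}, {"dx": 0, "dy": 0, "dz": 0, "ax": 0, "ay": 0, "az": 0}]' --claw 0.85

```text
time_s: 27.83
ee_pos: [0.4358, 0.0016, 0.0129]
eef_rot: [3.139, -1.142, 3.059]
force: [0.2, 0.2, -0.3]
grip_width: 0.0795
```

play_rows --commands '[{"dx": 0.009, "dy": 0, "dz": -0.004, "ax": 0, "ay": 0, "az": 0}, {"dx": 0.009, "dy": 0, "dz": -0.004, "ax": 0, "ay": 0, "az": 0}, {"dx": 0.009, "dy": 0, "dz": -0.004, "ax": 0, "ay": 0, "az": 0}, {"dx": 0.001, "dy": 0, "dz": -0.001, "ax": 0, "ay": -5, "az": 0}, {"dx": 0.001, "dy": 0, "dz": -0.001, "ax": 0, "ay": -5, "az": 0}]'

```text
time_s: 28.25
ee_pos: [0.4359, 0.0015, 0.0474]
eef_rot: [3.14, -0.969, 3.059]
force: [0.8, 0.3, 0.2]
grip_width: 0.08
```

Run:
```python
from h import *
o=st(); togo([.4455,.001,.06],0)
```

```text
t 28.25 p [0.4359 0.0015 0.0474] e [179.91 -55.52 175.24] F [0.8 0.3 0.2] q [-0.08  0.85  1.37  0.    1.89 -1.57] g 0.08
G [0.4449 0.0008 0.0536] need tool d [ 0.005   0.0003 -0.0041] ay -55.52
```

play_rows --commands '[{"dx": 0.0005, "dy": 0, "dz": -0.001, "ax": 0, "ay": -5, "az": 0}, {"dx": 0.0005, "dy": 0, "dz": -0.001, "ax": 0, "ay": -5, "az": 0}, {"dx": 0, "dy": 0, "dz": -0.001, "ax": 0, "ay": -5, "az": 0}, {"dx": 0, "dy": 0, "dz": -0.001, "ax": 0, "ay": -5, "az": 0}, {"dx": -0.0005, "dy": 0, "dz": -0.001, "ax": 0, "ay": -5, "az": 0}]'

```text
time_s: 28.67
ee_pos: [0.4414, 0.001, 0.0578]
eef_rot: [3.141, -0.503, 3.058]
force: [0.9, -0.3, 0.2]
grip_width: 0.0799
```

play_rows --commands '[{"dx": -0.0005, "dy": 0, "dz": -0.001, "ax": 0, "ay": -5, "az": 0}, {"dx": -0.0005, "dy": 0, "dz": -0.001, "ax": 0, "ay": -5, "az": 0}, {"dx": -0.0005, "dy": 0, "dz": -0.001, "ax": 0, "ay": -5, "az": 0}, {"dx": -0.0005, "dy": 0, "dz": -0.001, "ax": 0, "ay": -5, "az": 0}, {"dx": -0.0005, "dy": 0, "dz": -0.001, "ax": 0, "ay": -5, "az": 0}]'

```text
time_s: 29.08
ee_pos: [0.4473, 0.0005, 0.0693]
eef_rot: [3.141, -0.034, 3.057]
force: [1.2, 0.7, 0.6]
grip_width: 0.0797
```

play_rows --commands '[{"dx": 0, "dy": 0, "dz": 0, "ax": 0, "ay": -2.5, "az": 0}, {"dx": 0, "dy": 0, "dz": 0, "ax": 0, "ay": 0, "az": 0}, {"dx": 0, "dy": 0, "dz": 0, "ax": 0, "ay": 0, "az": 0}, {"dx": 0, "dy": 0, "dz": 0, "ax": 0, "ay": 0, "az": 0}, {"dx": 0, "dy": 0, "dz": 0, "ax": 0, "ay": 0, "az": 0}]'

```text
time_s: 29.5
ee_pos: [0.4467, 0.0007, 0.0743]
eef_rot: [3.141, 0.019, 3.057]
force: [-0.0, 0.9, 0.5]
grip_width: 0.0803
```

Run:
```python
from h import *
o=st(); togo([.4455,.001,.042],0)
im,KP=snap('wrist','w9.png')
for n,z in (('white',.046),('green',.02)):
    for b in blobs(mask(im,n))[:1]: print(n,b.min(0),b.max(0),rect(b,KP,z))
```

```text
t 29.50 p [0.4467 0.0007 0.0743] e [179.94   1.11 175.17] F [-0.   0.9  0.5] q [-0.08  0.24  1.96  0.    0.92 -1.57] g 0.0803
G [0.4465 0.0007 0.0853] need tool d [0.0019 0.0002 0.0433] ay 1.11
white [274 184] [374 343] [443.1   1.6  98.8  55.8  -4.9]
```

View pics/w9.png

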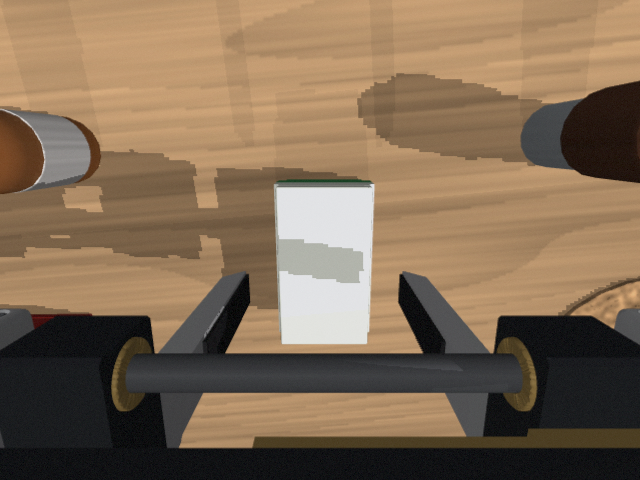

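play_rows --commands '[{"dx": 0.001, "dy": 0.0003, "dz": 0.014, "ax": 0, "ay": 0.6, "az": 0}, {"dx": 0.001, "dy": 0.0003, "dz": 0.014, "ax": 0, "ay": 0.4, "az": 0}, {"dx": 0.001, "dy": 0, "dz": 0.01, "ax": 0, "ay": 0, "az": 0}, {"dx": 0, "dy": 0, "dz": 0, "ax": 0, "ay": 0, "az": 0}, {"dx": 0, "dy": 0, "dz": 0, "ax": 0, "ay": 0, "az": 0}]'

```text
time_s: 29.97
ee_pos: [0.4454, 0.0013, 0.0344]
eef_rot: [3.141, -0.002, 3.057]
force: [-0.3, 0.5, 0.1]
grip_width: 0.0802
```

Run:
```python
from h import *
o=st(); plan([.4435,.0013,.0315],[180,0,175.1])
```

```text
t 29.97 p [0.4454 0.0013 0.0344] e [ 1.7994e+02 -1.1000e-01  1.7516e+02] F [-0.3  0.5  0.1] q [-0.08  0.32  1.97  0.    0.85 -1.57] g 0.0802
rows 1 turn/row [ 0.06 -0.11  0.06] dpos/row first [ 0.0019 -0.0002  0.0029]
```

play_rows --commands '[{"dx": 0.0015, "dy": 0, "dz": 0.0024, "ax": 0, "ay": 0, "az": 0}, {"dx": 0, "dy": 0, "dz": 0, "ax": 0, "ay": 0, "az": 0}, {"dx": 0, "dy": 0, "dz": 0, "ax": 0, "ay": 0, "az": 0}, {"dx": 0, "dy": 0, "dz": 0, "ax": 0, "ay": 0, "az": 0}, {"dx": 0, "dy": 0, "dz": 0, "ax": 0, "ay": 0, "az": 0}]'

```text
time_s: 30.38
ee_pos: [0.4446, 0.0014, 0.0332]
eef_rot: [3.141, -0.0, 3.057]
force: [-0.3, -0.0, -0.2]
grip_width: 0.0797
```

play_rows --commands '[{"dx": 0, "dy": 0, "dz": 0, "ax": 0, "ay": 0, "az": 0}, {"dx": 0, "dy": 0, "dz": 0, "ax": 0, "ay": 0, "az": 0}, {"dx": 0, "dy": 0, "dz": 0, "ax": 0, "ay": 0, "az": 0}, {"dx": 0, "dy": 0, "dz": 0, "ax": 0, "ay": 0, "az": 0}, {"dx": 0, "dy": 0, "dz": 0, "ax": 0, "ay": 0, "az": 0}]' --claw 0.5 --squeeze 30

```text
time_s: 30.8
ee_pos: [0.4449, 0.0013, 0.0339]
eef_rot: [3.141, 0.001, 3.057]
force: [0.5, -0.6, -0.8]
grip_width: 0.0592
```

play_rows --commands '[{"dx": 0, "dy": 0, "dz": 0, "ax": 0, "ay": 0, "az": 0}, {"dx": 0, "dy": 0, "dz": 0, "ax": 0, "ay": 0, "az": 0}, {"dx": 0, "dy": 0, "dz": -0.004, "ax": 0, "ay": 0, "az": 0}, {"dx": 0, "dy": 0, "dz": -0.006, "ax": 0, "ay": 0, "az": 0}, {"dx": 0, "dy": 0, "dz": -0.01, "ax": 0, "ay": 0, "az": 0}]'

```text
time_s: 31.22
ee_pos: [0.4435, 0.0014, 0.0533]
eef_rot: [3.141, -0.003, 3.057]
force: [0.8, -0.5, -1.7]
grip_width: 0.0589
```

play_rows --commands '[{"dx": 0, "dy": 0, "dz": -0.02, "ax": 0, "ay": 0, "az": 0}, {"dx": 0, "dy": 0, "dz": -0.03, "ax": 0, "ay": 0, "az": 0}, {"dx": 0, "dy": 0, "dz": -0.03, "ax": 0, "ay": 0, "az": 0}, {"dx": 0, "dy": 0, "dz": 0, "ax": 0, "ay": 0, "az": 0}, {"dx": 0, "dy": 0, "dz": 0, "ax": 0, "ay": 0, "az": 0}]'

```text
time_s: 31.63
ee_pos: [0.4431, 0.0014, 0.1395]
eef_rot: [3.141, -0.003, 3.057]
force: [-0.8, 0.5, -1.5]
grip_width: 0.0594
```

Run:
```python
from h import *
o=st(); plan([.575,.238,.13],[180,0,175.1]); print(o['force'])
```

```text
t 31.63 p [0.4431 0.0014 0.1395] e [179.94  -0.18 175.16] F [-0.8  0.5 -1.5] q [-0.08  0.15  1.89  0.    1.1  -1.57] g 0.0594
rows 10 turn/row [ 0.01 -0.02  0.01] dpos/row first [-0.0112  0.0247  0.0009]
[-0.75293513  0.48351413 -1.54039606]
```

play_rows --commands '[{"dx": -0.0112, "dy": 0.0247, "dz": 0, "ax": 0, "ay": 0, "az": 0}, {"dx": -0.0112, "dy": 0.0247, "dz": 0, "ax": 0, "ay": 0, "az": 0}, {"dx": -0.0112, "dy": 0.0247, "dz": 0, "ax": 0, "ay": 0, "az": 0}, {"dx": -0.0112, "dy": 0.0247, "dz": 0, "ax": 0, "ay": 0, "az": 0}, {"dx": -0.0112, "dy": 0.0247, "dz": 0, "ax": 0, "ay": 0, "az": 0}]'

```text
time_s: 32.05
ee_pos: [0.5091, 0.1207, 0.1365]
eef_rot: [-3.141, -0.006, 3.051]
force: [-0.2, 0.1, -1.7]
grip_width: 0.0593
```

play_rows --commands '[{"dx": -0.0112, "dy": 0.0247, "dz": 0, "ax": 0, "ay": 0, "az": 0}, {"dx": -0.0112, "dy": 0.0247, "dz": 0, "ax": 0, "ay": 0, "az": 0}, {"dx": -0.0112, "dy": 0.0247, "dz": 0, "ax": 0, "ay": 0, "az": 0}, {"dx": -0.0112, "dy": 0.0247, "dz": 0, "ax": 0, "ay": 0, "az": 0}, {"dx": 0, "dy": 0, "dz": 0, "ax": 0, "ay": 0, "az": 0}]'

```text
time_s: 32.47
ee_pos: [0.5632, 0.2232, 0.1285]
eef_rot: [-3.138, -0.015, 3.053]
force: [-0.5, -0.6, -2.2]
grip_width: 0.0594
```

Run:
```python
from h import *
o=st(); plan([.575,.238,.03],[180,0,175.1])
im,KP=snap('top','top2.png')
for n,z in (('green',.02),('red',.013),('choc',.034)):
    for b in blobs(mask(im,n),60)[:8]: print(n,b.mean(0).round(),rect(b,KP,z))
```

```text
t 32.47 p [0.5632 0.2232 0.1285] e [-179.81   -0.85  174.94] F [-0.5 -0.6 -2.2] q [ 0.32  0.51  1.43  0.    1.21 -1.17] g 0.0594
rows 4 turn/row [-0.05 -0.21 -0.04] dpos/row first [-0.003   0.004   0.0246]
green [320. 306.] [443.1   1.1  97.3  59.6  -4.6]
red [437. 258.] [ 549.2 -237.9  146.2  113.2   -4.3]
red [ 23. 239.] [568.9 634.2  41.7  41.3  -9.5]
choc [ 44. 274.] [4.992e+02 5.706e+02 3.394e+02 2.830e+01 3.000e-01]
choc [233. 379.] [274.3 169.2 265.8  74.3   1.4]
choc [625. 276.] [ 511.7 -631.1  157.5   95.1   22.9]
choc [ 16. 243.] [554.8 633.7  76.3  55.8 -28.8]
choc [ 18. 210.] [623.8 639.5  76.9  62.5 -32. ]
choc [ 11. 337.] [364.2 622.7  52.2  47.9   9.3]
choc [ 15. 303.] [434.5 622.2  45.4  44.6   3.5]
choc [193. 195.] [664.5 271.2 110.7  18.5  24.6]
```

View pics/top2.png

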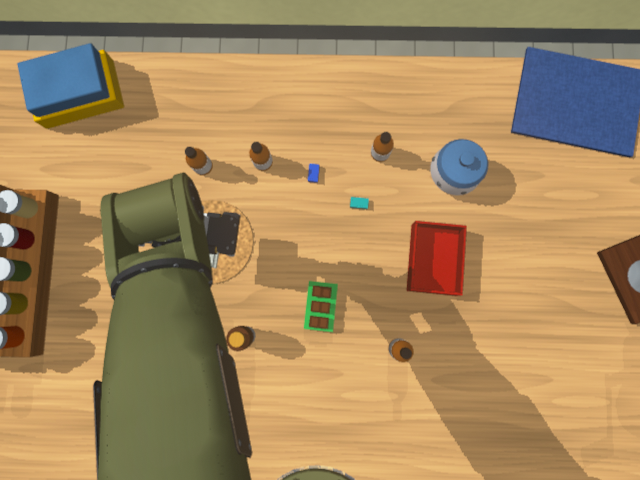

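play_rows --commands '[{"dx": -0.003, "dy": 0.004, "dz": 0.024, "ax": 0, "ay": -0.4, "az": 0}, {"dx": -0.003, "dy": 0.004, "dz": 0.024, "ax": 0, "ay": -0.4, "az": 0}, {"dx": -0.003, "dy": 0.004, "dz": 0.024, "ax": 0, "ay": 0, "az": 0}, {"dx": -0.002, "dy": 0.003, "dz": 0.02, "ax": 0, "ay": 0, "az": 0}, {"dx": 0, "dy": 0, "dz": 0, "ax": 0, "ay": 0, "az": 0}]'

```text
time_s: 32.93
ee_pos: [0.5717, 0.2326, 0.029]
eef_rot: [-3.135, -0.005, 3.053]
force: [-0.6, -1.0, -2.8]
grip_width: 0.0594
```

Run:
```python
from h import *
o=st(); plan([.575,.238,.0185],[180,0,175.1])
```

```text
t 32.93 p [0.5717 0.2326 0.029 ] e [-179.62   -0.3   174.91] F [-0.6 -1.  -2.8] q [ 0.33  0.65  1.47 -0.    1.03 -1.15] g 0.0594
rows 1 turn/row [-0.38 -0.3  -0.19] dpos/row first [-0.0029  0.0058  0.0105]
```

play_rows --commands '[{"dx": 0, "dy": 0.001, "dz": 0.005, "ax": -0.4, "ay": -0.3, "az": 0}, {"dx": 0, "dy": 0.001, "dz": 0.003, "ax": 0, "ay": 0, "az": 0}, {"dx": 0, "dy": 0, "dz": 0, "ax": 0, "ay": 0, "az": 0}, {"dx": 0, "dy": 0, "dz": 0, "ax": 0, "ay": 0, "az": 0}, {"dx": 0, "dy": 0, "dz": 0, "ax": 0, "ay": 0, "az": 0}]'

```text
time_s: 33.35
ee_pos: [0.5715, 0.2327, 0.0225]
eef_rot: [3.141, 0.001, 3.051]
force: [-0.1, 1.3, -2.0]
grip_width: 0.0595
```

play_rows --commands '[{"dx": 0, "dy": 0, "dz": 0.0018, "ax": 0, "ay": 0, "az": 0}, {"dx": 0, "dy": 0, "dz": 0, "ax": 0, "ay": 0, "az": 0}, {"dx": 0, "dy": 0, "dz": 0.001, "ax": 0, "ay": 0, "az": 0}, {"dx": 0, "dy": 0, "dz": 0, "ax": 0, "ay": 0, "az": 0}, {"dx": 0, "dy": 0, "dz": 0, "ax": 0, "ay": 0, "az": 0}]'

```text
time_s: 33.77
ee_pos: [0.5727, 0.2329, 0.0221]
eef_rot: [3.139, 0.005, 3.051]
force: [0.0, 0.4, -2.7]
grip_width: 0.0594
```

Run:
```python
from h import *
o=st()
```

```text
t 33.77 p [0.5727 0.2329 0.0221] e [179.85   0.26 174.82] F [ 0.   0.4 -2.7] q [ 0.33  0.66  1.48  0.    1.   -1.15] g 0.0594
```

play_rows --commands '[{"dx": 0, "dy": 0, "dz": 0.003, "ax": 0, "ay": 0, "az": 0}, {"dx": 0, "dy": 0, "dz": 0, "ax": 0, "ay": 0, "az": 0}, {"dx": 0, "dy": 0, "dz": 0, "ax": 0, "ay": 0, "az": 0}, {"dx": 0, "dy": 0, "dz": 0, "ax": 0, "ay": 0, "az": 0}, {"dx": 0, "dy": 0, "dz": 0, "ax": 0, "ay": 0, "az": 0}]'

```text
time_s: 34.18
ee_pos: [0.5726, 0.2329, 0.0186]
eef_rot: [3.139, 0.004, 3.051]
force: [1.0, -0.1, -2.7]
grip_width: 0.0593
```

play_rows --commands '[{"dx": 0, "dy": 0, "dz": 0.0015, "ax": 0, "ay": 0, "az": 0}, {"dx": 0, "dy": 0, "dz": 0, "ax": 0, "ay": 0, "az": 0}, {"dx": 0, "dy": 0, "dz": 0, "ax": 0, "ay": 0, "az": 0}, {"dx": 0, "dy": 0, "dz": 0, "ax": 0, "ay": 0, "az": 0}, {"dx": 0, "dy": 0, "dz": 0, "ax": 0, "ay": 0, "az": 0}]'

```text
time_s: 34.6
ee_pos: [0.573, 0.2331, 0.0181]
eef_rot: [3.139, 0.005, 3.051]
force: [0.5, 0.1, -2.8]
grip_width: 0.0595
```

Run:
```python
from h import *
o=st()
```

```text
t 34.60 p [0.573  0.2331 0.0181] e [179.84   0.3  174.83] F [ 0.5  0.1 -2.8] q [ 0.33  0.66  1.48  0.    1.   -1.15] g 0.0595
```

play_rows --commands '[{"dx": 0, "dy": 0, "dz": 0.0005, "ax": 0, "ay": 0, "az": 0}, {"dx": 0, "dy": 0, "dz": 0, "ax": 0, "ay": 0, "az": 0}, {"dx": 0, "dy": 0, "dz": 0, "ax": 0, "ay": 0, "az": 0}, {"dx": 0, "dy": 0, "dz": 0, "ax": 0, "ay": 0, "az": 0}, {"dx": 0, "dy": 0, "dz": 0, "ax": 0, "ay": 0, "az": 0}]' --claw 0.85

```text
time_s: 35.02
ee_pos: [0.5734, 0.2332, 0.0178]
eef_rot: [3.138, 0.006, 3.051]
force: [0.7, -0.7, 0.3]
grip_width: 0.0795
```

play_rows --commands '[{"dx": 0, "dy": 0, "dz": -0.02, "ax": 0, "ay": 0, "az": 0}, {"dx": 0, "dy": 0, "dz": -0.03, "ax": 0, "ay": 0, "az": 0}, {"dx": 0, "dy": 0, "dz": -0.035, "ax": 0, "ay": 0, "az": 0}, {"dx": 0, "dy": 0, "dz": -0.03, "ax": 0, "ay": 0, "az": 0}, {"dx": 0, "dy": 0, "dz": 0, "ax": 0, "ay": 0, "az": 0}]'

```text
time_s: 35.43
ee_pos: [0.5715, 0.2325, 0.1355]
eef_rot: [3.14, 0.002, 3.051]
force: [1.0, -0.2, 1.1]
grip_width: 0.08
```

Run:
```python
from h import *
o=st(); plan([.443,.001,.12],[180,0,175.2])
im,KP=snap('wrist','w10.png')
for b in blobs(mask(im,'white'))[:1]: print(b.min(0),b.max(0),rect(b,KP,.03))
```

```text
t 35.43 p [0.5715 0.2325 0.1355] e [1.7992e+02 1.0000e-01 1.7482e+02] F [ 1.  -0.2  1.1] q [ 0.33  0.52  1.41  0.    1.22 -1.15] g 0.08
rows 9 turn/row [ 0.01  0.01 -0.04] dpos/row first [ 0.0119 -0.0269  0.0017]
[288 180] [361 300] [571.6 233.9  99.1  56.8  -5. ]
```

Mould left flat on the mat. Now over the board.

play_rows --commands '[{"dx": 0.0119, "dy": -0.0269, "dz": 0, "ax": 0, "ay": 0, "az": 0}, {"dx": 0.0119, "dy": -0.0269, "dz": 0, "ax": 0, "ay": 0, "az": 0}, {"dx": 0.0119, "dy": -0.0269, "dz": 0, "ax": 0, "ay": 0, "az": 0}, {"dx": 0.0119, "dy": -0.0269, "dz": 0, "ax": 0, "ay": 0, "az": 0}, {"dx": 0.0119, "dy": -0.0269, "dz": 0, "ax": 0, "ay": 0, "az": 0}]'

```text
time_s: 35.9
ee_pos: [0.4961, 0.1027, 0.1277]
eef_rot: [-3.141, -0.004, 3.057]
force: [1.2, 0.0, -0.1]
grip_width: 0.0797
```

play_rows --commands '[{"dx": 0.0119, "dy": -0.0269, "dz": 0, "ax": 0, "ay": 0, "az": 0}, {"dx": 0.0119, "dy": -0.0269, "dz": 0, "ax": 0, "ay": 0, "az": 0}, {"dx": 0.0119, "dy": -0.0269, "dz": 0, "ax": 0, "ay": 0, "az": 0}, {"dx": 0.009, "dy": -0.022, "dz": 0, "ax": 0, "ay": 0, "az": 0}, {"dx": 0, "dy": 0, "dz": 0, "ax": 0, "ay": 0, "az": 0}]'

```text
time_s: 36.32
ee_pos: [0.435, -0.0027, 0.1228]
eef_rot: [-3.14, -0.012, 3.055]
force: [-0.0, 0.2, 1.0]
grip_width: 0.0797
```

```bash
cat >> h.py <<'E'
def tabs():
    o=ctrl.get_obs(); im,KP=snap('wrist'); g=blobs(mask(im,'green'),1000)[0]
    print('board',rect(g,KP,.02)); m=np.zeros(im.shape[:2],np.uint8); cv2.fillPoly(m,[cv2.convexHull(g.reshape(-1,1,2))],255)
    c=mask(im,'choc')&m; c=cv2.morphologyEx(c,cv2.MORPH_OPEN,np.ones((5,5)))
    for b in blobs(c,300): print(b.min(0),b.max(0),rect(b,KP,.034))
    return im
E
python3 - <<'E'
from h import *
o=st(); im=tabs(); cv2.imwrite('pics/w11.png',im[:,:,::-1])
E
```

```text
t 36.32 p [ 0.435  -0.0027  0.1228] e [-179.93   -0.68  175.04] F [-0.   0.2  1. ] q [-0.09  0.16  1.93 -0.    1.07 -1.57] g 0.0797
board [443.3   1.6  98.8  59.3  -4.9]
[305 204] [355 232] [411.3   4.6  37.3  21.   85. ]
[306 243] [354 271] [441.2   2.1  36.8  22.1  85. ]
[308 280] [355 308] [471.2   0.6  36.7  23.3  85. ]
```

View pics/w11.png

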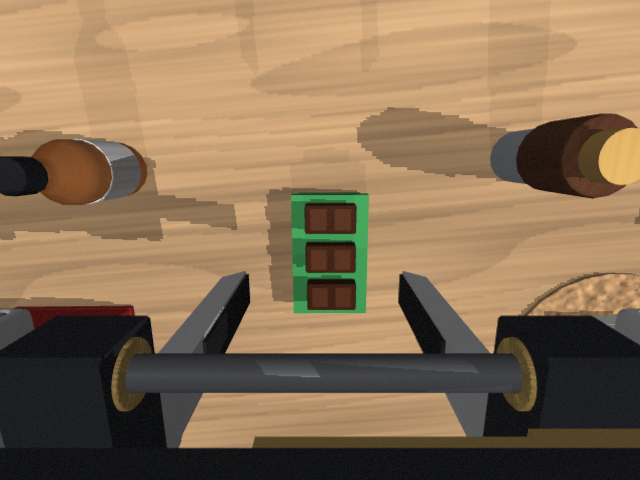

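Run:
```python
from h import *
im=cv2.imread('pics/top2.png')[:,:,::-1].copy(); KP=model('top',None)
b=[x for x in blobs(mask(im,'red')) if abs(x.mean(0)-[437,258]).max()<15][0]
a=np.radians(-4.3); Rm=np.array([[np.cos(a),np.sin(a)],[-np.sin(a),np.cos(a)]])
hi=ray(b,KP,.05)[:,:2]@Rm.T; lo=ray(b,KP,0)[:,:2]@Rm.T
u=(hi[:,0].max(),lo[:,0].min()); v=(hi[:,1].min(),lo[:,1].max())
print('size',u[0]-u[1],v[1]-v[0],'centre',Rm.T@[sum(u)/2,sum(v)/2], 'hi rim only', hi.max(0)-hi.min(0))
o=ctrl.get_obs(); plan([.471,.0006,.06],[180,0,175.1],o)
```

```text
size 0.13892602131477705 0.10132687896443901 centre [ 0.54637434 -0.23371443] hi rim only [0.14100563 0.10916202]
rows 3 turn/row [-0.02 -0.22 -0.03] dpos/row first [-0.0119  0.0018  0.0208]
```

play_rows --commands '[{"dx": -0.0105, "dy": 0.0018, "dz": 0.02, "ax": 0, "ay": -0.3, "az": 0}, {"dx": -0.0105, "dy": 0.0018, "dz": 0.02, "ax": 0, "ay": -0.3, "az": 0}, {"dx": -0.0105, "dy": 0.0016, "dz": 0.02, "ax": 0, "ay": 0, "az": 0}, {"dx": 0, "dy": 0, "dz": 0, "ax": 0, "ay": 0, "az": 0}, {"dx": 0, "dy": 0, "dz": 0, "ax": 0, "ay": 0, "az": 0}]' --claw 0.62

```text
time_s: 36.78
ee_pos: [0.4692, 0.0033, 0.0591]
eef_rot: [-3.141, -0.001, 3.054]
force: [0.1, -0.3, 1.1]
grip_width: 0.0585
```

Run:
```python
from h import *
o=st(); plan([.471,.0006,.032],[180,0,175.1],o)
```

```text
t 36.78 p [0.4692 0.0033 0.0591] e [-1.7998e+02 -4.0000e-02  1.7500e+02] F [ 0.1 -0.3  1.1] q [-0.07  0.32  1.89 -0.    0.93 -1.55] g 0.0585
rows 1 turn/row [-0.02 -0.04 -0.1 ] dpos/row first [-0.002  -0.0025  0.0271]
```

play_rows --commands '[{"dx": -0.001, "dy": -0.0015, "dz": 0.01, "ax": 0, "ay": 0, "az": 0}, {"dx": -0.0005, "dy": -0.001, "dz": 0.009, "ax": 0, "ay": 0, "az": 0}, {"dx": 0, "dy": 0, "dz": 0.007, "ax": 0, "ay": 0, "az": 0}, {"dx": 0, "dy": 0, "dz": 0, "ax": 0, "ay": 0, "az": 0}, {"dx": 0, "dy": 0, "dz": 0, "ax": 0, "ay": 0, "az": 0}]'

```text
time_s: 37.2
ee_pos: [0.4704, 0.0016, 0.0324]
eef_rot: [-3.141, 0.001, 3.056]
force: [-0.2, -0.1, -0.7]
grip_width: 0.0583
```

play_rows --commands '[{"dx": 0, "dy": 0, "dz": 0, "ax": 0, "ay": 0, "az": 0}, {"dx": 0, "dy": 0, "dz": 0, "ax": 0, "ay": 0, "az": 0}, {"dx": 0, "dy": 0, "dz": 0, "ax": 0, "ay": 0, "az": 0}, {"dx": 0, "dy": 0, "dz": 0, "ax": 0, "ay": 0, "az": 0}, {"dx": 0, "dy": 0, "dz": 0, "ax": 0, "ay": 0, "az": 0}]' --claw 0.3 --squeeze 12

```text
time_s: 37.62
ee_pos: [0.4709, 0.0014, 0.0338]
eef_rot: [-3.141, 0.003, 3.055]
force: [-1.1, -0.1, 0.0]
grip_width: 0.0384
```

play_rows --commands '[{"dx": 0, "dy": 0, "dz": 0, "ax": 0, "ay": 0, "az": 0}, {"dx": 0, "dy": 0, "dz": -0.01, "ax": 0, "ay": 0, "az": 0}, {"dx": 0, "dy": 0, "dz": -0.025, "ax": 0, "ay": 0, "az": 0}, {"dx": 0, "dy": 0, "dz": -0.03, "ax": 0, "ay": 0, "az": 0}, {"dx": 0, "dy": 0, "dz": -0.025, "ax": 0, "ay": 0, "az": 0}]'

```text
time_s: 38.03
ee_pos: [0.4679, 0.0016, 0.1244]
eef_rot: [-3.141, -0.007, 3.055]
force: [0.3, -0.3, 0.5]
grip_width: 0.0382
```

Run:
```python
from h import *
o=st(); plan([.546+.035,-.234-.003,.12],[180,0,175.1],o)
```

```text
t 38.03 p [0.4679 0.0016 0.1244] e [-179.99   -0.38  175.05] F [ 0.3 -0.3  0.5] q [-0.07  0.22  1.84 -0.    1.08 -1.56] g 0.0382
rows 9 turn/row [-0.   -0.04 -0.01] dpos/row first [-0.0148 -0.0253  0.0004]
```

play_rows --commands '[{"dx": -0.0148, "dy": -0.0253, "dz": 0, "ax": 0, "ay": 0, "az": 0}, {"dx": -0.0148, "dy": -0.0253, "dz": 0, "ax": 0, "ay": 0, "az": 0}, {"dx": -0.0148, "dy": -0.0253, "dz": 0, "ax": 0, "ay": 0, "az": 0}, {"dx": -0.0148, "dy": -0.0253, "dz": 0, "ax": 0, "ay": 0, "az": 0}, {"dx": -0.0148, "dy": -0.0253, "dz": 0, "ax": 0, "ay": 0, "az": 0}]'

```text
time_s: 38.45
ee_pos: [0.5345, -0.1321, 0.1365]
eef_rot: [-3.141, 0.007, 3.062]
force: [0.0, -0.4, 0.3]
grip_width: 0.0382
```

play_rows --commands '[{"dx": -0.0148, "dy": -0.0253, "dz": 0, "ax": 0, "ay": 0, "az": 0}, {"dx": -0.0148, "dy": -0.0253, "dz": 0, "ax": 0, "ay": 0, "az": 0}, {"dx": -0.0148, "dy": -0.0253, "dz": 0, "ax": 0, "ay": 0, "az": 0}, {"dx": -0.0148, "dy": -0.0253, "dz": 0, "ax": 0, "ay": 0, "az": 0}, {"dx": 0, "dy": 0, "dz": 0, "ax": 0, "ay": 0, "az": 0}]'

```text
time_s: 38.87
ee_pos: [0.5879, -0.2475, 0.1415]
eef_rot: [-3.139, 0.01, 3.059]
force: [-0.8, 1.2, -0.3]
grip_width: 0.0384
```

Run:
```python
from h import *
o=st(); plan([.546+.035,-.234-.003,.022],[180,0,175.1],o)
im,KP=snap('wrist','w12.png')
for b in blobs(mask(im,'red'),500)[:2]: print(b.min(0),b.max(0),rect(b,KP,.05),rect(b,KP,.0))
```

```text
t 38.87 p [ 0.5879 -0.2475  0.1415] e [-179.87    0.56  175.29] F [-0.8  1.2 -0.3] q [-0.46  0.55  1.34  0.    1.24 -1.95] g 0.0384
rows 5 turn/row [-0.03  0.11  0.04] dpos/row first [0.0018 0.002  0.0239]
[263  88] [413 280] [ 546.4 -233.6  140.   103.    -4.6] [ 552.2 -232.2  166.6  122.6   -4.6]
```

View pics/w12.png

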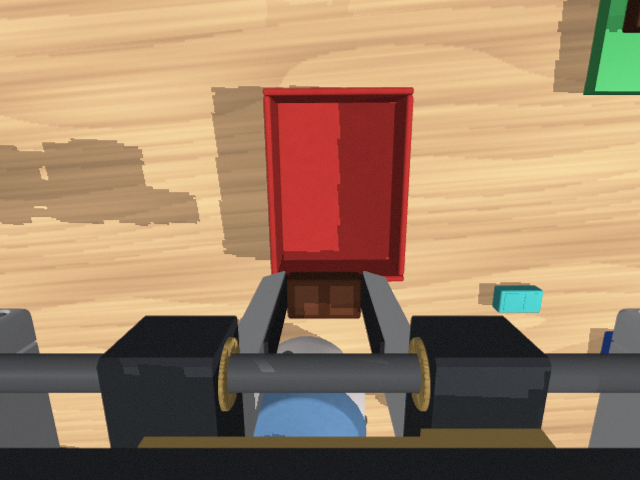

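play_rows --commands '[{"dx": 0.0018, "dy": 0.003, "dz": 0.022, "ax": 0, "ay": 0.2, "az": 0}, {"dx": 0.0018, "dy": 0.003, "dz": 0.022, "ax": 0, "ay": 0.2, "az": 0}, {"dx": 0.0018, "dy": 0.002, "dz": 0.022, "ax": 0, "ay": 0.1, "az": 0}, {"dx": 0.001, "dy": 0.001, "dz": 0.02, "ax": 0, "ay": 0, "az": 0}, {"dx": 0, "dy": 0, "dz": 0.015, "ax": 0, "ay": 0, "az": 0}]'

```text
time_s: 39.33
ee_pos: [0.583, -0.2341, 0.0441]
eef_rot: [-3.138, 0.008, 3.06]
force: [0.7, -0.1, 0.1]
grip_width: 0.0386
```

Run:
```python
from h import *
o=st(); plan([.546+.035,-.234-.003,.022],[180,0,175.1],o)
```

```text
t 39.33 p [ 0.583  -0.2341  0.0441] e [-179.77    0.44  175.34] F [ 0.7 -0.1  0.1] q [-0.44  0.64  1.44 -0.    1.05 -1.93] g 0.0386
rows 1 turn/row [-0.23  0.44  0.24] dpos/row first [ 0.0019 -0.0029  0.0221]
```

play_rows --commands '[{"dx": 0.001, "dy": -0.0015, "dz": 0.009, "ax": -0.2, "ay": 0.2, "az": 0}, {"dx": 0.0005, "dy": -0.001, "dz": 0.008, "ax": 0, "ay": 0, "az": 0}, {"dx": 0, "dy": 0, "dz": 0.004, "ax": 0, "ay": 0, "az": 0}, {"dx": 0, "dy": 0, "dz": 0, "ax": 0, "ay": 0, "az": 0}, {"dx": 0, "dy": 0, "dz": 0, "ax": 0, "ay": 0, "az": 0}]'

```text
time_s: 39.75
ee_pos: [0.58, -0.2338, 0.0217]
eef_rot: [3.14, 0.001, 3.062]
force: [0.0, -0.1, -0.1]
grip_width: 0.0384
```

play_rows --commands '[{"dx": 0, "dy": 0, "dz": 0, "ax": 0, "ay": 0, "az": 0}, {"dx": 0, "dy": 0, "dz": 0, "ax": 0, "ay": 0, "az": 0}, {"dx": 0, "dy": 0, "dz": 0, "ax": 0, "ay": 0, "az": 0}, {"dx": 0, "dy": 0, "dz": 0, "ax": 0, "ay": 0, "az": 0}, {"dx": 0, "dy": 0, "dz": 0, "ax": 0, "ay": 0, "az": 0}]' --claw 0.53

```text
time_s: 40.17
ee_pos: [0.5814, -0.2344, 0.0249]
eef_rot: [-3.141, 0.005, 3.062]
force: [-1.1, 0.3, -0.1]
grip_width: 0.0498
```

play_rows --commands '[{"dx": 0, "dy": 0, "dz": -0.015, "ax": 0, "ay": 0, "az": 0}, {"dx": 0, "dy": 0, "dz": -0.03, "ax": 0, "ay": 0, "az": 0}, {"dx": 0, "dy": 0, "dz": -0.03, "ax": 0, "ay": 0, "az": 0}, {"dx": 0, "dy": 0, "dz": -0.03, "ax": 0, "ay": 0, "az": 0}, {"dx": 0, "dy": 0, "dz": 0, "ax": 0, "ay": 0, "az": 0}]'

```text
time_s: 40.58
ee_pos: [0.5799, -0.234, 0.1328]
eef_rot: [3.141, 0.002, 3.062]
force: [0.7, -0.3, 0.7]
grip_width: 0.0497
```

Run:
```python
from h import *
o=st(); plan([.4412,.0021,.12],[180,0,175.1],o)
```

```text
t 40.58 p [ 0.5799 -0.234   0.1328] e [1.7995e+02 9.0000e-02 1.7545e+02] F [ 0.7 -0.3  0.7] q [-0.44  0.54  1.38  0.    1.22 -1.93] g 0.0497
rows 10 turn/row [0.01 0.01 0.03] dpos/row first [0.0157 0.0224 0.0013]
```

play_rows --commands '[{"dx": 0.0157, "dy": 0.0224, "dz": 0, "ax": 0, "ay": 0, "az": 0}, {"dx": 0.0157, "dy": 0.0224, "dz": 0, "ax": 0, "ay": 0, "az": 0}, {"dx": 0.0157, "dy": 0.0224, "dz": 0, "ax": 0, "ay": 0, "az": 0}, {"dx": 0.0157, "dy": 0.0224, "dz": 0, "ax": 0, "ay": 0, "az": 0}, {"dx": 0.0157, "dy": 0.0224, "dz": 0, "ax": 0, "ay": 0, "az": 0}]' --claw 0.62

```text
time_s: 41.0
ee_pos: [0.5096, -0.1161, 0.1335]
eef_rot: [-3.14, 0.007, 3.057]
force: [-0.0, 1.1, -0.2]
grip_width: 0.0584
```

play_rows --commands '[{"dx": 0.0157, "dy": 0.0224, "dz": 0, "ax": 0, "ay": 0, "az": 0}, {"dx": 0.0157, "dy": 0.0224, "dz": 0, "ax": 0, "ay": 0, "az": 0}, {"dx": 0.0157, "dy": 0.0224, "dz": 0, "ax": 0, "ay": 0, "az": 0}, {"dx": 0.0157, "dy": 0.0224, "dz": 0, "ax": 0, "ay": 0, "az": 0}, {"dx": 0, "dy": 0, "dz": 0, "ax": 0, "ay": 0, "az": 0}]'

```text
time_s: 41.42
ee_pos: [0.4491, -0.0147, 0.1323]
eef_rot: [-3.141, 0.007, 3.058]
force: [-0.5, -0.7, 0.3]
grip_width: 0.0588
```

Run:
```python
from h import *
o=st(); tabs(); plan([.4412,.0021,.045],[180,0,175.1],o)
```

```text
t 41.42 p [ 0.4491 -0.0147  0.1323] e [-179.96    0.42  175.23] F [-0.5 -0.7  0.3] q [-0.11  0.16  1.89 -0.    1.08 -1.6 ] g 0.0588
board [443.8   1.6  97.7  59.2  -4.8]
[320 180] [369 208] [411.5   4.7  37.   21.1  85.2]
[320 219] [368 247] [441.6   2.2  37.2  22.3  85.2]
rows 3 turn/row [-0.01  0.14  0.04] dpos/row first [0.0033 0.0054 0.0291]
```

play_rows --commands '[{"dx": 0.0028, "dy": 0.0054, "dz": 0.028, "ax": 0, "ay": 0.2, "az": 0}, {"dx": 0.0022, "dy": 0.0054, "dz": 0.028, "ax": 0, "ay": 0.1, "az": 0}, {"dx": 0.001, "dy": 0.004, "dz": 0.025, "ax": 0, "ay": 0, "az": 0}, {"dx": 0, "dy": 0, "dz": 0, "ax": 0, "ay": 0, "az": 0}, {"dx": 0, "dy": 0, "dz": 0, "ax": 0, "ay": 0, "az": 0}]'

```text
time_s: 41.88
ee_pos: [0.4495, -0.0029, 0.0508]
eef_rot: [-3.14, 0.01, 3.058]
force: [0.3, -0.1, 0.3]
grip_width: 0.0586
```

Run:
```python
from h import *
o=st(); plan([.4414,.0022,.032],[180,0,175.1],o)
```

```text
t 41.88 p [ 0.4495 -0.0029  0.0508] e [-179.89    0.56  175.23] F [ 0.3 -0.1  0.3] q [-0.09  0.3   1.96 -0.    0.88 -1.57] g 0.0586
rows 1 turn/row [-0.11  0.56  0.13] dpos/row first [0.0087 0.0044 0.0187]
```

play_rows --commands '[{"dx": 0.003, "dy": 0.0022, "dz": 0, "ax": 0, "ay": 0.5, "az": 0}, {"dx": 0.003, "dy": 0.0022, "dz": 0.004, "ax": 0, "ay": 0, "az": 0}, {"dx": 0.001, "dy": 0, "dz": 0.007, "ax": 0, "ay": 0, "az": 0}, {"dx": 0, "dy": 0, "dz": 0.006, "ax": 0, "ay": 0, "az": 0}, {"dx": 0, "dy": 0, "dz": 0, "ax": 0, "ay": 0, "az": 0}]'

```text
time_s: 42.3
ee_pos: [0.4451, 0.0008, 0.0365]
eef_rot: [-3.14, 0.006, 3.057]
force: [0.2, -0.4, -0.5]
grip_width: 0.0583
```

Run:
```python
from h import *
o=st(); plan([.4414,.0022,.032],[180,0,175.1],o)
```

```text
t 42.30 p [0.4451 0.0008 0.0365] e [-179.88    0.36  175.14] F [ 0.2 -0.4 -0.5] q [-0.08  0.32  1.97 -0.    0.85 -1.56] g 0.0583
rows 1 turn/row [-0.12  0.36  0.04] dpos/row first [0.0039 0.0011 0.0045]
```

play_rows --commands '[{"dx": 0.004, "dy": 0.001, "dz": 0.005, "ax": 0, "ay": 0.4, "az": 0}, {"dx": 0, "dy": 0, "dz": 0, "ax": 0, "ay": 0, "az": 0}, {"dx": 0, "dy": 0, "dz": 0, "ax": 0, "ay": 0, "az": 0}, {"dx": 0, "dy": 0, "dz": 0, "ax": 0, "ay": 0, "az": 0}, {"dx": 0, "dy": 0, "dz": 0, "ax": 0, "ay": 0, "az": 0}]'

```text
time_s: 42.72
ee_pos: [0.4412, 0.0021, 0.0313]
eef_rot: [-3.14, -0.001, 3.057]
force: [-0.3, -0.1, -0.3]
grip_width: 0.0583
```

play_rows --commands '[{"dx": 0, "dy": 0, "dz": 0, "ax": 0, "ay": 0, "az": 0}, {"dx": 0, "dy": 0, "dz": 0, "ax": 0, "ay": 0, "az": 0}, {"dx": 0, "dy": 0, "dz": 0, "ax": 0, "ay": 0, "az": 0}, {"dx": 0, "dy": 0, "dz": 0, "ax": 0, "ay": 0, "az": 0}, {"dx": 0, "dy": 0, "dz": 0, "ax": 0, "ay": 0, "az": 0}]' --claw 0.3 --squeeze 12

```text
time_s: 43.13
ee_pos: [0.4415, 0.0021, 0.0317]
eef_rot: [-3.14, -0.0, 3.057]
force: [0.9, -0.3, -0.2]
grip_width: 0.0386
```

play_rows --commands '[{"dx": 0, "dy": 0, "dz": 0, "ax": 0, "ay": 0, "az": 0}, {"dx": 0, "dy": 0, "dz": -0.01, "ax": 0, "ay": 0, "az": 0}, {"dx": 0, "dy": 0, "dz": -0.025, "ax": 0, "ay": 0, "az": 0}, {"dx": 0, "dy": 0, "dz": -0.03, "ax": 0, "ay": 0, "az": 0}, {"dx": 0, "dy": 0, "dz": -0.025, "ax": 0, "ay": 0, "az": 0}]'

```text
time_s: 43.55
ee_pos: [0.4386, 0.0024, 0.1221]
eef_rot: [-3.14, -0.01, 3.057]
force: [-0.3, -1.0, 0.4]
grip_width: 0.0382
```

Run:
```python
from h import *
o=st(); plan([.546,-.234,.13],[180,0,175.1],o)
```

```text
t 43.55 p [0.4386 0.0024 0.1221] e [-179.88   -0.58  175.13] F [-0.3 -1.   0.4] q [-0.08  0.17  1.92 -0.    1.07 -1.56] g 0.0382
rows 9 turn/row [-0.01 -0.06  0.  ] dpos/row first [-0.0141 -0.0252 -0.001 ]
```

play_rows --commands '[{"dx": -0.0141, "dy": -0.0252, "dz": 0, "ax": 0, "ay": 0, "az": 0}, {"dx": -0.0141, "dy": -0.0252, "dz": 0, "ax": 0, "ay": 0, "az": 0}, {"dx": -0.0141, "dy": -0.0252, "dz": 0, "ax": 0, "ay": 0, "az": 0}, {"dx": -0.0141, "dy": -0.0252, "dz": 0, "ax": 0, "ay": 0, "az": 0}, {"dx": -0.0141, "dy": -0.0252, "dz": 0, "ax": 0, "ay": 0, "az": 0}]'

```text
time_s: 43.97
ee_pos: [0.5018, -0.1307, 0.1337]
eef_rot: [-3.139, 0.003, 3.064]
force: [-0.8, -0.5, 0.4]
grip_width: 0.0384
```

play_rows --commands '[{"dx": -0.0141, "dy": -0.0252, "dz": 0, "ax": 0, "ay": 0, "az": 0}, {"dx": -0.0141, "dy": -0.0252, "dz": 0, "ax": 0, "ay": 0, "az": 0}, {"dx": -0.0141, "dy": -0.0252, "dz": 0, "ax": 0, "ay": 0, "az": 0}, {"dx": -0.009, "dy": -0.015, "dz": 0, "ax": 0, "ay": 0, "az": 0}, {"dx": 0, "dy": 0, "dz": 0, "ax": 0, "ay": 0, "az": 0}]'

```text
time_s: 44.38
ee_pos: [0.548, -0.2344, 0.1384]
eef_rot: [-3.137, 0.006, 3.06]
force: [-1.0, -1.2, 0.0]
grip_width: 0.0384
```

Run:
```python
from h import *
o=st(); plan([.546,-.234,.03],[180,0,175.2],o)
```

```text
t 44.38 p [ 0.548  -0.2344  0.1384] e [-179.76    0.32  175.33] F [-1.  -1.2  0. ] q [-0.46  0.47  1.47 -0.    1.2  -1.95] g 0.0384
rows 4 turn/row [-0.06  0.08  0.03] dpos/row first [0.0007 0.0002 0.0271]
```

play_rows --commands '[{"dx": 0.0004, "dy": 0, "dz": 0.024, "ax": 0, "ay": 0.1, "az": 0}, {"dx": 0.0004, "dy": 0, "dz": 0.024, "ax": 0, "ay": 0.1, "az": 0}, {"dx": 0.0004, "dy": 0, "dz": 0.024, "ax": 0, "ay": 0.1, "az": 0}, {"dx": 0, "dy": 0, "dz": 0.016, "ax": 0, "ay": 0, "az": 0}, {"dx": 0, "dy": 0, "dz": 0, "ax": 0, "ay": 0, "az": 0}]'

```text
time_s: 44.8
ee_pos: [0.5472, -0.2341, 0.0517]
eef_rot: [-3.136, 0.004, 3.059]
force: [-0.1, 0.2, -0.3]
grip_width: 0.038
```

Run:
```python
from h import *
o=st(); plan([.546,-.234,.022],[180,0,175.2],o)
```

```text
t 44.80 p [ 0.5472 -0.2341  0.0517] e [-179.69    0.22  175.25] F [-0.1  0.2 -0.3] q [-0.46  0.57  1.54 -0.    1.03 -1.95] g 0.038
rows 1 turn/row [-0.31  0.22  0.05] dpos/row first [0.0013 0.0001 0.0297]
```

play_rows --commands '[{"dx": 0.001, "dy": 0, "dz": 0.012, "ax": -0.3, "ay": 0.2, "az": 0}, {"dx": 0, "dy": 0, "dz": 0.01, "ax": 0, "ay": 0, "az": 0}, {"dx": 0, "dy": 0, "dz": 0.006, "ax": 0, "ay": 0, "az": 0}, {"dx": 0, "dy": 0, "dz": 0, "ax": 0, "ay": 0, "az": 0}, {"dx": 0, "dy": 0, "dz": 0, "ax": 0, "ay": 0, "az": 0}]'

```text
time_s: 45.22
ee_pos: [0.5469, -0.233, 0.0248]
eef_rot: [-3.141, 0.002, 3.06]
force: [0.3, -0.3, -0.5]
grip_width: 0.0384
```

play_rows --commands '[{"dx": 0, "dy": 0, "dz": 0, "ax": 0, "ay": 0, "az": 0}, {"dx": 0, "dy": 0, "dz": 0, "ax": 0, "ay": 0, "az": 0}, {"dx": 0, "dy": 0, "dz": 0, "ax": 0, "ay": 0, "az": 0}, {"dx": 0, "dy": 0, "dz": 0, "ax": 0, "ay": 0, "az": 0}, {"dx": 0, "dy": 0, "dz": 0, "ax": 0, "ay": 0, "az": 0}]' --claw 0.53

```text
time_s: 45.63
ee_pos: [0.5479, -0.2335, 0.0271]
eef_rot: [-3.14, 0.006, 3.06]
force: [0.9, -0.5, -1.0]
grip_width: 0.0495
```

play_rows --commands '[{"dx": 0, "dy": 0, "dz": -0.015, "ax": 0, "ay": 0, "az": 0}, {"dx": 0, "dy": 0, "dz": -0.03, "ax": 0, "ay": 0, "az": 0}, {"dx": 0, "dy": 0, "dz": -0.03, "ax": 0, "ay": 0, "az": 0}, {"dx": 0, "dy": 0, "dz": -0.03, "ax": 0, "ay": 0, "az": 0}, {"dx": 0, "dy": 0, "dz": 0, "ax": 0, "ay": 0, "az": 0}]'

```text
time_s: 46.05
ee_pos: [0.5465, -0.2329, 0.1353]
eef_rot: [-3.141, 0.002, 3.06]
force: [0.7, -0.5, 0.1]
grip_width: 0.0497
```

Run:
```python
from h import *
o=st(); plan([.4114,.0047,.12],[180,0,175.2],o)
```

```text
t 46.05 p [ 0.5465 -0.2329  0.1353] e [-1.7998e+02  1.2000e-01  1.7531e+02] F [ 0.7 -0.5  0.1] q [-0.46  0.47  1.48  0.    1.19 -1.95] g 0.0497
rows 10 turn/row [-0.    0.01  0.01] dpos/row first [0.0154 0.0226 0.0015]
```

play_rows --commands '[{"dx": 0.0154, "dy": 0.0226, "dz": 0, "ax": 0, "ay": 0, "az": 0}, {"dx": 0.0154, "dy": 0.0226, "dz": 0, "ax": 0, "ay": 0, "az": 0}, {"dx": 0.0154, "dy": 0.0226, "dz": 0, "ax": 0, "ay": 0, "az": 0}, {"dx": 0.0154, "dy": 0.0226, "dz": 0, "ax": 0, "ay": 0, "az": 0}, {"dx": 0.0154, "dy": 0.0226, "dz": 0, "ax": 0, "ay": 0, "az": 0}]' --claw 0.62

```text
time_s: 46.47
ee_pos: [0.4782, -0.1138, 0.136]
eef_rot: [-3.139, 0.008, 3.055]
force: [1.0, 0.8, 0.8]
grip_width: 0.0582
```

play_rows --commands '[{"dx": 0.0154, "dy": 0.0226, "dz": 0, "ax": 0, "ay": 0, "az": 0}, {"dx": 0.0154, "dy": 0.0226, "dz": 0, "ax": 0, "ay": 0, "az": 0}, {"dx": 0.0154, "dy": 0.0226, "dz": 0, "ax": 0, "ay": 0, "az": 0}, {"dx": 0.0154, "dy": 0.0226, "dz": 0, "ax": 0, "ay": 0, "az": 0}, {"dx": 0.01, "dy": 0.015, "dz": 0, "ax": 0, "ay": 0, "az": 0}]'

```text
time_s: 46.88
ee_pos: [0.4113, 0.0029, 0.1344]
eef_rot: [-3.139, 0.009, 3.054]
force: [0.9, -0.0, -0.2]
grip_width: 0.0585
```

Run:
```python
from h import *
o=st(); tabs(); plan([.4114,.0047,.045],[180,0,175.1],o)
```

```text
t 46.88 p [0.4113 0.0029 0.1344] e [-179.86    0.52  175.  ] F [ 0.9 -0.  -0.2] q [-0.08  0.08  1.99 -0.    1.07 -1.56] g 0.0585
board [442.6   1.6  99.6  59.2  -4.9]
[302 229] [349 256] [410.8   4.7  37.2  22.   85. ]
rows 3 turn/row [-0.05  0.17 -0.03] dpos/row first [0.0003 0.0007 0.0298]
```

play_rows --commands '[{"dx": 0.001, "dy": 0.0004, "dz": 0.028, "ax": 0, "ay": 0.4, "az": 0}, {"dx": 0.001, "dy": 0.0004, "dz": 0.028, "ax": 0, "ay": 0.2, "az": 0}, {"dx": 0.001, "dy": 0, "dz": 0.025, "ax": 0, "ay": 0, "az": 0}, {"dx": 0, "dy": 0, "dz": 0, "ax": 0, "ay": 0, "az": 0}, {"dx": 0, "dy": 0, "dz": 0, "ax": 0, "ay": 0, "az": 0}]'

```text
time_s: 47.35
ee_pos: [0.4083, 0.0071, 0.0527]
eef_rot: [-3.14, 0.004, 3.059]
force: [-0.0, -0.0, -0.2]
grip_width: 0.058
```

Run:
```python
from h import *
o=st(); plan([.4112,.0047,.032],[180,0,175.1],o)
```

```text
t 47.35 p [0.4083 0.0071 0.0527] e [-179.89    0.23  175.26] F [-0.  -0.  -0.2] q [-0.07  0.21  2.06 -0.    0.86 -1.56] g 0.058
rows 1 turn/row [-0.11  0.23  0.16] dpos/row first [-0.003  -0.0021  0.0208]
```

play_rows --commands '[{"dx": -0.002, "dy": -0.0015, "dz": 0.009, "ax": 0, "ay": 0.2, "az": 0}, {"dx": -0.001, "dy": -0.001, "dz": 0.007, "ax": 0, "ay": 0, "az": 0}, {"dx": 0, "dy": 0, "dz": 0.004, "ax": 0, "ay": 0, "az": 0}, {"dx": 0, "dy": 0, "dz": 0, "ax": 0, "ay": 0, "az": 0}, {"dx": 0, "dy": 0, "dz": 0, "ax": 0, "ay": 0, "az": 0}]'

```text
time_s: 47.77
ee_pos: [0.4138, 0.0034, 0.0345]
eef_rot: [-3.14, 0.005, 3.058]
force: [-0.0, 0.1, 0.0]
grip_width: 0.0578
```

play_rows --commands '[{"dx": 0, "dy": 0, "dz": 0, "ax": 0, "ay": 0, "az": 0}, {"dx": 0, "dy": 0, "dz": 0, "ax": 0, "ay": 0, "az": 0}, {"dx": 0, "dy": 0, "dz": 0, "ax": 0, "ay": 0, "az": 0}, {"dx": 0, "dy": 0, "dz": 0, "ax": 0, "ay": 0, "az": 0}, {"dx": 0, "dy": 0, "dz": 0, "ax": 0, "ay": 0, "az": 0}]' --claw 0.3 --squeeze 12

```text
time_s: 48.18
ee_pos: [0.4145, 0.0033, 0.0357]
eef_rot: [-3.14, 0.008, 3.058]
force: [-0.8, 0.1, -0.3]
grip_width: 0.038
```

play_rows --commands '[{"dx": 0, "dy": 0, "dz": 0, "ax": 0, "ay": 0, "az": 0}, {"dx": 0, "dy": 0, "dz": -0.01, "ax": 0, "ay": 0, "az": 0}, {"dx": 0, "dy": 0, "dz": -0.025, "ax": 0, "ay": 0, "az": 0}, {"dx": 0, "dy": 0, "dz": -0.03, "ax": 0, "ay": 0, "az": 0}, {"dx": 0, "dy": 0, "dz": -0.03, "ax": 0, "ay": 0, "az": 0}]'

```text
time_s: 48.6
ee_pos: [0.4105, 0.0039, 0.1289]
eef_rot: [-3.14, -0.004, 3.058]
force: [0.3, -0.6, 0.3]
grip_width: 0.038
```

Run:
```python
from h import *
o=st(); plan([.546-.035,-.234+.003,.13],[180,0,175.1],o)
```

```text
t 48.60 p [0.4105 0.0039 0.1289] e [-179.88   -0.23  175.21] F [ 0.3 -0.6  0.3] q [-0.08  0.09  1.99 -0.    1.07 -1.56] g 0.038
rows 9 turn/row [-0.01 -0.03  0.01] dpos/row first [-0.0133 -0.0251 -0.0001]
```

play_rows --commands '[{"dx": -0.0133, "dy": -0.0251, "dz": 0, "ax": 0, "ay": 0, "az": 0}, {"dx": -0.0133, "dy": -0.0251, "dz": 0, "ax": 0, "ay": 0, "az": 0}, {"dx": -0.0133, "dy": -0.0251, "dz": 0, "ax": 0, "ay": 0, "az": 0}, {"dx": -0.0133, "dy": -0.0251, "dz": 0, "ax": 0, "ay": 0, "az": 0}, {"dx": -0.0133, "dy": -0.0251, "dz": 0, "ax": 0, "ay": 0, "az": 0}]'

```text
time_s: 49.02
ee_pos: [0.47, -0.1285, 0.1375]
eef_rot: [-3.139, 0.009, 3.065]
force: [0.2, 1.1, -0.0]
grip_width: 0.0381
```

play_rows --commands '[{"dx": -0.0133, "dy": -0.0251, "dz": 0, "ax": 0, "ay": 0, "az": 0}, {"dx": -0.0133, "dy": -0.0251, "dz": 0, "ax": 0, "ay": 0, "az": 0}, {"dx": -0.0133, "dy": -0.0251, "dz": 0, "ax": 0, "ay": 0, "az": 0}, {"dx": -0.008, "dy": -0.015, "dz": 0, "ax": 0, "ay": 0, "az": 0}, {"dx": 0, "dy": 0, "dz": 0, "ax": 0, "ay": 0, "az": 0}]'

```text
time_s: 49.43
ee_pos: [0.5128, -0.2314, 0.1376]
eef_rot: [-3.138, 0.009, 3.062]
force: [-0.2, -0.2, -0.3]
grip_width: 0.0385
```

Run:
```python
from h import *
o=st(); plan([.546-.035,-.231,.03],[180,0,175.2],o)
```

```text
t 49.43 p [ 0.5128 -0.2314  0.1376] e [-179.82    0.5   175.42] F [-0.2 -0.2 -0.3] q [-0.49  0.39  1.58  0.    1.16 -1.98] g 0.0385
rows 4 turn/row [-0.04  0.12  0.06] dpos/row first [0.0007 0.0001 0.0269]
```

play_rows --commands '[{"dx": 0.0004, "dy": 0, "dz": 0.024, "ax": 0, "ay": 0.2, "az": 0}, {"dx": 0.0004, "dy": 0, "dz": 0.024, "ax": 0, "ay": 0.1, "az": 0}, {"dx": 0.0004, "dy": 0, "dz": 0.024, "ax": 0, "ay": 0.1, "az": 0}, {"dx": 0, "dy": 0, "dz": 0.016, "ax": 0, "ay": 0, "az": 0}, {"dx": 0, "dy": 0, "dz": 0, "ax": 0, "ay": 0, "az": 0}]'

```text
time_s: 49.85
ee_pos: [0.5116, -0.2307, 0.0469]
eef_rot: [-3.138, 0.003, 3.06]
force: [-0.9, 0.5, -0.5]
grip_width: 0.0386
```

play_rows --commands '[{"dx": 0.001, "dy": 0, "dz": 0.012, "ax": -0.3, "ay": 0.2, "az": 0}, {"dx": 0, "dy": 0, "dz": 0.01, "ax": 0, "ay": 0, "az": 0}, {"dx": 0, "dy": 0, "dz": 0.004, "ax": 0, "ay": 0, "az": 0}, {"dx": 0, "dy": 0, "dz": 0, "ax": 0, "ay": 0, "az": 0}, {"dx": 0, "dy": 0, "dz": 0, "ax": 0, "ay": 0, "az": 0}]'

```text
time_s: 50.27
ee_pos: [0.5112, -0.2297, 0.0209]
eef_rot: [3.14, 0.001, 3.061]
force: [-0.2, -0.3, -0.9]
grip_width: 0.0385
```

play_rows --commands '[{"dx": 0, "dy": 0, "dz": 0, "ax": 0, "ay": 0, "az": 0}, {"dx": 0, "dy": 0, "dz": 0, "ax": 0, "ay": 0, "az": 0}, {"dx": 0, "dy": 0, "dz": 0, "ax": 0, "ay": 0, "az": 0}, {"dx": 0, "dy": 0, "dz": 0, "ax": 0, "ay": 0, "az": 0}, {"dx": 0, "dy": 0, "dz": 0, "ax": 0, "ay": 0, "az": 0}]' --claw 0.53

```text
time_s: 50.68
ee_pos: [0.5122, -0.2301, 0.0231]
eef_rot: [3.141, 0.004, 3.061]
force: [-0.1, 0.2, 0.9]
grip_width: 0.0498
```

play_rows --commands '[{"dx": 0, "dy": 0, "dz": -0.015, "ax": 0, "ay": 0, "az": 0}, {"dx": 0, "dy": 0, "dz": -0.03, "ax": 0, "ay": 0, "az": 0}, {"dx": 0, "dy": 0, "dz": -0.035, "ax": 0, "ay": 0, "az": 0}, {"dx": 0, "dy": 0, "dz": -0.035, "ax": 0, "ay": 0, "az": 0}, {"dx": 0, "dy": 0, "dz": -0.035, "ax": 0, "ay": 0, "az": 0}]'

```text
time_s: 51.1
ee_pos: [0.5084, -0.2285, 0.1713]
eef_rot: [3.136, -0.009, 3.061]
force: [0.1, -1.2, -0.2]
grip_width: 0.0502
```

Run:
```python
from h import *
o=st()
im,KP=snap('top','top3.png')
for n,z in (('green',.02),('red',.013)):
    for b in blobs(mask(im,n),60)[:3]: print(n,b.mean(0).round(),rect(b,KP,z))
im,KP=snap('scene','s5.png')
for n,z in (('red',.013),):
    for b in blobs(mask(im,n),60)[:3]: print(n,b.mean(0).round(),rect(b,KP,z))
im,KP=snap('wrist','w13.png')
for b in blobs(mask(im,'red'),500)[:2]: print(b.min(0),b.max(0),rect(b,KP,.05))
for b in blobs(cv2.morphologyEx(mask(im,'choc'),cv2.MORPH_OPEN,np.ones((5,5))),200)[:6]: print('choc',b.min(0),b.max(0),rect(b,KP,.019))
plan([.38,.32,.2],[180,0,175],o)
```

```text
t 51.10 p [ 0.5084 -0.2285  0.1713] e [179.66  -0.53 175.39] F [ 0.1 -1.2 -0.2] q [-0.49  0.36  1.54  0.    1.25 -1.98] g 0.0502
green [320. 306.] [443.2   0.9  97.4  59.7  -4.8]
red [155. 326.] [394.1 340.5 140.  102.6 -17.3]
red [428. 247.] [ 549.5 -234.6  146.5  106.9   -4.8]
red [ 23. 240.] [567.8 634.6  41.8  38.5  82. ]
red [501. 275.] [397.  342.1 140.4 102.7 -17.3]
red [257. 173.] [ 535.9 -245.6  166.7  145.3   -4.2]
red [604. 411.] [533.2 617.9  42.9  33.5  84.9]
[260 191] [382 348] [ 543.9 -233.2  145.4  103.1   -4.6]
choc [171 428] [583 448] [ 750.1 -188.3  458.    26.4   85.2]
choc [374  10] [411  66] [ 353.6 -158.7   42.    30.9   -4.6]
choc [303 214] [344 238] [ 507.5 -228.7   38.7   23.    85.3]
choc [303 253] [343 278] [ 546.3 -232.3   38.8   25.3   85.3]
choc [305 286] [344 310] [ 580.  -233.5   38.7   25.5   85.3]
choc [307 327] [334 344] [ 620.4 -240.9   27.5   19.1   85.3]
rows 19 turn/row [ 0.02 -0.03  0.02] dpos/row first [ 0.0091  0.0282 -0.0013]
```

Run:
```python
from h import *
plan([.3955,.341,.2],[180,0,162.7],vmax=.03)
```

```text
rows 20 turn/row [ 0.01 -0.01  0.63] dpos/row first [ 0.008   0.028  -0.0012]
[0.008, 0.028, -0.0012]
[0.0083, 0.0279, -0.0012]
[0.0086, 0.0278, -0.0013]
[0.0089, 0.0277, -0.0013]
[0.0092, 0.0276, -0.0013]
[0.0095, 0.0275, -0.0013]
[0.0098, 0.0274, -0.0013]
[0.0101, 0.0273, -0.0013]
[0.0104, 0.0271, -0.0013]
[0.0107, 0.027, -0.0013]
[0.011, 0.0269, -0.0013]
[0.0113, 0.0268, -0.0013]
[0.0116, 0.0267, -0.0013]
[0.0119, 0.0265, -0.0013]
[0.0122, 0.0264, -0.0013]
[0.0125, 0.0263, -0.0013]
[0.0128, 0.0261, -0.0013]
[0.0131, 0.026, -0.0014]
[0.0134, 0.0258, -0.0014]
[0.0136, 0.0257, -0.0014]
```

play_rows --commands '[{"dx": 0.008, "dy": 0.028, "dz": -0.003, "ax": 0, "ay": 0, "az": 0.63}, {"dx": 0.0083, "dy": 0.0279, "dz": -0.003, "ax": 0, "ay": 0, "az": 0.63}, {"dx": 0.0086, "dy": 0.0278, "dz": -0.003, "ax": 0, "ay": 0, "az": 0.63}, {"dx": 0.0089, "dy": 0.0277, "dz": -0.003, "ax": 0, "ay": 0, "az": 0.63}, {"dx": 0.0092, "dy": 0.0276, "dz": -0.003, "ax": 0, "ay": 0, "az": 0.63}]' --claw 0.7

```text
time_s: 51.67
ee_pos: [0.4782, -0.0852, 0.1823]
eef_rot: [3.137, -0.012, 2.997]
force: [0.4, -0.1, -0.2]
grip_width: 0.0658
```

play_rows --commands '[{"dx": 0.0095, "dy": 0.0275, "dz": -0.002, "ax": 0, "ay": 0, "az": 0.63}, {"dx": 0.0098, "dy": 0.0274, "dz": -0.002, "ax": 0, "ay": 0, "az": 0.63}, {"dx": 0.0101, "dy": 0.0273, "dz": -0.002, "ax": 0, "ay": 0, "az": 0.63}, {"dx": 0.0104, "dy": 0.0271, "dz": -0.002, "ax": 0, "ay": 0, "az": 0.63}, {"dx": 0.0107, "dy": 0.027, "dz": -0.002, "ax": 0, "ay": 0, "az": 0.63}]'

```text
time_s: 52.08
ee_pos: [0.4463, 0.0642, 0.1882]
eef_rot: [3.139, -0.021, 2.938]
force: [0.2, -0.3, -0.1]
grip_width: 0.0659
```

play_rows --commands '[{"dx": 0.011, "dy": 0.0269, "dz": -0.001, "ax": 0, "ay": 0, "az": 0.63}, {"dx": 0.0113, "dy": 0.0268, "dz": -0.001, "ax": 0, "ay": 0, "az": 0.63}, {"dx": 0.0116, "dy": 0.0267, "dz": -0.001, "ax": 0, "ay": 0, "az": 0.63}, {"dx": 0.0119, "dy": 0.0265, "dz": -0.001, "ax": 0, "ay": 0, "az": 0.63}, {"dx": 0.0122, "dy": 0.0264, "dz": -0.001, "ax": 0, "ay": 0, "az": 0.63}]'

```text
time_s: 52.5
ee_pos: [0.415, 0.2135, 0.1893]
eef_rot: [-3.139, -0.028, 2.88]
force: [0.5, -0.4, 1.0]
grip_width: 0.0658
```

Run:
```python
from h import *
plan([.3955,.341,.18],[180,0,162.7],o=st(),vmax=.03)
```

```text
t 52.50 p [0.415  0.2135 0.1893] e [-179.84   -1.6   165.01] F [ 0.5 -0.4  1. ] q [ 0.39  0.15  1.76  0.02  1.25 -0.93] g 0.0658
rows 5 turn/row [-0.04 -0.32  0.46] dpos/row first [0.0103 0.0236 0.0021]
```

play_rows --commands '[{"dx": 0.0103, "dy": 0.0236, "dz": 0.001, "ax": 0, "ay": -0.4, "az": 0.46}, {"dx": 0.0103, "dy": 0.0236, "dz": 0.001, "ax": 0, "ay": -0.4, "az": 0.46}, {"dx": 0.0103, "dy": 0.0236, "dz": 0.001, "ax": 0, "ay": -0.3, "az": 0.46}, {"dx": 0.008, "dy": 0.02, "dz": 0.001, "ax": 0, "ay": -0.3, "az": 0.46}, {"dx": 0, "dy": 0, "dz": 0, "ax": 0, "ay": 0, "az": 0}]'

```text
time_s: 52.92
ee_pos: [0.3971, 0.3193, 0.1793]
eef_rot: [-3.133, -0.008, 2.849]
force: [0.0, -0.3, -0.4]
grip_width: 0.066
```

Run:
```python
from h import *
o=st()
im,KP=snap('wrist','w14.png')
for b in blobs(mask(im,'red'),500)[:2]: print(b.min(0),b.max(0),rect(b,KP,.013))
c=cv2.cvtColor(im,cv2.COLOR_RGB2HSV).astype(int); b=blobs(mask(im,'red'),500)[0]
m=np.zeros(im.shape[:2],np.uint8); cv2.fillPoly(m,[cv2.convexHull(b.reshape(-1,1,2))],255)
k=cv2.bitwise_and(m,255-mask(im,'red')); k=cv2.morphologyEx(k,cv2.MORPH_OPEN,np.ones((3,3)))
for x in blobs(k,60): (u,r)=cv2.minEnclosingCircle(x.reshape(-1,1,2)); print('knob',x.min(0),x.max(0),u,r,ray(u,KP,.041))
plan([.3955,.341,.06],[180,0,162.7],o=o)
```

```text
t 52.92 p [0.3971 0.3193 0.1793] e [-179.49   -0.47  163.25] F [ 0.  -0.3 -0.4] q [ 0.6   0.25  1.67  0.    1.24 -0.67] g 0.066
[292 144] [404 289] [394.2 341.7 141.1 103.2 -17.4]
knob [334 209] [360 237] (347.0, 223.0) 14.866168975830078 [[0.39216084 0.34161201 0.041     ]]
rows 5 turn/row [-0.1  -0.09  0.11] dpos/row first [0.0014 0.0043 0.0238]
```

View pics/w14.png

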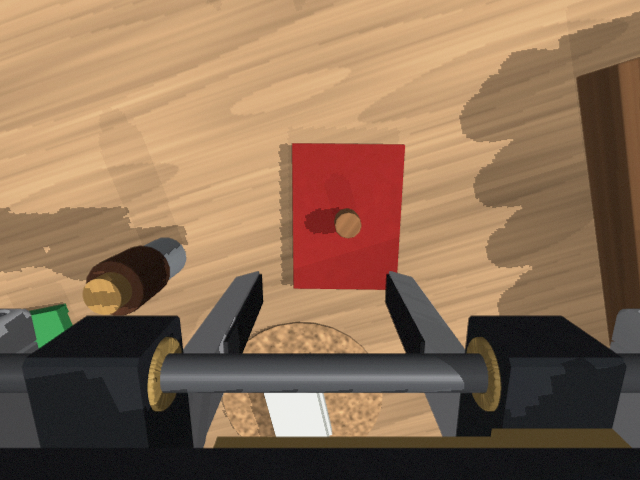

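play_rows --commands '[{"dx": 0.002, "dy": 0.005, "dz": 0.024, "ax": -0.2, "ay": -0.3, "az": 0.2}, {"dx": 0.002, "dy": 0.005, "dz": 0.024, "ax": -0.2, "ay": -0.2, "az": 0.2}, {"dx": 0.002, "dy": 0.005, "dz": 0.024, "ax": 0, "ay": 0, "az": 0.2}, {"dx": 0.001, "dy": 0.004, "dz": 0.024, "ax": 0, "ay": 0, "az": 0}, {"dx": 0, "dy": 0, "dz": 0.015, "ax": 0, "ay": 0, "az": 0}]'

```text
time_s: 53.38
ee_pos: [0.3964, 0.3351, 0.0638]
eef_rot: [-3.14, 0.002, 2.839]
force: [-0.1, 0.1, 0.0]
grip_width: 0.0658
```

Run:
```python
from h import *
plan([.394,.3415,.027],[180,0,162.6],o=st())
```

```text
t 53.38 p [0.3964 0.3351 0.0638] e [-1.7991e+02  1.0000e-01  1.6263e+02] F [-0.1  0.1  0. ] q [ 0.63  0.41  1.75 -0.    0.98 -0.63] g 0.0658
rows 2 turn/row [-0.05  0.05  0.02] dpos/row first [0.0021 0.0027 0.0184]
```

play_rows --commands '[{"dx": 0.002, "dy": 0.0025, "dz": 0.013, "ax": 0, "ay": 0, "az": 0}, {"dx": 0.002, "dy": 0.0025, "dz": 0.011, "ax": 0, "ay": 0, "az": 0}, {"dx": 0.0005, "dy": 0.0005, "dz": 0.01, "ax": 0, "ay": 0, "az": 0}, {"dx": 0, "dy": 0, "dz": 0, "ax": 0, "ay": 0, "az": 0}, {"dx": 0, "dy": 0, "dz": 0, "ax": 0, "ay": 0, "az": 0}]'

```text
time_s: 53.8
ee_pos: [0.3921, 0.3366, 0.0222]
eef_rot: [-3.132, -0.004, 2.836]
force: [1.1, 0.8, -0.2]
grip_width: 0.0659
```

Run:
```python
from h import *
plan([.394,.3415,.027],[180,0,162.6],o=st())
```

```text
t 53.80 p [0.3921 0.3366 0.0222] e [-179.44   -0.22  162.5 ] F [ 1.1  0.8 -0.2] q [ 0.64  0.48  1.77 -0.    0.9  -0.62] g 0.0659
rows 1 turn/row [-0.56 -0.23 -0.1 ] dpos/row first [-0.0003  0.0052 -0.0048]
```

play_rows --commands '[{"dx": 0, "dy": 0.004, "dz": -0.0045, "ax": -0.5, "ay": -0.2, "az": 0}, {"dx": 0, "dy": 0, "dz": 0, "ax": 0, "ay": 0, "az": 0}, {"dx": 0, "dy": 0, "dz": 0, "ax": 0, "ay": 0, "az": 0}, {"dx": 0, "dy": 0, "dz": 0, "ax": 0, "ay": 0, "az": 0}, {"dx": 0, "dy": 0, "dz": 0, "ax": 0, "ay": 0, "az": 0}]'

```text
time_s: 54.22
ee_pos: [0.395, 0.3413, 0.0301]
eef_rot: [3.138, 0.003, 2.836]
force: [-0.2, -0.1, 0.6]
grip_width: 0.0663
```

Run:
```python
from h import *
plan([.394,.3415,.026],[180,0,162.6],o=st())
```

```text
t 54.22 p [0.395  0.3413 0.0301] e [1.7978e+02 1.6000e-01 1.6249e+02] F [-0.2 -0.1  0.6] q [ 0.64  0.47  1.76  0.    0.91 -0.62] g 0.0663
rows 1 turn/row [ 0.22  0.16 -0.11] dpos/row first [ 0.001  -0.0001  0.0041]
```

play_rows --commands '[{"dx": 0.0008, "dy": 0, "dz": 0.0035, "ax": 0.1, "ay": 0.1, "az": 0}, {"dx": 0, "dy": 0, "dz": 0, "ax": 0, "ay": 0, "az": 0}, {"dx": 0, "dy": 0, "dz": 0, "ax": 0, "ay": 0, "az": 0}, {"dx": 0, "dy": 0, "dz": 0, "ax": 0, "ay": 0, "az": 0}, {"dx": 0, "dy": 0, "dz": 0, "ax": 0, "ay": 0, "az": 0}]'

```text
time_s: 54.63
ee_pos: [0.3943, 0.3417, 0.0267]
eef_rot: [3.139, 0.001, 2.836]
force: [-0.5, -0.4, 0.3]
grip_width: 0.0656
```

play_rows --commands '[{"dx": 0, "dy": 0, "dz": 0, "ax": 0, "ay": 0, "az": 0}, {"dx": 0, "dy": 0, "dz": 0, "ax": 0, "ay": 0, "az": 0}, {"dx": 0, "dy": 0, "dz": 0, "ax": 0, "ay": 0, "az": 0}, {"dx": 0, "dy": 0, "dz": 0, "ax": 0, "ay": 0, "az": 0}, {"dx": 0, "dy": 0, "dz": 0, "ax": 0, "ay": 0, "az": 0}]' --claw 0.1 --squeeze 30

```text
time_s: 55.05
ee_pos: [0.3942, 0.3417, 0.0266]
eef_rot: [3.139, 0.001, 2.836]
force: [-0.0, -0.4, 0.3]
grip_width: 0.0358
```

play_rows --commands '[{"dx": 0, "dy": 0, "dz": 0, "ax": 0, "ay": 0, "az": 0}, {"dx": 0, "dy": 0, "dz": 0, "ax": 0, "ay": 0, "az": 0}, {"dx": 0, "dy": 0, "dz": 0, "ax": 0, "ay": 0, "az": 0}, {"dx": 0, "dy": 0, "dz": -0.01, "ax": 0, "ay": 0, "az": 0}, {"dx": 0, "dy": 0, "dz": -0.02, "ax": 0, "ay": 0, "az": 0}]'

```text
time_s: 55.47
ee_pos: [0.3925, 0.3403, 0.0545]
eef_rot: [-3.139, -0.003, 2.836]
force: [0.2, -1.0, -1.9]
grip_width: 0.0234
```

play_rows --commands '[{"dx": 0, "dy": 0, "dz": -0.03, "ax": 0, "ay": 0, "az": 0}, {"dx": 0, "dy": 0, "dz": -0.03, "ax": 0, "ay": 0, "az": 0}, {"dx": 0, "dy": 0, "dz": -0.03, "ax": 0, "ay": 0, "az": 0}, {"dx": 0, "dy": 0, "dz": -0.03, "ax": 0, "ay": 0, "az": 0}, {"dx": 0, "dy": 0, "dz": 0, "ax": 0, "ay": 0, "az": 0}]'

```text
time_s: 55.88
ee_pos: [0.3924, 0.3402, 0.1852]
eef_rot: [-3.14, -0.002, 2.836]
force: [0.6, 1.0, -0.2]
grip_width: 0.0234
```

Run:
```python
from h import *
o=st()
im,KP=snap('wrist','w15.png'); Ti=np.linalg.inv(T(o))
b=blobs(mask(im,'red'),500)[0]; z=o['ee_pos'][2]-.027+.013
print(b.min(0),b.max(0)); top=b[b[:,1]<b[:,1].min()+3]
for uv in (top[top[:,0].argmin()],top[top[:,0].argmax()]): p=ray(uv,KP,z)[0]; print(uv,(Ti@np.r_[p,1])[:3].round(4))
plan([.5464,-.2336,.2],[180,0,175.4],o,vmax=.028)
```

```text
t 55.88 p [0.3924 0.3402 0.1852] e [-1.7989e+02 -1.1000e-01  1.6250e+02] F [ 0.6  1.  -0.2] q [ 0.64  0.26  1.64  0.    1.24 -0.62] g 0.0234
[222 153] [425 315]
[222 154] [ 0.0699 -0.051   0.0142]
[425 155] [0.0693 0.0518 0.014 ]
rows 22 turn/row [-0.   -0.01 -0.59] dpos/row first [-0.0145 -0.0228 -0.0007]
[-0.0145, -0.0228, -0.0007]
[-0.0143, -0.0229, -0.0007]
[-0.0141, -0.0231, -0.0007]
[-0.0138, -0.0232, -0.0007]
[-0.0136, -0.0233, -0.0007]
[-0.0133, -0.0235, -0.0007]
[-0.0131, -0.0236, -0.0007]
[-0.0129, -0.0237, -0.0007]
[-0.0126, -0.0239, -0.0007]
[-0.0124, -0.024, -0.0007]
[-0.0121, -0.0241, -0.0007]
[-0.0119, -0.0243, -0.0007]
[-0.0116, -0.0244, -0.0007]
[-0.0114, -0.0245, -0.0007]
[-0.0111, -0.0246, -0.0007]
[-0.0109, -0.0247, -0.0007]
[-0.0106, -0.0248, -0.0007]
[-0.0104, -0.0249, -0.0007]
[-0.0101, -0.025, -0.0007]
[-0.0098, -0.0251, -0.0007]
[-0.0096, -0.0252, -0.0007]
[-0.0093, -0.0253, -0.0007]
```

play_rows --commands '[{"dx": -0.0145, "dy": -0.0228, "dz": 0, "ax": 0, "ay": 0, "az": -0.6}, {"dx": -0.0143, "dy": -0.0229, "dz": 0, "ax": 0, "ay": 0, "az": -0.6}, {"dx": -0.0141, "dy": -0.0231, "dz": 0, "ax": 0, "ay": 0, "az": -0.6}, {"dx": -0.0138, "dy": -0.0232, "dz": 0, "ax": 0, "ay": 0, "az": -0.6}, {"dx": -0.0136, "dy": -0.0233, "dz": 0, "ax": 0, "ay": 0, "az": -0.6}]'

```text
time_s: 56.35
ee_pos: [0.4247, 0.2073, 0.1796]
eef_rot: [-3.135, -0.008, 2.897]
force: [0.4, -0.7, -0.9]
grip_width: 0.0234
```

play_rows --commands '[{"dx": -0.0133, "dy": -0.0235, "dz": 0, "ax": 0, "ay": 0, "az": -0.6}, {"dx": -0.0131, "dy": -0.0236, "dz": 0, "ax": 0, "ay": 0, "az": -0.6}, {"dx": -0.0129, "dy": -0.0237, "dz": 0, "ax": 0, "ay": 0, "az": -0.6}, {"dx": -0.0126, "dy": -0.0239, "dz": 0, "ax": 0, "ay": 0, "az": -0.6}, {"dx": -0.0124, "dy": -0.024, "dz": 0, "ax": 0, "ay": 0, "az": -0.6}]'

```text
time_s: 56.77
ee_pos: [0.4589, 0.0702, 0.1751]
eef_rot: [-3.133, -0.016, 2.953]
force: [0.4, 0.0, -1.7]
grip_width: 0.0234
```

play_rows --commands '[{"dx": -0.0121, "dy": -0.0241, "dz": 0, "ax": 0, "ay": 0, "az": -0.6}, {"dx": -0.0119, "dy": -0.0243, "dz": 0, "ax": 0, "ay": 0, "az": -0.6}, {"dx": -0.0116, "dy": -0.0244, "dz": 0, "ax": 0, "ay": 0, "az": -0.6}, {"dx": -0.0114, "dy": -0.0245, "dz": 0, "ax": 0, "ay": 0, "az": -0.6}, {"dx": -0.0111, "dy": -0.0246, "dz": 0, "ax": 0, "ay": 0, "az": -0.6}]'

```text
time_s: 57.18
ee_pos: [0.4937, -0.0666, 0.1702]
eef_rot: [-3.133, -0.025, 3.008]
force: [0.5, -0.3, -1.1]
grip_width: 0.0231
```

Run:
```python
from h import *
plan([.545,-.234,.17],[180,0,175.4],o=st())
```

```text
t 57.18 p [ 0.4937 -0.0666  0.1702] e [-179.53   -1.44  172.33] F [ 0.5 -0.3 -1.1] q [-0.2   0.24  1.7  -0.01  1.22 -1.64] g 0.0231
rows 6 turn/row [-0.07 -0.24 -0.51] dpos/row first [-0.0122 -0.0265 -0.    ]
[-0.0122, -0.0265, -0.0]
[-0.012, -0.0266, -0.0]
[-0.0117, -0.0267, -0.0]
[-0.0115, -0.0268, 0.0]
[-0.0112, -0.0269, 0.0]
[-0.011, -0.027, 0.0]
```

play_rows --commands '[{"dx": -0.012, "dy": -0.0265, "dz": -0.001, "ax": -0.1, "ay": -0.3, "az": -0.6}, {"dx": -0.012, "dy": -0.0265, "dz": -0.001, "ax": -0.1, "ay": -0.3, "az": -0.6}, {"dx": -0.012, "dy": -0.0265, "dz": -0.001, "ax": -0.1, "ay": -0.3, "az": -0.6}, {"dx": -0.0115, "dy": -0.0265, "dz": -0.001, "ax": 0, "ay": -0.3, "az": -0.6}, {"dx": -0.011, "dy": -0.026, "dz": -0.001, "ax": 0, "ay": 0, "az": -0.6}]'

```text
time_s: 57.6
ee_pos: [0.5351, -0.2108, 0.169]
eef_rot: [3.141, -0.013, 3.063]
force: [-0.7, 0.3, -1.5]
grip_width: 0.0234
```

play_rows --commands '[{"dx": -0.003, "dy": -0.008, "dz": 0, "ax": 0, "ay": 0, "az": 0}, {"dx": 0, "dy": 0, "dz": 0, "ax": 0, "ay": 0, "az": 0}, {"dx": 0, "dy": 0, "dz": 0, "ax": 0, "ay": 0, "az": 0}, {"dx": 0, "dy": 0, "dz": 0, "ax": 0, "ay": 0, "az": 0}, {"dx": 0, "dy": 0, "dz": 0, "ax": 0, "ay": 0, "az": 0}]'

```text
time_s: 58.02
ee_pos: [0.5356, -0.2209, 0.1642]
eef_rot: [3.138, -0.02, 3.059]
force: [-0.2, -0.2, -0.6]
grip_width: 0.0232
```

Run:
```python
from h import *
plan([.545,-.234,.085],[180,0,175.4],o=st())
```

```text
t 58.02 p [ 0.5356 -0.2209  0.1642] e [179.82  -1.15 175.27] F [-0.2 -0.2 -0.6] q [-0.45  0.42  1.48 -0.    1.27 -1.94] g 0.0232
rows 3 turn/row [ 0.06 -0.38 -0.04] dpos/row first [-0.004  -0.0042  0.0263]
```

play_rows --commands '[{"dx": -0.005, "dy": -0.005, "dz": 0.02, "ax": 0, "ay": -0.5, "az": 0}, {"dx": -0.005, "dy": -0.004, "dz": 0.02, "ax": 0, "ay": -0.4, "az": 0}, {"dx": -0.002, "dy": -0.003, "dz": 0.02, "ax": 0, "ay": -0.2, "az": 0}, {"dx": 0, "dy": -0.001, "dz": 0.01, "ax": 0, "ay": 0, "az": 0}, {"dx": 0, "dy": 0, "dz": 0, "ax": 0, "ay": 0, "az": 0}]'

```text
time_s: 58.43
ee_pos: [0.5469, -0.2297, 0.0937]
eef_rot: [3.139, 0.003, 3.065]
force: [-0.8, -0.5, -1.4]
grip_width: 0.0236
```

Run:
```python
from h import *
plan([.545,-.234,.085],[180,0,175.4],o=st())
```

```text
t 58.43 p [ 0.5469 -0.2297  0.0937] e [1.7986e+02 1.7000e-01 1.7558e+02] F [-0.8 -0.5 -1.4] q [-0.46  0.51  1.52  0.    1.11 -1.96] g 0.0236
rows 1 turn/row [0.14 0.17 0.19] dpos/row first [ 0.0015 -0.0045  0.0087]
```

play_rows --commands '[{"dx": 0.001, "dy": -0.003, "dz": 0.004, "ax": 0.1, "ay": 0.2, "az": 0.2}, {"dx": 0, "dy": -0.0015, "dz": 0.004, "ax": 0, "ay": 0, "az": 0}, {"dx": 0, "dy": 0, "dz": 0, "ax": 0, "ay": 0, "az": 0}, {"dx": 0, "dy": 0, "dz": 0, "ax": 0, "ay": 0, "az": 0}, {"dx": 0, "dy": 0, "dz": 0, "ax": 0, "ay": 0, "az": 0}]'

```text
time_s: 58.85
ee_pos: [0.5463, -0.2333, 0.0884]
eef_rot: [-3.141, 0.002, 3.062]
force: [-0.3, -0.1, -1.1]
grip_width: 0.0234
```

Run:
```python
from h import *
o=st();plan([.545,-.234,.0695],[180,0,175.4],o=o)
im,KP=snap('top','top4.png'); 
im,KP=snap('wrist','w16.png'); Ti=np.linalg.inv(T(o))
b=blobs(mask(im,'red'),500)[0]; z=o['ee_pos'][2]-.027+.013
print(b.min(0),b.max(0)); top=b[b[:,1]<b[:,1].min()+3]
for uv in (top[top[:,0].argmin()],top[top[:,0].argmax()]): p=ray(uv,KP,z)[0]; print(uv,(Ti@np.r_[p,1])[:3].round(4))
```

```text
t 58.85 p [ 0.5463 -0.2333  0.0884] e [-1.7996e+02  1.1000e-01  1.7545e+02] F [-0.3 -0.1 -1.1] q [-0.47  0.52  1.52  0.    1.1  -1.96] g 0.0234
rows 1 turn/row [-0.04  0.11  0.05] dpos/row first [ 0.0012 -0.0008  0.0189]
[221 153] [425 315]
[221 154] [ 0.0697 -0.0514  0.0139]
[425 155] [0.0691 0.0518 0.0138]
```

play_rows --commands '[{"dx": 0.001, "dy": -0.0006, "dz": 0.006, "ax": 0, "ay": 0.1, "az": 0}, {"dx": 0, "dy": 0, "dz": 0.005, "ax": 0, "ay": 0, "az": 0}, {"dx": 0, "dy": 0, "dz": 0.004, "ax": 0, "ay": 0, "az": 0}, {"dx": 0, "dy": 0, "dz": 0, "ax": 0, "ay": 0, "az": 0}, {"dx": 0, "dy": 0, "dz": 0, "ax": 0, "ay": 0, "az": 0}]'

```text
time_s: 59.37
ee_pos: [0.5452, -0.2339, 0.0721]
eef_rot: [-3.141, 0.0, 3.062]
force: [0.1, 0.3, -0.9]
grip_width: 0.0232
```

play_rows --commands '[{"dx": 0, "dy": 0, "dz": 0.002, "ax": 0, "ay": 0, "az": 0}, {"dx": 0, "dy": 0, "dz": 0, "ax": 0, "ay": 0, "az": 0}, {"dx": 0, "dy": 0, "dz": 0, "ax": 0, "ay": 0, "az": 0}, {"dx": 0, "dy": 0, "dz": 0, "ax": 0, "ay": 0, "az": 0}, {"dx": 0, "dy": 0, "dz": 0, "ax": 0, "ay": 0, "az": 0}]'

```text
time_s: 59.78
ee_pos: [0.5453, -0.2339, 0.0698]
eef_rot: [-3.141, 0.0, 3.062]
force: [-0.7, -0.6, -0.7]
grip_width: 0.0231
```

Run:
```python
from h import *
o=st();plan([.545,-.234,.0695],[180,0,175.4],o=o)
```

```text
t 59.78 p [ 0.5453 -0.2339  0.0698] e [-1.7995e+02  2.0000e-02  1.7545e+02] F [-0.7 -0.6 -0.7] q [-0.47  0.54  1.53 -0.    1.07 -1.96] g 0.0231
rows 1 turn/row [-0.05  0.02  0.05] dpos/row first [ 0.0003 -0.0001  0.0003]
```

Seated within 1 mm; release, rise and check.

play_rows --commands '[{"dx": 0, "dy": 0, "dz": 0.001, "ax": 0, "ay": 0, "az": 0}, {"dx": 0, "dy": 0, "dz": 0, "ax": 0, "ay": 0, "az": 0}, {"dx": 0, "dy": 0, "dz": 0, "ax": 0, "ay": 0, "az": 0}, {"dx": 0, "dy": 0, "dz": 0, "ax": 0, "ay": 0, "az": 0}, {"dx": 0, "dy": 0, "dz": 0, "ax": 0, "ay": 0, "az": 0}]'

```text
time_s: 60.2
ee_pos: [0.5454, -0.234, 0.0691]
eef_rot: [-3.141, 0.001, 3.062]
force: [-0.3, -0.2, -0.6]
grip_width: 0.0235
```

play_rows --commands '[{"dx": 0, "dy": 0, "dz": 0, "ax": 0, "ay": 0, "az": 0}, {"dx": 0, "dy": 0, "dz": 0, "ax": 0, "ay": 0, "az": 0}, {"dx": 0, "dy": 0, "dz": 0, "ax": 0, "ay": 0, "az": 0}, {"dx": 0, "dy": 0, "dz": 0, "ax": 0, "ay": 0, "az": 0}, {"dx": 0, "dy": 0, "dz": 0, "ax": 0, "ay": 0, "az": 0}]' --claw 0.6

```text
time_s: 60.62
ee_pos: [0.5458, -0.2342, 0.0697]
eef_rot: [-3.14, 0.002, 3.062]
force: [0.2, -1.0, -0.0]
grip_width: 0.0532
```

play_rows --commands '[{"dx": 0, "dy": 0, "dz": -0.015, "ax": 0, "ay": 0, "az": 0}, {"dx": 0, "dy": 0, "dz": -0.03, "ax": 0, "ay": 0, "az": 0}, {"dx": 0, "dy": 0, "dz": -0.035, "ax": 0, "ay": 0, "az": 0}, {"dx": 0, "dy": 0, "dz": -0.035, "ax": 0, "ay": 0, "az": 0}, {"dx": 0, "dy": 0, "dz": -0.035, "ax": 0, "ay": 0, "az": 0}]'

```text
time_s: 61.03
ee_pos: [0.5426, -0.2325, 0.2169]
eef_rot: [3.137, -0.012, 3.062]
force: [0.5, -0.1, 0.0]
grip_width: 0.0559
```

Run:
```python
from h import *
o=st()
im,KP=snap('wrist','w17.png')
for b in blobs(mask(im,'red'),500)[:1]: print(b.min(0),b.max(0),rect(b,KP,.055))
a,K1=snap('top'); 
for n,z in (('green',.02),('white',.03)):
    for b in blobs(mask(a,n),300)[:4]: print(n,b.mean(0).round(),rect(b,K1,z))
s,_=snap('scene')
cv2.imwrite('pics/fin.png',np.vstack([cv2.resize(s[:,:,::-1],(480,360))[30:270],cv2.resize(a[:,:,::-1],(480,360))]))
```

```text
t 61.03 p [ 0.5426 -0.2325  0.2169] e [179.76  -0.69 175.45] F [ 0.5 -0.1  0. ] q [-0.47  0.4   1.39 -0.    1.37 -1.96] g 0.0559
[265 158] [377 302] [ 545.5 -233.4  141.1  103.3   -4.5]
green [320. 306.] [443.2   0.9  97.4  59.6  -4.8]
white [210. 241.] [571.4 233.2  98.6  54.2  -5.2]
```

View pics/fin.png

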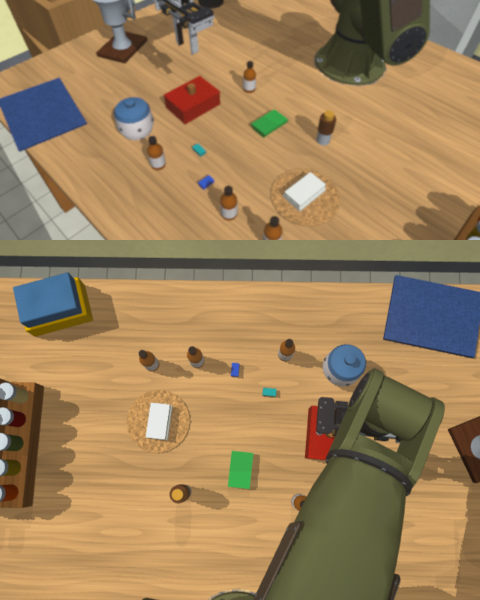

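```bash
python3 -c "
from station import workorder
print(workorder.hand_in())"
```

```text
the job is handed in; nothing more can be done
None
```

The job is done and handed in at about 61 s of robot time.

**What I did:** I laid the board on the mould and clamped the pair across the seam. I turned it over in two 90° steps, standing it on end in between to regrip, and the seam looked closed in each picture of the turn. Then I lifted the mould off onto the cork mat, moved the three tablets one by one into the tin, and put the lid on.

**Last checks:**
- **Mould:** it lies mouth down, well inside the mat, and reads level (98.6 x 54.2 mm).
- **Board:** it stands on its feet at about (0.443, 0.001) and has not moved since the turn.
- **Tablets:** the camera saw all three lying apart in the tin before I closed it.
- **Lid:** it reads 141 x 103 mm at the closed height, within 1 mm and 0.1° of the tin, so it is seated.
- **Bystanders:** the bottles, garlic keeper, salt mill and the blue and turquoise pieces look untouched in the final pictures. I judged them by eye and did not measure them. The arm is clear of everything, at a height of 0.217 m.

No check failed. The only known error was the board sitting about 1–1.5 mm off along the mould's length when I laid it on. I saw no knock to the lid or the board.

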